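Peel a sample tray off the sticky stack and show it over the light plate

TASK

A squeeze bottle has toppled onto the light plate where the next sample tray is to be checked: stand it upright on the middle of the round cork mat and let go of it. Then peel the top tray off the sticky stack by lifting its tabbed corner, so that the opposite corner comes away last and the rest of the stack stays where it is. Hold the tray level over the middle of the light plate, about 15 cm above it, and finish while still holding it there; leave the other things on the bench alone.

Things in the scene. Friction and masses are not known exactly. Their poses are not given: they have to be found in the camera images.
- bottle: the toppled squeeze bottle, about 0.12 kg: round white body 48 mm across, 85 mm long; collar 30 mm across, 10 mm long; thin nozzle (16 mm tapering to 6 mm) 33 mm long. Starts lying on the light plate, nozzle roughly to the robot's left (+y); it can roll. Origin at the centre of its flat base; x axis along the bottle from base to nozzle (straight up when it stands)
- bottle_mid (a point): point on the axis of the toppled bottle, half way up its body (42.5 mm from the base); close to its centre of mass
- mat: round cork mat 100 mm across and 4 mm thick, fixed to the bench top; origin at the centre of its underside, z up
- plate: square light plate, 200 x 200 x 12 mm, aluminium frame with a white top, fixed; origin at the centre of its underside, x and y along its sides, z up; its top is 12 mm above the bench
- tray: the top tray: shallow moulded grey tray 150 (x) x 110 (y) x 16 mm, about 60 g; origin at the centre of its underside, z up. Starts nested in the stack, underside 42 mm above the bench. Below the 3 mm thick rim it measures 130 x 90 mm and sits with 4 mm of play all round in a 138 x 98 mm, 10 mm deep hollow of the stack
- tray_tab (a point): middle of the tray's pull tab: an upright fin 10 mm thick, 40 mm long, 36 mm high, sticking out from the (-x, -y) corner along the diagonal (-0.806, -0.591); starts roughly towards the robot. This point is 110 mm from the tray's centre, 32 mm above its underside; the tab reaches 17 mm above it, 19 mm below, 15 mm outward. Nothing stands beside or under the tab's outer half
- tray_corner (a point): floor corner of the top tray opposite the tab (60, 40, 0 mm in the tray's frame). The nesting is tight: near each of its four corners a springy lip of the stack clings to the tray's long wall with about 2 N and lets go once that corner is about 8 mm up. Lifted flat, the stack comes along; tilted up by the tab about the opposite corner, they let go one by one
- stack: the rest of the stack: seven nested grey trays that behave as one loose piece, 150 (x) x 110 (y) x 52 mm, about 0.6 kg, standing on the bench; origin at the centre of its underside, axes parallel to the top tray's at the start, no tab
- stack_corner (a point): the spot on the stack on which tray_corner rests at the start (at 60, 40, 42 mm in the stack's frame)
- tub: bystander: squat white tub with a cap, 60 mm across, 60 mm high; origin at its base, left of the work area
- bottle_c: bystander: standing squeeze bottle 56 mm across, 153 mm high; origin at its base, right of the work area
- jar: bystander: glass jar 44 mm across, 55 mm high, between the stack and the light plate, beyond the mat; origin at its base
- pot: bystander: white mixing pot 90 mm across, 85 mm high, beyond the jar; origin at its base
- spatula: bystander: spatula lying flat, near left of the work area
- clamp: bystander: small steel clamp screw with a black wing, 44 x 36 x 40 mm, near right of the work area; origin at its base
There are look-alikes about, which are no part of the job. Leave any orange look-alike of the bottle alone. What is shaped like the tray but turquoise is not meant.

How it is judged (in metres and radians):
On the way, in this order (a step that is already met when the one before it is completed fails the run):
1. the toppled bottle stands upright on the cork mat, let go (angle between bottle's own x axis and vertical below 0.1 rad and horizontal distance between bottle and mat below 0.035 m and height (world z) of bottle below 0.01 m and contact force between each of the arm, the fingers and bottle below 0.05 N and linear speed of bottle below 0.03 m/s), for 0.2 s.
2. the tabbed corner of the top tray is up by 18 mm or more while the opposite corner is still on the stack (within 8 mm) (z of tray_tab in the frame of stack above 0.092 m and distance between tray_corner and stack_corner below 0.008 m), for 0.05 s.
At the end, for the whole second after the job is handed in: Tray held still by the gripper alone, level within 0.2 rad, centre within 35 mm of the plate's centre seen from above, underside 100 to 240 mm above the bench; bottle upright within 0.1 rad on the mat, within 35 mm of its centre, released; rest of the stack on the bench, moved under 30 mm (horizontal distance between tray and plate below 0.035 m and height (world z) of tray between 0.1 and 0.24 m and angle between tray's own z axis and vertical below 0.2 rad and linear speed of tray below 0.03 m/s and contact force between the fingers and tray above 1 N and contact force between tray and stack below 0.05 N and contact force between tray and plate below 0.05 N and contact force between each of tray, the fingers and bottle below 0.05 N and angle between bottle's own x axis and vertical below 0.1 rad and horizontal distance between bottle and mat below 0.035 m and height (world z) of bottle below 0.01 m and distance of stack from where it was at the start of the episode below 0.03 m and angle between stack's own z axis and vertical below 0.05 rad); the arm keeps its last pose, push and grip.
It fails at once if the rest of the stack is lifted off the bench, tipped or shoved away (height (world z) of stack above 0.02 m or angle between stack's own z axis and vertical above 0.2 rad or distance of stack from where it was at the start of the episode above 0.05 m).
It fails at once if a bystander is shifted by more than 40 mm or tipped over (distance of any of tub, bottle_c, jar, pot, spatula, clamp from where it was at the start of the episode above 0.04 m or angle between any of tub, bottle_c, jar, pot's own z axis and vertical above 0.6 rad).
It also fails if it takes over 72 s, if anything falls off the work surface, if the arm or the gripper's body presses on something with over 40 N, if the wrist force passes 120 N, or if a joint passes its speed limit or range.

ROBOT

A 6-joint arm with a two-finger parallel gripper is mounted at the origin on the work surface. World frame = base frame: x ahead of the robot, y to its left, z up, the work surface at z = 0. Lengths are in mm, angles in rad, forces in N, time in s.
With the tool pointing down it reaches from about 350 to 875 mm from the base axis. Payload 4.2 kg.
Tool frame: the origin (TCP) lies at the very end of the fingers, on their centre line; the grasp point (between the pads) lies 19 mm behind it; z points along the fingers, y is the direction in which the jaws open and shut (so a half turn about z gives the same grasp; the last joint's range is limited). The gripper opens to 87 mm and grips with 3 to 60 N. Pads are 19 mm wide; open, the fingers measure 117 mm over their backs; the gripper's body (75 mm by 190 mm) begins 51 mm behind the grasp point.
Start: joints at [-1.075, 0.385, 0.008, 0, -1.194, -0.259], TCP at [146.638, -607.533, 222.55] pointing down, gripper open.
Joint ranges: [-3.14, 3.14], [-1.21, 2.06], [-1.07, 1.41], [-3.16, 2.05], [-2.99, -0.16], [-3.1, 3.1]. Speed limits (rad/s): [2.79, 2.79, 3.14, 3.14, 3.14, 3.14].

INTERFACE

Orientations are given as a unit quaternion [x, y, z, w].
In Python, from rig import arm gives the robot as it stands.
- The arm moves only by the tool carry_out, never from a script. Its argument "series" is a list of rows, each a list of 3 entries, a list of its own where there are three numbers: the shift along the tool's x, y, z in m, then the turn about the tool's z in degrees, then the gripper's target within -1 to 1 (fully open at 1, half-way at 0, shut at -1). A call has 1 to 5 rows; each row is the pose to reach, as a shift and turn from the pose measured when the call began, along the tool's axes at that moment; what a row does not reach only later rows make up. A row lasts 1/12 s, in which the tool goes at most 41.7 mm and 7.16 degrees, less where a joint would pass 70% of its speed; a pose out of reach is approached as far as the arm can. A call with a gripper value outside its range is refused whole. The fingers move at their own pace and stop on an object; "squeeze" is the grip in N (left out, the last holds). Time passes only in rows, so rows that repeat a pose let the fingers close. It gives the time, the measured TCP pose, the force and the opening at its end, in the units of the state.
- arm.get_state(): the state, without advancing time (a new reading comes with each control period).
- arm.snapshot(name): name is "scene" or "top"; returns the picture (480x640x3 uint8, red, green, blue); there is no depth.
- arm.camera_params(name): a dict with "K" (3x3 intrinsics, pixels), "pose" (4x4, takes a point from camera to world coordinates). Camera axes: x right, y down, z forward; pixel columns grow to the right and rows downward; lengths in mm; the calibration is good to about 2 mm. A picture is of the moment at which its call begins. camera_params takes no time and is no camera call.
- arm.finish_job(): hands the job in, once; it reports no verdict.
The state is a dict: "time_s": time; "joints": joint angles; "joint_velocities": joint speeds; "joint_torque": joint torques, N m; "eef_pos": TCP position; "eef_rot": TCP orientation; "wrist_force": force on the tool from outside, world axes, zero at the start; "ft_torque": the same for the moment, N m; "grip_width": opening from 0.0 (shut) to 1.0 (fully open).
Only numpy, scipy, OpenCV 4.12 (cv2) and the standard library are available. Lean on these libraries where they do the work, as an engineer would, in place of code of your own. Each camera call takes 0.05 s, during which the arm holds its last target.

## Working session

There is one attempt and no reset: what is moved stays moved. The work goes in short steps, Python scripts to look and compute and a tool call to move; the robot and the scene stay as the last step left them, time stands still between calls to the robot, and variables do not carry over. Pictures are saved under pics/ and viewed, and the job is handed in when it is done.

Besides the shell and the picture viewer there is one more tool, called after ">>>" as name(argument=value, ...), one argument or row to a line, values as JSON. carry_out: Moves the arm, as the interface text tells. Its arguments: {"type":"object","properties":{"series":{"type":"array"},"squeeze":{"type":"number"}},"required":["series"]}

```bash
mkdir -p pics; ls; python3 - <<'E'
from rig import arm
import cv2
for n in ["scene","top"]:
    im=arm.snapshot(n); cv2.imwrite(f"pics/{n}0.png",im[:,:,::-1])
    p=arm.camera_params(n); print(n,p["K"],p["pose"])
print(arm.get_state())
E
```

```text
pics
scene [[622.75155942   0.         321.32246303]
 [  0.         622.75155942 244.38226427]
 [  0.           0.           1.        ]] [[-7.47149706e-01  5.11850236e-01 -4.24000771e-01  1.17228731e+03]
 [ 6.64653804e-01  5.76935950e-01 -4.74742278e-01  7.75385046e+02]
 [ 1.62434111e-03 -6.36517278e-01 -7.71260731e-01  1.22950076e+03]
 [ 0.00000000e+00  0.00000000e+00  0.00000000e+00  1.00000000e+00]]
top [[472.6467645    0.         315.48910914]
 [  0.         472.6467645  238.95515905]
 [  0.           0.           1.        ]] [[-6.83683575e-03 -9.93658537e-01  1.12231769e-01  3.69456395e+02]
 [-9.99943213e-01  5.87589206e-03 -8.89068402e-03  5.90293241e+01]
 [ 8.17484231e-03 -1.12286180e-01 -9.93642283e-01  1.27355050e+03]
 [ 0.00000000e+00  0.00000000e+00  0.00000000e+00  1.00000000e+00]]
{'time_s': 0.1, 'joints': array([-1.07540510e+00,  3.85488445e-01,  6.76748402e-03, -4.39789664e-04,
       -1.19402936e+00, -2.58563823e-01]), 'joint_velocities': array([ 0.00027217, -0.00122794,  0.00306481,  0.00160081, -0.00010509,
       -0.00234416]), 'joint_torque': array([-6.24306358e-05, -3.91689742e+01,  1.87936145e+01,  4.23193976e+00,
        1.34486990e-02, -7.62966829e-05]), 'eef_pos': array([ 146.50292317, -607.02577529,  221.56494615]), 'eef_rot': array([-1.18056571e-01,  9.93006369e-01,  9.83631896e-04, -1.69603908e-04]), 'wrist_force': array([ 0.07588124,  0.27612823, -0.30830514]), 'ft_torque': array([0.02027179, 0.06195075, 0.01038613]), 'grip_width': 0.9973256958894173}
```

View pics/scene0.png

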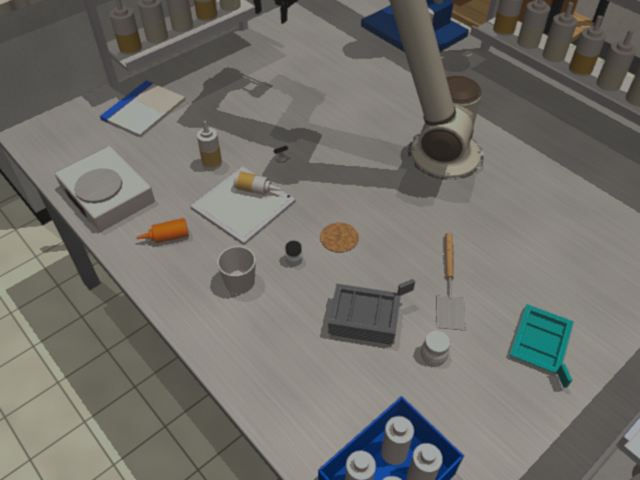

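View pics/top0.png

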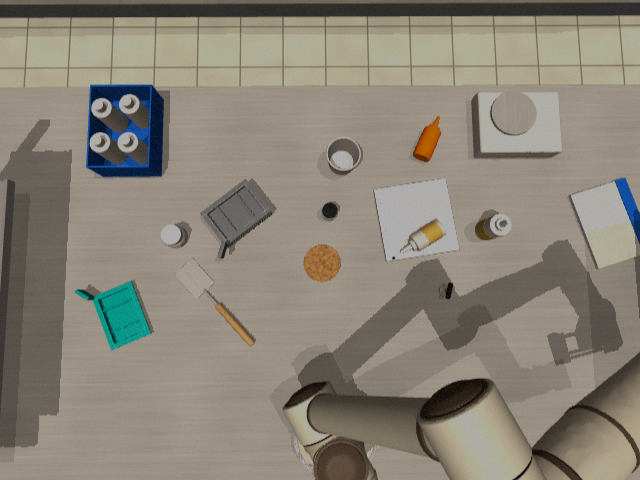

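Candidates for the bottle: the lying bottle on the plate at top (425,237), the orange one at top (428,140), and the standing one at (493,226), which is bottle_c. I choose the one on the plate. Candidates for the tray: the grey stack at (237,215) and the turquoise tray at (122,315). I choose the grey one. Next I check both in close crops.

```bash
cat > h.py <<'E'
import numpy as np, cv2
from rig import arm
def ray(n,u,v):
    p=arm.camera_params(n);K=p["K"];T=np.array(p["pose"])
    d=T[:3,:3]@np.linalg.solve(K,[u,v,1.]);return T[:3,3],d
def px(n,u,v,z):
    o,d=ray(n,u,v);return o+d*(z-o[2])/d[2]
def proj(n,P):
    p=arm.camera_params(n);K=p["K"];T=np.array(p["pose"])
    c=T[:3,:3].T@(np.asarray(P,float)-T[:3,3]);q=K@c;return q[:2]/q[2]
def tri(u1,u2):
    o1,d1=ray("scene",*u1);o2,d2=ray("top",*u2)
    d1/=np.linalg.norm(d1);d2/=np.linalg.norm(d2)
    s=np.linalg.lstsq(np.c_[d1,-d2],o2-o1,rcond=None)[0]
    a,b=o1+s[0]*d1,o2+s[1]*d2
    return (a+b)/2,np.linalg.norm(a-b)
def crop(src,x0,y0,x1,y1,s,out):
    im=cv2.imread(src)[y0:y1,x0:x1];im=cv2.resize(im,None,fx=s,fy=s,interpolation=cv2.INTER_CUBIC)
    st=10
    for x in range((x0//st+1)*st,x1,st):
        cv2.line(im,((x-x0)*s,0),((x-x0)*s,6),(0,0,255),1);cv2.putText(im,str(x),((x-x0)*s-8,16),0,.35,(0,0,255))
    for y in range((y0//st+1)*st,y1,st):
        cv2.line(im,(0,(y-y0)*s),(6,(y-y0)*s),(0,0,255),1);cv2.putText(im,str(y),(8,(y-y0)*s+4),0,.35,(0,0,255))
    cv2.imwrite(out,im)
E
python3 - <<'E'
from h import *
crop("pics/top0.png",365,170,475,270,7,"pics/c1.png")
crop("pics/top0.png",190,170,290,270,6,"pics/c2.png")
crop("pics/scene0.png",185,150,305,245,6,"pics/c3.png")
crop("pics/scene0.png",315,265,425,355,7,"pics/c4.png")
E
```

```text
(no output)
```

View pics/c1.png

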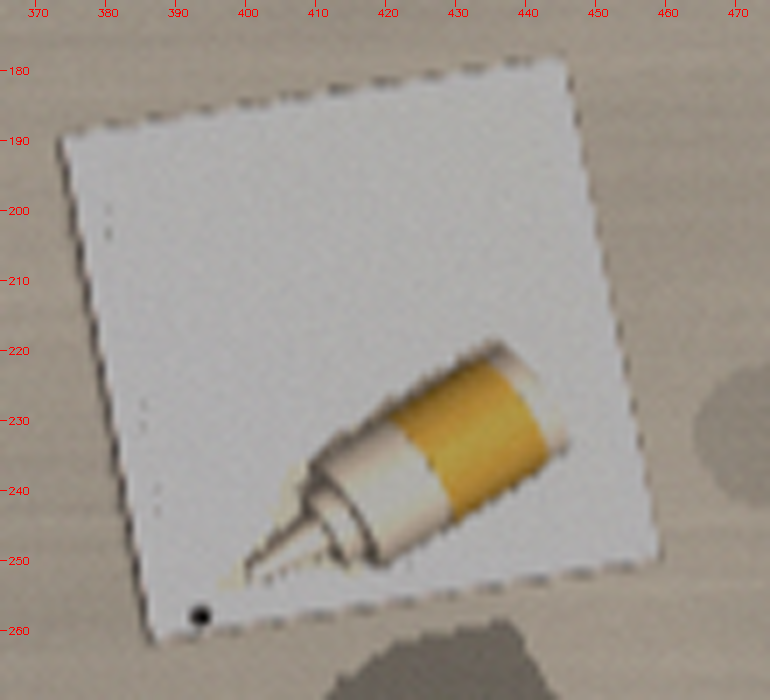

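View pics/c2.png

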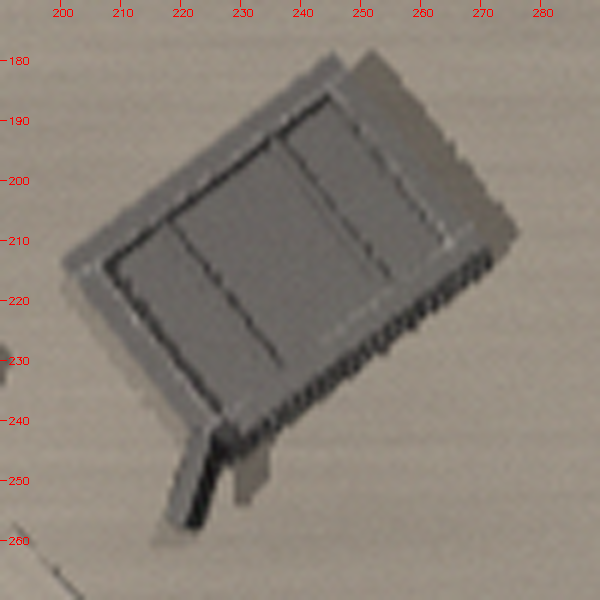

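View pics/c3.png

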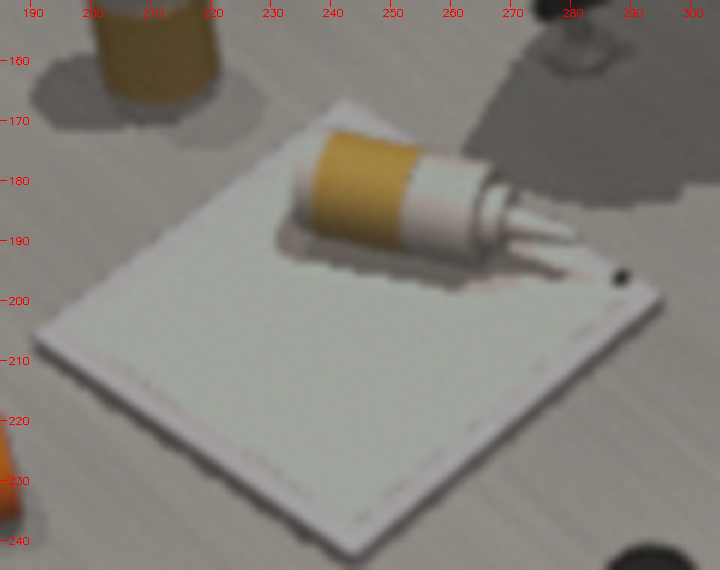

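View pics/c4.png

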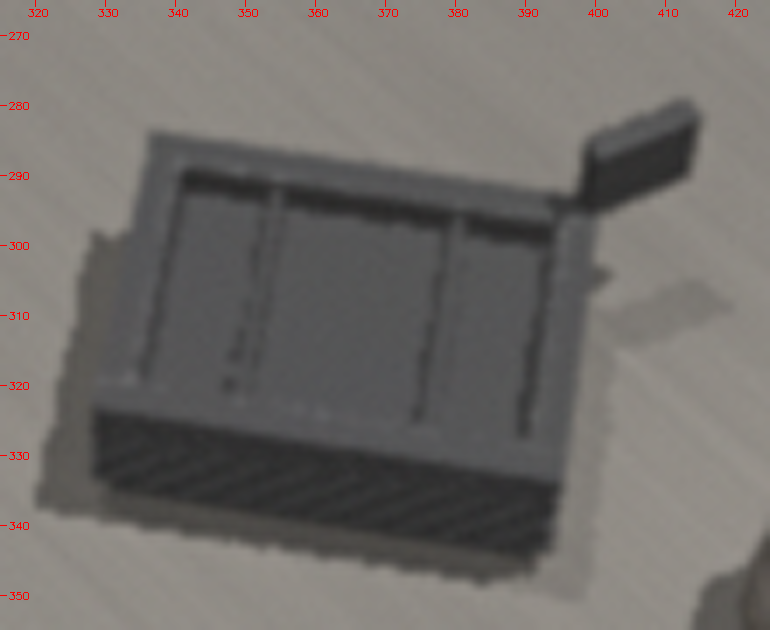

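```bash
python3 - <<'E'
from h import *
from scipy.optimize import least_squares
np.set_printoptions(precision=1,suppress=True)
pc=[(374,189),(445.5,178.5),(459,249.5),(386.5,261.5)]
P=np.array([px("top",*c,12) for c in pc]);print("plate",P,P.mean(0),[np.linalg.norm(P[i]-P[(i+1)%4]) for i in range(4)])
P2=np.array([px("scene",*c,12) for c in [(191,205.5),(242.5,167),(295,200.5),(244,242)]]);print("plate scene",P2.mean(0))
im=cv2.cvtColor(cv2.imread("pics/top0.png"),cv2.COLOR_BGR2HSV)
def blob(src,box,lo,hi):
    im=cv2.cvtColor(cv2.imread(src),cv2.COLOR_BGR2HSV);m=cv2.inRange(im,lo,hi);z=np.zeros_like(m);x0,y0,x1,y1=box;z[y0:y1,x0:x1]=m[y0:y1,x0:x1]
    M=cv2.moments(z,True);return M['m10']/M['m00'],M['m01']/M['m00'],M['m00']
for n,b in(("top",(295,235,350,290)),("scene",(310,215,370,260))):
    c=blob(f"pics/{n}0.png",b,(5,90,60),(25,255,255));print("mat",n,c,px(n,c[0],c[1],4))
tc=np.array([(200.5,213.5),(245.5,179),(271.5,209.5),(232.5,243)])
T=np.array([px("top",*c,58) for c in tc]);print("tray",T,T.mean(0),[np.linalg.norm(T[i]-T[(i+1)%4]) for i in range(4)])
ts=[(336.5,283.5),(400,294),(395,334),(328,323.5)]
T2=np.array([px("scene",*c,58) for c in ts]);print("tray scene",T2,T2.mean(0))
print("tab top outer",px("top",219.5,256.5,91),px("scene",413,281,91),"inner",px("scene",399,286.5,91))
B=px("top",441,226.5,36);Tp=px("top",400,252,36);S=px("top",414,243.5,36);print("bottle base,tip,shoulder",B,Tp,S,np.linalg.norm(Tp-B),np.linalg.norm(S-B))
B2=px("scene",236,181,36);Tp2=px("scene",280.5,189,36);print("scene",B2,Tp2)
for nm,c,z in(("bottle_c",(498,222),153),("jar",(330,211),55),("pot",(344,153),85),("tub",(172,235),60),("clamp",(446,290),20),("spat",(235,325),5)):print(nm,px("top",*c,z))
E
```

```text
plate [[ 647.8 -112.4   12. ]
 [ 676.1 -308.6   12. ]
 [ 481.2 -337.6   12. ]
 [ 450.1 -141.8   12. ]] [ 563.8 -225.1   12. ] [np.float64(198.16184573406147), np.float64(197.03033291018514), np.float64(198.19706157025416), np.float64(199.8576795053521)]
plate scene [ 563.5 -221.2   12. ]
mat top (321.6741573033708, 262.7425093632959, 1068.0) [448.4  31.5   4. ]
mat scene (338.91274397244547, 236.9609644087256, 871.0) [448.2  32.6   4. ]
tray [[575.1 346.5  58. ]
 [666.1 230.6  58. ]
 [584.6 162.2  58. ]
 [497.5 262.5  58. ]] [580.8 250.5  58. ] [np.float64(147.35553943542152), np.float64(106.37348127105022), np.float64(132.86251935508957), np.float64(114.37354693444598)]
tray scene [[580.1 165.5  58. ]
 [491.4 283.8  58. ]
 [576.5 350.2  58. ]
 [667.7 233.3  58. ]] [578.9 258.2  58. ]
tab top outer [460.2 289.   91. ] [462.7 292.4  91. ] inner [497.4 282.   91. ]
bottle base,tip,shoulder [ 540.5 -284.7   36. ] [ 473.4 -174.1   36. ] [ 495.6 -211.7   36. ] 129.343214182944 85.67590372490938
scene [ 541.1 -279.3   36. ] [ 470.1 -175.8   36. ]
bottle_c [ 534.4 -389.9  153. ]
jar [580.4   9.7  55. ]
pot [726.9 -26.8  85. ]
tub [519.  418.3  60. ]
clamp [ 373.2 -296.2   20. ]
spat [285.1 262.    5. ]
```

```bash
cat >> h.py <<'E'
from scipy.spatial.transform import Rotation as Ro
def go(target,yaw=None):
    s=arm.get_state();R=Ro.from_quat(s["eef_rot"]).as_matrix();p=np.array(s["eef_pos"])
    d=R.T@(np.array(target,float)-p)
    cy=np.degrees(np.arctan2(R[1,1],R[0,1]))
    print("t",round(s["time_s"],2),"pos",p.round(1),"yawY",round(cy,1),"F",np.array(s["wrist_force"]).round(2),"grip",round(s["grip_width"],3))
    print("shift m",(d/1000).round(4),"turn",None if yaw is None else round((cy-yaw+180)%360-180,1),"axisz",R[:,2].round(3))
E
python3 -c "
from h import *
go([497.4,-214.8,200],32.8)"
```

```text
t 0.1 pos [ 146.5 -607.   221.6] yawY 103.6 F [ 0.08  0.28 -0.31] grip 0.997
shift m [-0.4331  0.299   0.0221] turn 70.8 axisz [-0.001  0.002 -1.   ]
```

>>> carry_out(
  series=[
    [[-0.08, 0.055, 0.0], 14, 1],
    [[-0.1, 0.08, 0.0], 21, 1],
    [[-0.13, 0.1, 0.0], 28, 1],
    [[-0.16, 0.12, 0.0], 35, 1],
    [[-0.19, 0.14, 0.0], 35, 1],
  ],
)

```text
time_s: 0.52
eef_pos: [270.1, -457.6, 221.5]
eef_rot: [0.172, 0.985, 0.001, -0.001]
wrist_force: [0.3, -0.0, -0.2]
grip_width: 0.997
```

```bash
python3 -c "
from h import *
go([497.4,-214.8,200],32.8)"
```

```text
t 0.52 pos [ 270.1 -457.6  221.5] yawY 70.1 F [ 0.32 -0.04 -0.16] grip 0.997
shift m [-0.1313  0.3055  0.0219] turn 37.3 axisz [-0.001  0.003 -1.   ]
```

Works as expected, with little lag.

>>> carry_out(
  series=[
    [[-0.016, 0.038, 0.0], 7, 1],
    [[-0.032, 0.076, 0.0], 14, 1],
    [[-0.048, 0.113, 0.0], 21, 1],
    [[-0.064, 0.15, 0.0], 28, 1],
    [[-0.08, 0.188, 0.0], 35, 1],
  ],
)

```text
time_s: 0.93
eef_pos: [395.2, -322.5, 221.5]
eef_rot: [0.434, 0.901, 0.001, -0.001]
wrist_force: [-0.3, -0.4, 0.1]
grip_width: 1.003
```

```bash
python3 -c "
from h import *
go([497.4,-214.8,200],32.8)"
```

```text
t 0.93 pos [ 395.2 -322.5  221.5] yawY 38.6 F [-0.27 -0.44  0.07] grip 1.003
shift m [0.0204 0.147  0.0216] turn 5.8 axisz [-0.001  0.003 -1.   ]
```

>>> carry_out(
  series=[
    [[0.005, 0.037, 0.01], 5.8, 1],
    [[0.01, 0.074, 0.03], 5.8, 1],
    [[0.015, 0.11, 0.05], 5.8, 1],
    [[0.02, 0.147, 0.08], 5.8, 1],
    [[0.02, 0.147, 0.09], 5.8, 1],
  ],
)

```text
time_s: 1.35
eef_pos: [499.4, -211.6, 128.9]
eef_rot: [0.477, 0.879, 0.001, -0.002]
wrist_force: [-0.8, 0.2, -0.1]
grip_width: 1.004
```

```bash
python3 -c "
from h import *
go([497.4,-214.8,21],32.8)
for n in ['top','scene']: cv2.imwrite(f'pics/{n}1.png',arm.snapshot(n)[:,:,::-1])
crop('pics/top1.png',340,150,480,270,5,'pics/d1.png')
crop('pics/scene1.png',185,120,325,245,5,'pics/d2.png')
"
```

```text
t 1.35 pos [ 499.4 -211.6  128.9] yawY 33.0 F [-0.8   0.21 -0.1 ] grip 1.004
shift m [-0.0022 -0.0033  0.1079] turn 0.2 axisz [-0.003  0.004 -1.   ]
```

View pics/d1.png

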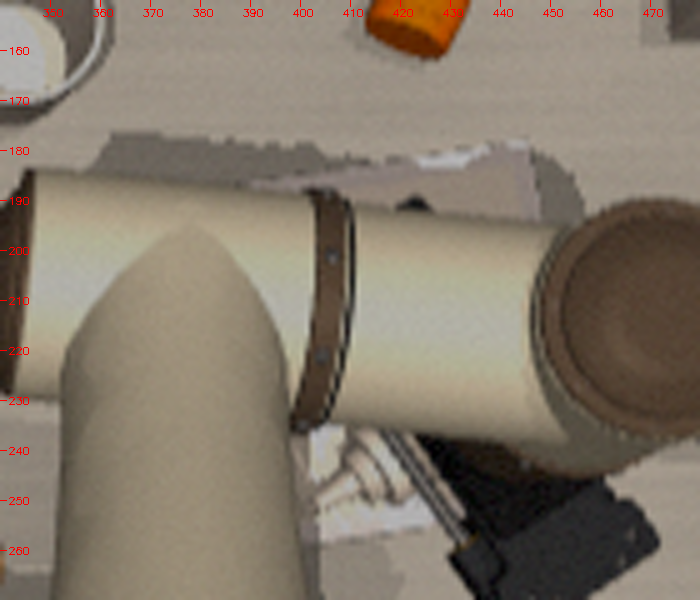

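View pics/d2.png

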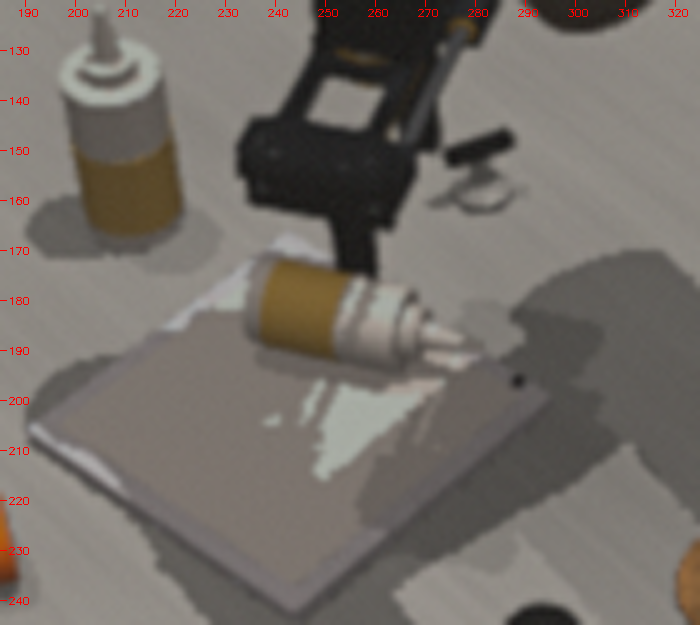

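```bash
python3 -c "
from h import *
T=np.array([499.4,-211.6,128.9]);y=np.array([.839,.545,0])
for k in(-43,0,43): print(k,proj('scene',T+k*y),proj('top',T+k*y),proj('scene',T+k*y-[0,0,110]))
"
python3 -c "
from h import *
crop('pics/scene1.png',160,40,340,220,4,'pics/d3.png')"
```

```text
-43 [266.40548711 150.62217496] [432.17925289 252.72930462] [269.05885166 180.70282675]
0 [261.07880597 161.50512127] [422.09525743 238.06202771] [264.04150315 191.50962988]
43 [255.57355056 172.75291278] [412.07813954 223.49202491] [258.86454124 202.66022229]
```

View pics/d3.png

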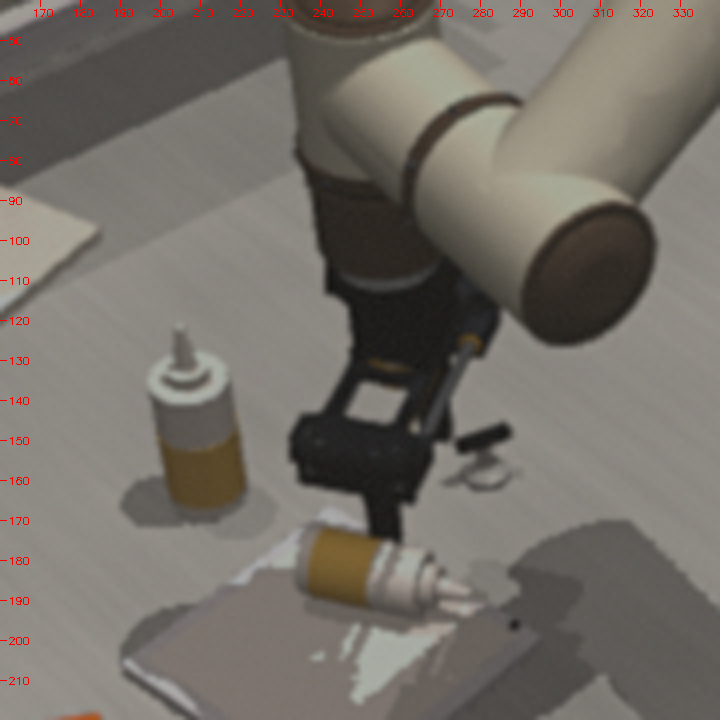

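>>> carry_out(
  series=[
    [[-0.002, -0.003, 0.03], 0, 1],
    [[-0.002, -0.003, 0.06], 0, 1],
    [[-0.002, -0.003, 0.085], 0, 1],
    [[-0.002, -0.003, 0.1], 0, 1],
    [[-0.002, -0.003, 0.107], 0, 1],
  ],
  squeeze=3,
)

```text
time_s: 1.87
eef_pos: [492.3, -216.7, 20.1]
eef_rot: [0.479, 0.878, -0.001, -0.006]
wrist_force: [0.7, -0.4, -0.5]
grip_width: 0.997
```

```bash
python3 -c "
from h import *
go([497.4,-214.8,21],32.8)
for n in ['top','scene']: cv2.imwrite(f'pics/{n}2.png',arm.snapshot(n)[:,:,::-1])
crop('pics/scene2.png',205,120,325,220,6,'pics/e2.png')
"
```

```text
t 1.87 pos [ 492.3 -216.7   20.1] yawY 32.8 F [ 0.72 -0.45 -0.53] grip 0.997
shift m [-0.0011  0.0053 -0.001 ] turn 0.0 axisz [-0.012  0.005 -1.   ]
```

View pics/e2.png

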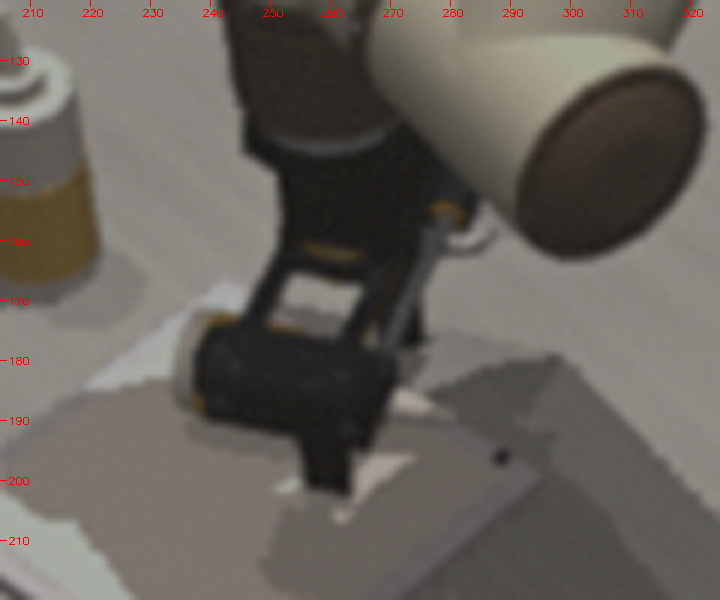

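>>> carry_out(
  series=[
    [[-0.001, 0.005, 0.0], 0, 1],
    [[-0.001, 0.005, 0.0], 0, 0.4],
    [[-0.001, 0.005, 0.0], 0, 0.1],
    [[-0.001, 0.005, 0.0], 0, -0.2],
    [[-0.001, 0.005, 0.0], 0, -0.4],
  ],
  squeeze=4,
)

```text
time_s: 2.38
eef_pos: [498.4, -214.8, 21.9]
eef_rot: [0.478, 0.878, -0.0, -0.005]
wrist_force: [0.1, -0.1, 1.3]
grip_width: 0.783
```

>>> carry_out(
  series=[
    [[0, 0, 0.0], 0, -1],
    [[0, 0, 0.0], 0, -1],
    [[0, 0, 0.0], 0, -1],
  ],
)

```text
time_s: 2.63
eef_pos: [498.4, -214.8, 22.0]
eef_rot: [0.478, 0.878, -0.0, -0.005]
wrist_force: [-0.0, -0.4, 0.1]
grip_width: 0.554
```

```bash
python3 -c "
from h import *
go([497.4,-214.8,21],32.8)
"
```

```text
t 2.63 pos [ 498.4 -214.8   22. ] yawY 32.8 F [-0.02 -0.38  0.06] grip 0.554
shift m [ 0.0005 -0.0008  0.0011] turn 0.0 axisz [-0.009  0.004 -1.   ]
```

>>> carry_out(
  series=[
    [[-0.005, 0, -0.01], 0, -1],
    [[-0.01, 0, -0.02], 0, -1],
    [[-0.016, 0, -0.03], 0, -1],
    [[-0.024, 0, -0.038], 0, -1],
    [[-0.032, 0, -0.045], 0, -1],
  ],
)

```text
time_s: 3.05
eef_pos: [516.1, -242.1, 67.1]
eef_rot: [0.478, 0.878, -0.0, -0.005]
wrist_force: [0.1, 0.2, -1.7]
grip_width: 0.547
```

```bash
python3 -c "
from h import *
go([497.4,-214.8,21],32.8)
for n in ['top','scene']: cv2.imwrite(f'pics/{n}3.png',arm.snapshot(n)[:,:,::-1])
crop('pics/scene3.png',205,100,325,220,5,'pics/f2.png')
crop('pics/top3.png',345,170,485,270,5,'pics/f1.png')
"
```

```text
t 3.05 pos [ 516.1 -242.1   67.1] yawY 32.8 F [ 0.13  0.19 -1.73] grip 0.547
shift m [ 0.0327 -0.0007  0.0464] turn 0.0 axisz [-0.009  0.005 -1.   ]
```

View pics/f2.png

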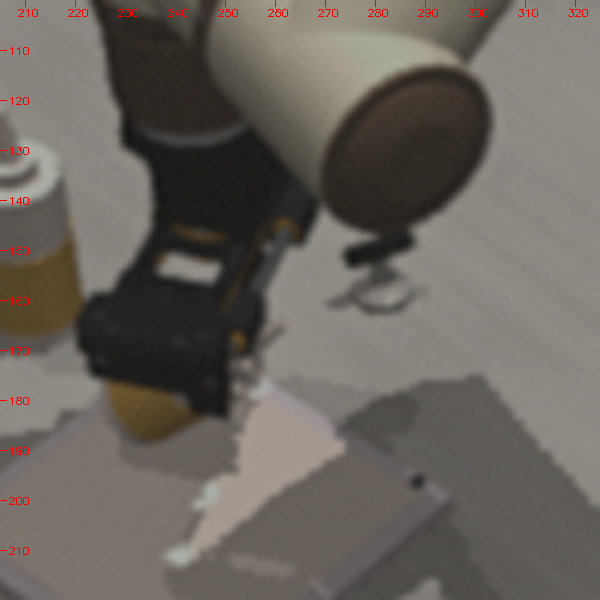

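View pics/f1.png

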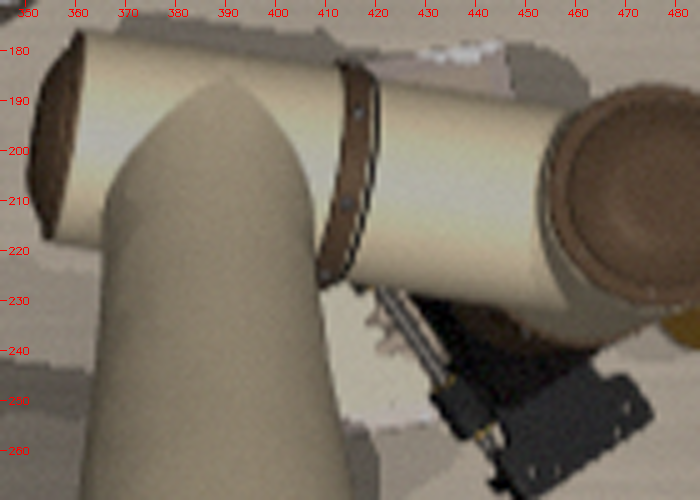

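>>> carry_out(
  series=[
    [[-0.01, 0, -0.006], 0, -1],
    [[-0.02, 0, -0.01], 0, -1],
    [[-0.03, 0, -0.013], 0, -1],
    [[-0.041, 0, -0.0145], 0, -1],
    [[-0.05, 0, -0.0145], 0, -1],
  ],
)

```text
time_s: 3.57
eef_pos: [544.7, -285.1, 81.4]
eef_rot: [0.479, 0.878, 0.0, -0.004]
wrist_force: [0.1, -0.3, -1.7]
grip_width: 0.55
```

```bash
python3 -c "
from h import *
go([497.4,-214.8,21],32.8)
for n in ['scene']: cv2.imwrite(f'pics/{n}4.png',arm.snapshot(n)[:,:,::-1])
crop('pics/scene4.png',185,80,325,200,5,'pics/f3.png')
"
```

```text
t 3.57 pos [ 544.7 -285.1   81.4] yawY 32.8 F [ 0.07 -0.33 -1.7 ] grip 0.55
shift m [ 0.0843 -0.0014  0.061 ] turn 0.0 axisz [-0.006  0.004 -1.   ]
```

View pics/f3.png

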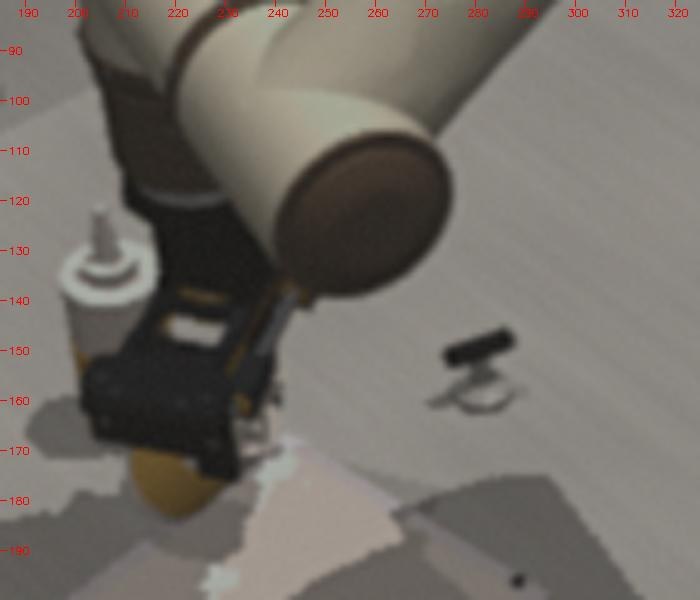

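>>> carry_out(
  series=[
    [[0.005, 0, -0.015], 0, -1],
    [[0.015, 0, -0.03], 0, -1],
    [[0.03, 0, -0.045], 0, -1],
    [[0.05, 0, -0.055], 0, -1],
    [[0.07, 0, -0.06], 0, -1],
  ],
  squeeze=3,
)

```text
time_s: 4.03
eef_pos: [507.7, -227.1, 142.2]
eef_rot: [0.479, 0.878, 0.0, -0.003]
wrist_force: [0.9, 0.3, -1.3]
grip_width: 0.549
```

```bash
python3 -c "
from h import *
go([448,32,160],32.8)
for n in ['scene']: cv2.imwrite(f'pics/{n}5.png',arm.snapshot(n)[:,:,::-1])
crop('pics/scene5.png',185,80,325,200,5,'pics/f3.png')
"
```

```text
t 4.03 pos [ 507.7 -227.1  142.2] yawY 32.7 F [ 0.9   0.3  -1.32] grip 0.549
shift m [ 0.2503  0.0898 -0.0167] turn -0.1 axisz [-0.005  0.003 -1.   ]
```

View pics/f3.png

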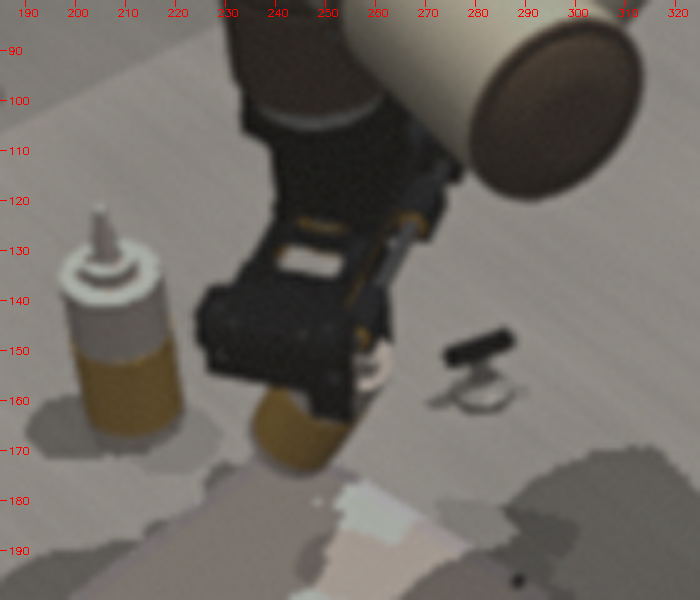

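```bash
python3 -c "
from h import *
go([421,74,110],32.8)
"
```

```text
t 4.08 pos [ 505.4 -224.6  142.7] yawY 32.8 F [-3.17  2.23 -1.47] grip 0.554
shift m [0.2965 0.0909 0.0346] turn -0.0 axisz [-0.006  0.005 -1.   ]
```

>>> carry_out(
  series=[
    [[0.02, 0.006, 0.0], 0, -1],
    [[0.05, 0.015, 0.0], 0, -1],
    [[0.085, 0.026, 0.0], 0, -1],
    [[0.12, 0.037, 0.0], 0, -1],
    [[0.155, 0.048, 0.0], 0, -1],
  ],
)

```text
time_s: 4.5
eef_pos: [460.3, -67.0, 143.0]
eef_rot: [0.479, 0.878, 0.0, -0.005]
wrist_force: [0.1, 1.7, 0.3]
grip_width: 0.553
```

>>> carry_out(
  series=[
    [[0.035, 0.011, 0.0], 0, -1],
    [[0.07, 0.021, 0.0], 0, -1],
    [[0.105, 0.032, 0.01], 0, -1],
    [[0.13, 0.042, 0.015], 0, -1],
    [[0.142, 0.043, 0.02], 0, -1],
  ],
)

```text
time_s: 4.92
eef_pos: [420.2, 75.7, 123.5]
eef_rot: [0.475, 0.88, 0.002, -0.007]
wrist_force: [0.2, 0.4, -2.0]
grip_width: 0.548
```

```bash
python3 -c "
from h import *
go([421,74,80],32.8)
for n in ['scene','top']: cv2.imwrite(f'pics/{n}6.png',arm.snapshot(n)[:,:,::-1])
crop('pics/scene6.png',285,130,425,260,5,'pics/g1.png')
crop('pics/top6.png',245,195,385,315,5,'pics/g2.png')
"
```

```text
t 4.92 pos [420.2  75.7 123.5] yawY 33.3 F [ 0.22  0.36 -2.01] grip 0.548
shift m [-0.0025 -0.0001  0.0434] turn 0.5 axisz [-0.011  0.011 -1.   ]
```

View pics/g1.png

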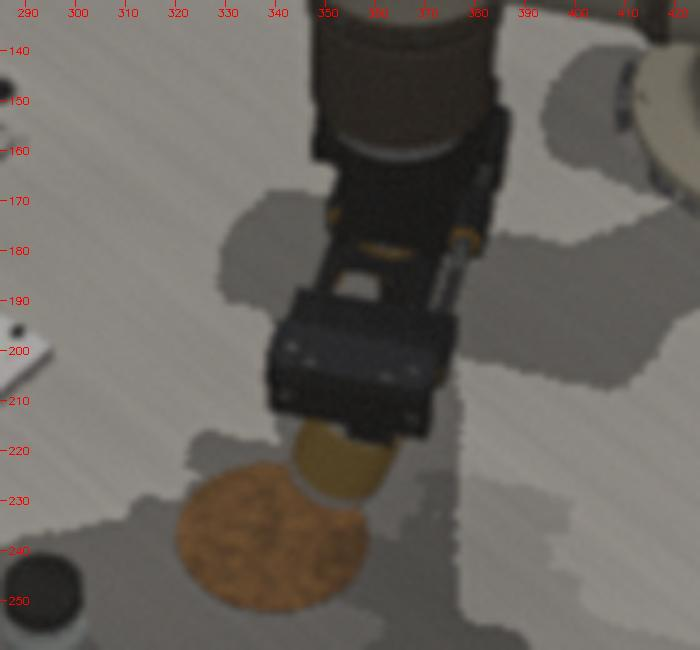

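View pics/g2.png

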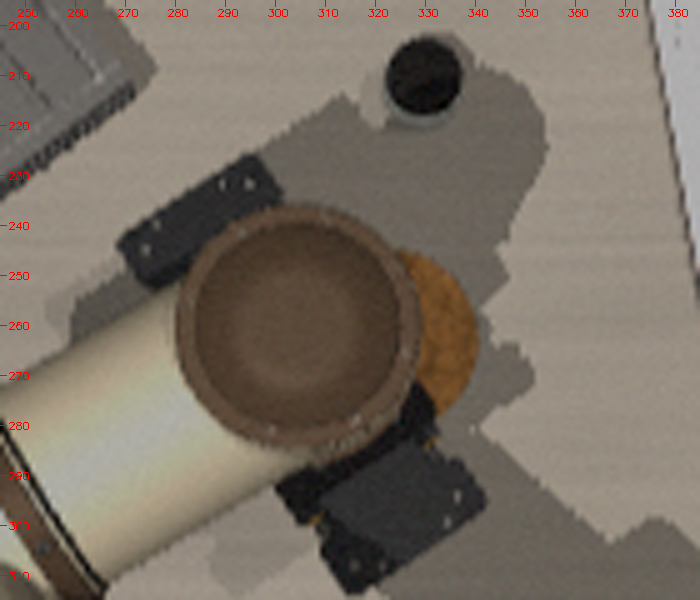

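```bash
cat >> h.py <<'E'
def drawbottle(src,n,G,tx,tilt,out,L=80):
    im=cv2.imread(src)
    a=np.array([tx[0]*np.sin(tilt),tx[1]*np.sin(tilt),np.cos(tilt)])
    b=np.array(G)-L*a; e1=np.array([-tx[1],tx[0],0]);e2=np.cross(a,e1)
    for h,r in((0,24),(85,24),(128,3)):
        pts=np.array([proj(n,b+h*a+r*(np.cos(q)*e1+np.sin(q)*e2)) for q in np.linspace(0,6.283,40)])
        cv2.polylines(im,[np.round(pts*16).astype(int)],True,(0,255,0),1,cv2.LINE_AA,4)
    cv2.imwrite(out,im);return b
E
python3 -c "
from h import *
for i,t in enumerate((10,20,30)):
    drawbottle('pics/scene6.png','scene',[420.2,75.7,137.5],(-.545,.838),np.radians(t),'pics/tmp.png')
    crop('pics/tmp.png',325,180,395,245,5,f'pics/h{i}.png')
cv2.imwrite('pics/hh.png',np.hstack([cv2.imread(f'pics/h{i}.png')[:,:260] for i in range(3)]))
"
```

```text
(no output)
```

View pics/hh.png

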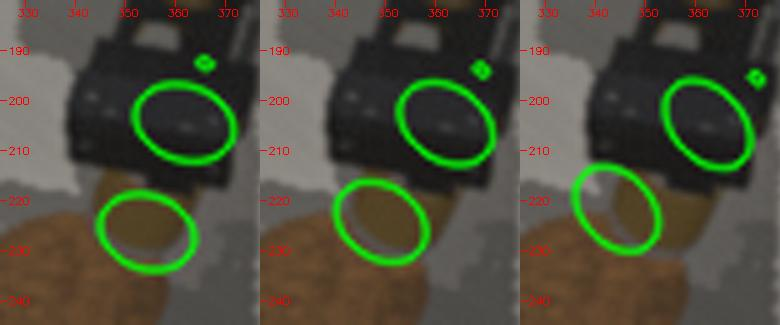

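```bash
python3 -c "
from h import *
go([440,45,85],32.8)
"
```

```text
t 5.02 pos [419.8  73.7 122.9] yawY 33.1 F [-0.4   0.64 -1.17] grip 0.55
shift m [-0.0357  0.0015  0.0374] turn 0.3 axisz [-0.013  0.01  -1.   ]
```

>>> carry_out(
  series=[
    [[-0.009, 0, 0.005], 0, -1],
    [[-0.018, 0, 0.012], 0, -1],
    [[-0.027, 0, 0.02], 0, -1],
    [[-0.036, 0, 0.03], 0, -1],
    [[-0.037, 0, 0.038], 0, -1],
  ],
)

```text
time_s: 5.43
eef_pos: [440.1, 40.7, 82.9]
eef_rot: [0.478, 0.878, 0.0, -0.009]
wrist_force: [-0.3, -0.6, -0.6]
grip_width: 0.553
```

```bash
python3 -c "
from h import *
go([440,45,72],32.8)
for n in ['scene']: cv2.imwrite(f'pics/{n}7.png',arm.snapshot(n)[:,:,::-1])
go([448,32,70],32.8)
crop('pics/scene7.png',285,150,425,270,5,'pics/g1.png')
"
```

```text
t 5.43 pos [440.1  40.7  82.9] yawY 32.9 F [-0.28 -0.58 -0.58] grip 0.553
shift m [0.0035 0.0024 0.011 ] turn 0.1 axisz [-0.015  0.009 -1.   ]
t 5.48 pos [438.6  40.7  81.6] yawY 32.8 F [-0.82 -0.31 -2.2 ] grip 0.552
shift m [-0.0126  0.0033  0.0114] turn 0.0 axisz [-0.018  0.008 -1.   ]
```

View pics/g1.png

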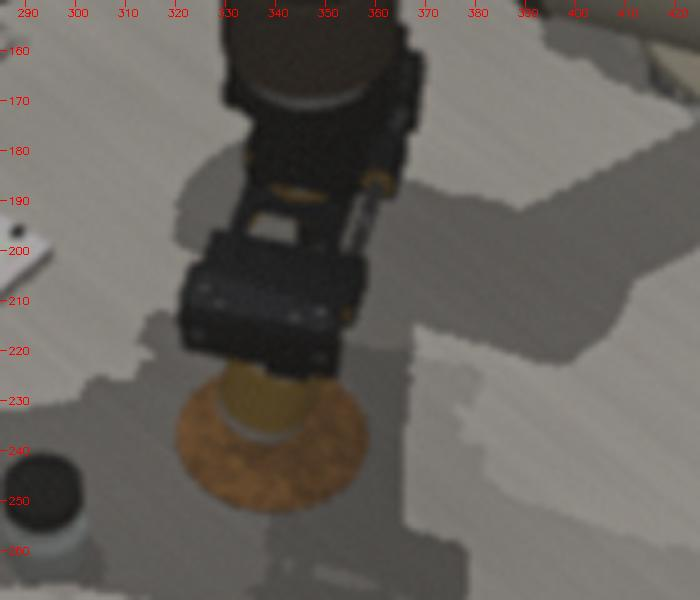

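>>> carry_out(
  series=[
    [[-0.002, 0.002, 0.003], 0, -1],
    [[-0.004, 0.003, 0.006], 0, -1],
    [[-0.006, 0.003, 0.008], 0, -1],
    [[-0.008, 0.003, 0.009], 0, -1],
  ],
)

```text
time_s: 5.82
eef_pos: [445.5, 35.5, 72.3]
eef_rot: [0.478, 0.878, -0.001, -0.01]
wrist_force: [0.1, -0.2, -1.8]
grip_width: 0.546
```

```bash
python3 -c "
from h import *
go([448,32,70],32.8)
"
```

```text
t 5.82 pos [445.5  35.5  72.3] yawY 32.9 F [ 0.09 -0.23 -1.76] grip 0.546
shift m [-0.0043  0.0002  0.0022] turn 0.1 axisz [-0.018  0.008 -1.   ]
```

Not touching yet. I keep lowering in small steps.

>>> carry_out(
  series=[
    [[-0.001, 0, 0.001], 0, -1],
    [[-0.002, 0, 0.002], 0, -1],
    [[-0.003, 0, 0.003], 0, -1],
    [[-0.004, 0, 0.004], 0, -1],
    [[-0.004, 0, 0.004], 0, -1],
  ],
)

```text
time_s: 6.23
eef_pos: [448.1, 32.3, 68.6]
eef_rot: [0.478, 0.878, -0.0, -0.009]
wrist_force: [0.1, -0.6, 4.4]
grip_width: 0.552
```

```bash
python3 -c "
from h import *
go([448,32,70],32.8)
for n in ['scene','top']: cv2.imwrite(f'pics/{n}8.png',arm.snapshot(n)[:,:,::-1])
go([448,32,70],32.8)
crop('pics/scene8.png',285,150,425,270,5,'pics/g1.png')
"
```

```text
t 6.23 pos [448.1  32.3  68.6] yawY 32.9 F [ 0.09 -0.65  4.39] grip 0.552
shift m [-0.0001 -0.0003 -0.0014] turn 0.1 axisz [-0.017  0.008 -1.   ]
t 6.33 pos [448.   32.3  68.6] yawY 32.9 F [-0.47 -1.7   4.92] grip 0.552
shift m [-0.0002 -0.0002 -0.0014] turn 0.1 axisz [-0.017  0.008 -1.   ]
```

View pics/g1.png

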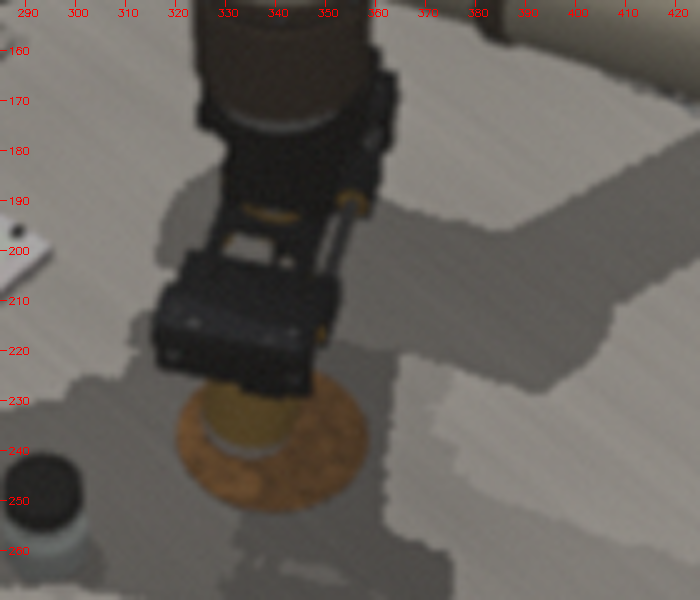

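>>> carry_out(
  series=[
    [[-0.002, 0, 0.0], 0, -1],
    [[-0.004, 0, 0.0], 0, -1],
    [[-0.006, 0, 0.0], 0, -1],
    [[-0.006, 0, 0.0], 0, -1],
  ],
)

```text
time_s: 6.67
eef_pos: [450.9, 27.0, 67.9]
eef_rot: [0.478, 0.878, -0.001, -0.01]
wrist_force: [-0.7, 0.8, -0.8]
grip_width: 0.552
```

```bash
python3 -c "
from h import *
go([448,32,70],32.8)
for n in ['scene']: cv2.imwrite(f'pics/{n}9.png',arm.snapshot(n)[:,:,::-1])
for i,t in enumerate((0,6,12)):
    b=drawbottle('pics/scene9.png','scene',[451.5,27.5,82.6],(-.545,.838),np.radians(t),'pics/tmp.png')
    print(b)
    crop('pics/tmp.png',310,200,370,265,5,f'pics/h{i}.png')
crop('pics/scene9.png',310,200,370,265,5,f'pics/h3.png')
cv2.imwrite('pics/hh.png',np.vstack([np.hstack([cv2.imread(f'pics/h{i}.png') for i in q]) for q in((0,1),(2,3))]))
"
```

```text
t 6.67 pos [450.9  27.   67.9] yawY 32.8 F [-0.7   0.8  -0.78] grip 0.552
shift m [ 0.0058  0.0003 -0.002 ] turn 0.0 axisz [-0.018  0.008 -1.   ]
[451.5  27.5   2.6]
[456.057441    20.49241182   3.03824837]
[460.56494972  13.56160025   4.34819194]
```

View pics/hh.png

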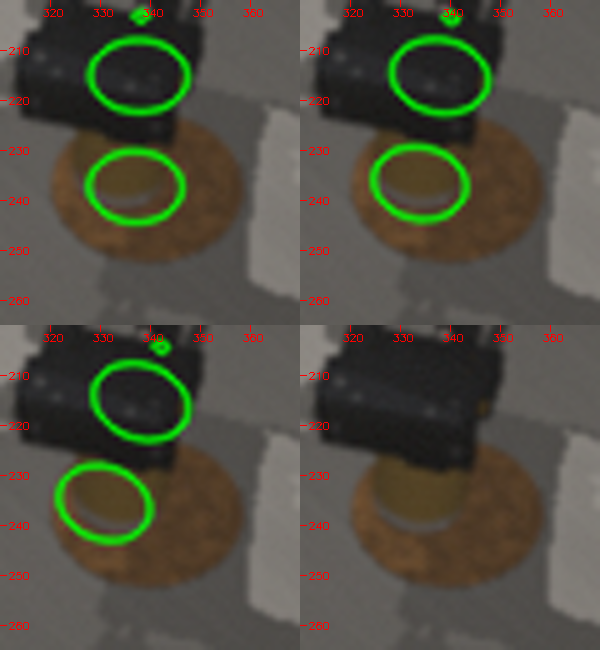

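>>> carry_out(
  series=[
    [[0, 0, -0.004], 0, -1],
    [[0.005, 0, -0.006], 0, -1],
    [[0.012, 0, -0.005], 0, -1],
    [[0.013, 0, -0.002], 0, -1],
    [[0.013, 0, 0.0005], 0, -1],
  ],
  squeeze=4,
)

```text
time_s: 7.13
eef_pos: [443.4, 38.5, 67.6]
eef_rot: [0.478, 0.878, -0.001, -0.01]
wrist_force: [-0.6, -2.1, 5.4]
grip_width: 0.551
```

>>> carry_out(
  series=[
    [[0, 0, 0.001], 0, -1],
    [[-0.001, 0, 0.002], 0, -1],
    [[-0.002, 0, 0.002], 0, -1],
  ],
)

```text
time_s: 7.38
eef_pos: [444.9, 36.8, 65.8]
eef_rot: [0.478, 0.878, -0.001, -0.009]
wrist_force: [0.1, -0.5, 0.9]
grip_width: 0.547
```

```bash
python3 -c "
from h import *
go([448,32,70],32.8)
for n in ['scene']: cv2.imwrite(f'pics/{n}10.png',arm.snapshot(n)[:,:,::-1])
crop('pics/scene10.png',305,200,375,270,8,f'pics/h3.png')
"
```

```text
t 7.38 pos [444.9  36.8  65.8] yawY 32.9 F [ 0.14 -0.52  0.93] grip 0.547
shift m [-0.0057 -0.     -0.0043] turn 0.1 axisz [-0.017  0.008 -1.   ]
```

View pics/h3.png

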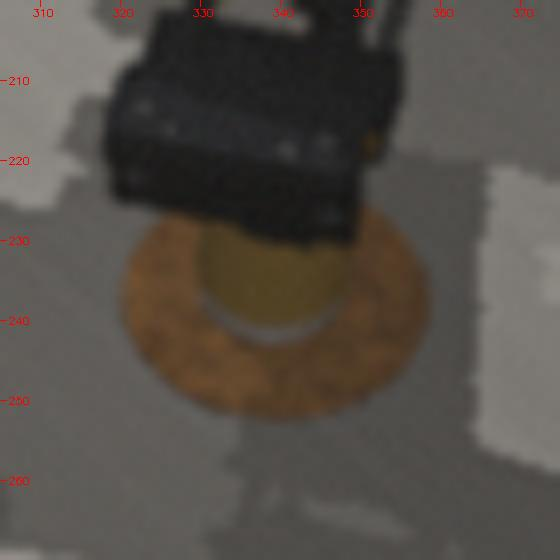

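>>> carry_out(
  series=[
    [[0, 0, 0], 0, 0.2],
    [[0, 0, 0], 0, 0.3],
    [[0, 0, 0], 0, 0.5],
    [[0, 0, 0], 0, 0.8],
    [[0, 0, 0], 0, 1],
  ],
)

```text
time_s: 7.85
eef_pos: [444.8, 36.8, 65.6]
eef_rot: [0.478, 0.878, -0.001, -0.01]
wrist_force: [0.5, -0.4, -0.6]
grip_width: 0.79
```

```bash
python3 -c "
from h import *
go([448,32,70],32.8)
for n in ['scene']: cv2.imwrite(f'pics/{n}11.png',arm.snapshot(n)[:,:,::-1])
crop('pics/scene11.png',295,180,385,270,7,f'pics/h3.png')
"
```

```text
t 7.85 pos [444.8  36.8  65.6] yawY 32.9 F [ 0.46 -0.36 -0.59] grip 0.79
shift m [-0.0057  0.0001 -0.0045] turn 0.1 axisz [-0.018  0.008 -1.   ]
```

View pics/h3.png

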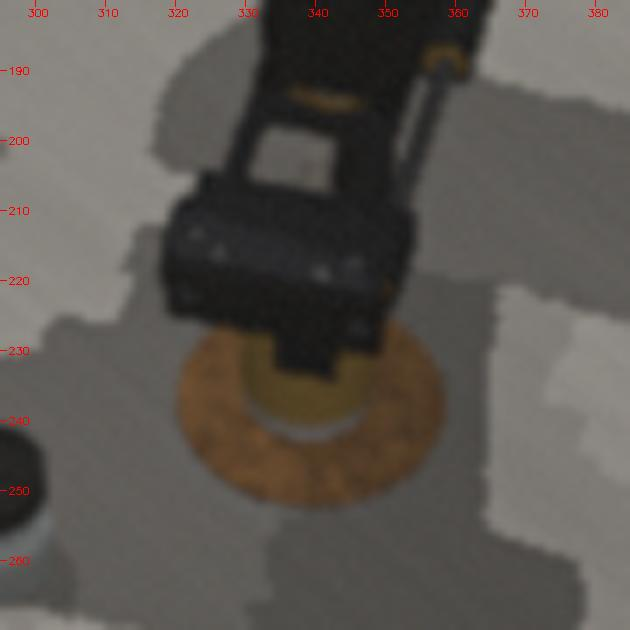

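>>> carry_out(
  series=[
    [[0, 0, 0], 0, 1],
    [[0, 0, 0], 0, 1],
    [[0, 0, -0.01], 0, 1],
    [[0, 0, -0.03], 0, 1],
    [[0, 0, -0.06], 0, 1],
  ],
)

```text
time_s: 8.32
eef_pos: [444.0, 35.6, 124.3]
eef_rot: [0.478, 0.878, -0.003, -0.012]
wrist_force: [0.2, 0.5, -0.5]
grip_width: 0.996
```

>>> carry_out(
  series=[
    [[0, 0, -0.03], 0, 1],
    [[0, 0, -0.06], 0, 1],
    [[0, 0, -0.09], 0, 1],
    [[0.01, 0.0, -0.11], -7, 1],
    [[0.03, 0.0, -0.12], -14, 1],
  ],
)

```text
time_s: 8.73
eef_pos: [432.1, 60.1, 247.9]
eef_rot: [0.366, 0.931, 0.0, -0.01]
wrist_force: [0.3, -0.2, -0.3]
grip_width: 1.0
```

```bash
python3 -c "
from h import *
go([475,287.5,200],73)
"
```

```text
t 8.73 pos [432.1  60.1 247.9] yawY 47.1 F [ 0.28 -0.23 -0.32] grip 1.0
shift m [0.1226 0.1961 0.0488] turn -25.9 axisz [-0.018  0.008 -1.   ]
```

>>> carry_out(
  series=[
    [[0.02, 0.033, 0], -7, 1],
    [[0.04, 0.066, 0.0], -14, 1],
    [[0.06, 0.098, 0.01], -21, 1],
    [[0.08, 0.13, 0.02], -25.9, 1],
    [[0.1, 0.163, 0.03], -25.9, 1],
  ],
)

```text
time_s: 9.15
eef_pos: [469.2, 249.5, 218.6]
eef_rot: [0.146, 0.989, 0.003, -0.009]
wrist_force: [1.6, -0.6, 0.5]
grip_width: 0.998
```

```bash
python3 -c "
from h import *
go([475,287.5,160],73)
for n in ['top','scene']: cv2.imwrite(f'pics/{n}12.png',arm.snapshot(n)[:,:,::-1])
crop('pics/scene12.png',300,180,430,300,5,f'pics/h3.png')
"
```

```text
t 9.15 pos [469.2 249.5 218.6] yawY 73.2 F [ 1.64 -0.59  0.48] grip 0.998
shift m [0.0043 0.0379 0.0588] turn 0.2 axisz [-0.018  0.008 -1.   ]
```

View pics/h3.png

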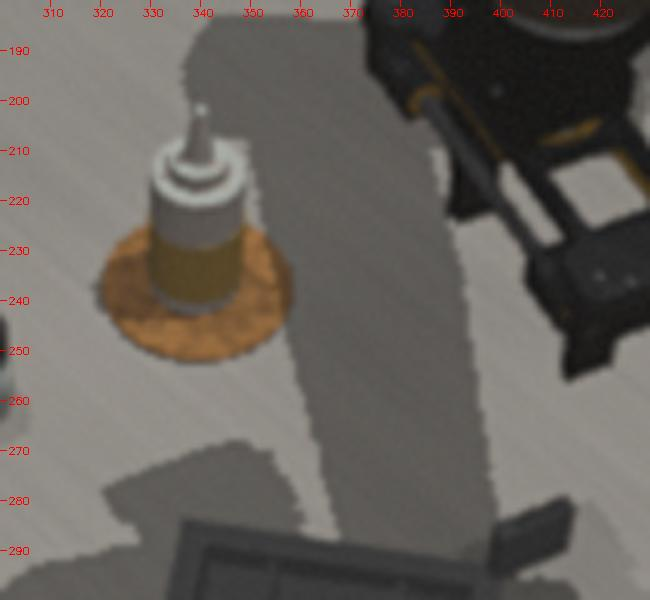

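View pics/top12.png

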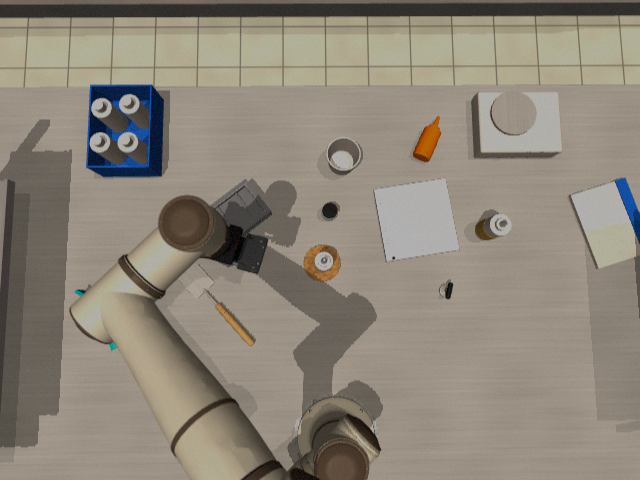

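```bash
python3 -c "
from h import *
go([472,288.4,110],73)
"
```

```text
t 9.25 pos [469.4 251.6 216. ] yawY 73.2 F [-1.21 -0.73 -0.17] grip 1.003
shift m [0.0059 0.036  0.1061] turn 0.2 axisz [-0.021  0.006 -1.   ]
```

>>> carry_out(
  series=[
    [[0.004, 0.015, 0.01], 0, 1],
    [[0.0075, 0.037, 0.03], 0, 1],
    [[0.0075, 0.038, 0.06], 0, 1],
    [[0.0075, 0.038, 0.09], 0, 1],
    [[0.0075, 0.038, 0.105], 0, 1],
  ],
)

```text
time_s: 9.67
eef_pos: [469.0, 289.3, 107.7]
eef_rot: [0.146, 0.989, -0.001, -0.013]
wrist_force: [-0.0, 0.0, -0.1]
grip_width: 0.999
```

```bash
python3 -c "
from h import *
go([472,288.4,55],73)
for n in ['top','scene']: cv2.imwrite(f'pics/{n}13.png',arm.snapshot(n)[:,:,::-1])
crop('pics/scene13.png',320,190,470,320,5,f'pics/h3.png')
"
```

```text
t 9.67 pos [469.  289.3 107.7] yawY 73.2 F [-0.01  0.   -0.1 ] grip 0.999
shift m [-0.0044  0.0003  0.0526] turn 0.2 axisz [-0.025  0.002 -1.   ]
```

View pics/h3.png

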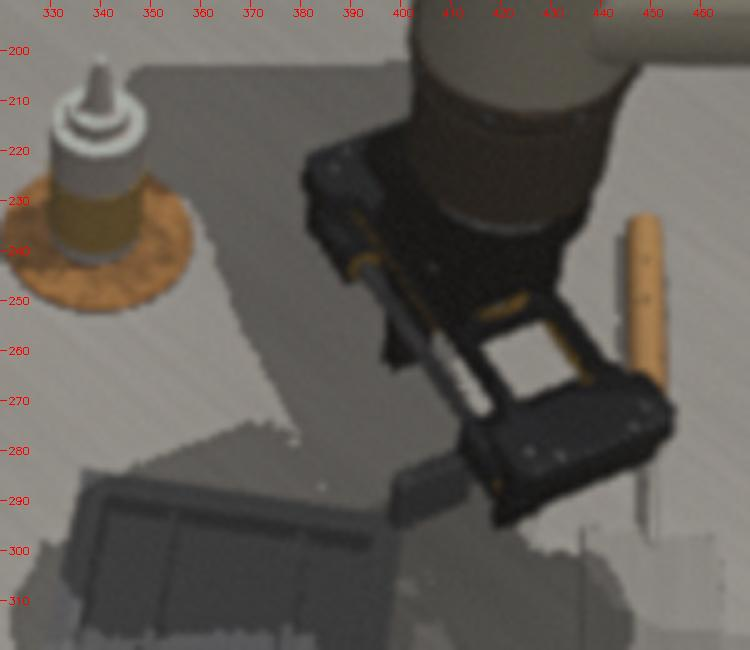

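>>> carry_out(
  series=[
    [[-0.003, 0, 0.015], 0, 1],
    [[-0.003, 0, 0.03], 0, 1],
    [[-0.003, 0, 0.042], 0, 1],
    [[-0.003, 0, 0.05], 0, 1],
    [[-0.003, 0, 0.052], 0, 1],
  ],
)

```text
time_s: 10.18
eef_pos: [470.8, 287.7, 56.1]
eef_rot: [0.147, 0.989, -0.002, -0.013]
wrist_force: [-0.5, -0.1, 0.4]
grip_width: 0.997
```

```bash
python3 -c "
from h import *
go([472,288.4,55],73)
for n in ['top','scene']: cv2.imwrite(f'pics/{n}14.png',arm.snapshot(n)[:,:,::-1])
crop('pics/scene14.png',340,220,460,340,6,f'pics/h3.png')
"
```

```text
t 10.18 pos [470.8 287.7  56.1] yawY 73.2 F [-0.52 -0.13  0.44] grip 0.997
shift m [-0.001  0.001  0.001] turn 0.2 axisz [-0.026  0.001 -1.   ]
```

View pics/h3.png

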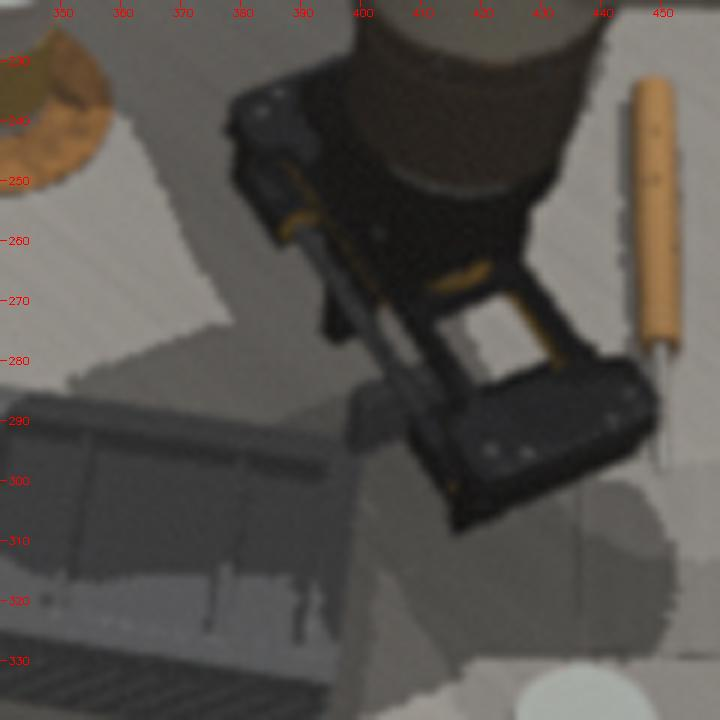

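>>> carry_out(
  series=[
    [[-0.001, 0, 0], 0, 0.6],
    [[-0.001, 0, 0], 0, 0.2],
    [[-0.001, 0, 0], 0, -0.2],
    [[-0.001, 0, 0], 0, -0.4],
    [[-0.001, 0, 0], 0, -0.6],
  ],
  squeeze=4,
)

```text
time_s: 10.7
eef_pos: [472.2, 288.0, 57.2]
eef_rot: [0.146, 0.989, -0.001, -0.012]
wrist_force: [-0.3, 0.1, 0.5]
grip_width: 0.706
```

>>> carry_out(
  series=[
    [[0, 0, 0], 0, -0.7],
    [[0, 0, 0], 0, -1],
    [[0, 0, 0], 0, -1],
    [[0, 0, 0], 0, -1],
    [[0, 0, 0], 0, -1],
  ],
)

```text
time_s: 11.12
eef_pos: [472.2, 288.0, 57.1]
eef_rot: [0.146, 0.989, -0.001, -0.012]
wrist_force: [-0.7, 0.4, 0.3]
grip_width: 0.321
```

>>> carry_out(
  series=[
    [[0, 0, 0], 0, -1],
    [[0, 0, 0], 0, -1],
    [[0, 0, 0], 0, -1],
  ],
)

```text
time_s: 11.37
eef_pos: [472.2, 287.9, 57.1]
eef_rot: [0.146, 0.989, -0.001, -0.012]
wrist_force: [0.4, -0.4, 0.7]
grip_width: 0.116
```

```bash
python3 -c "
from h import *
go([472,288.4,55],73)
for n in ['top','scene']: cv2.imwrite(f'pics/{n}15.png',arm.snapshot(n)[:,:,::-1])
crop('pics/scene15.png',320,220,440,350,5,f'pics/h3.png')
"
```

```text
t 11.37 pos [472.2 287.9  57.1] yawY 73.2 F [ 0.43 -0.45  0.68] grip 0.116
shift m [0.0002 0.0004 0.0021] turn 0.2 axisz [-0.025  0.001 -1.   ]
```

View pics/h3.png

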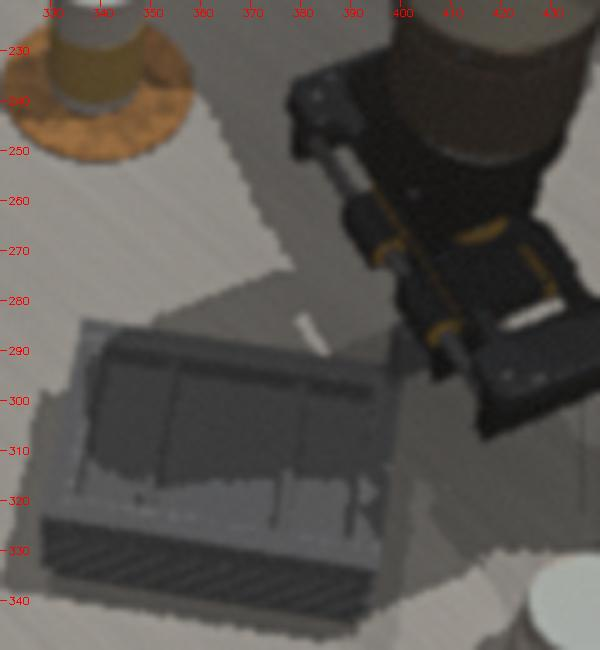

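>>> carry_out(
  series=[
    [[-0.0005, 0, -0.003], 0, -1],
    [[-0.001, 0, -0.006], 0, -1],
    [[-0.002, 0, -0.0095], 0, -1],
    [[-0.003, 0, -0.013], 0, -1],
    [[-0.003, 0, -0.013], 0, -1],
  ],
  squeeze=10,
)

```text
time_s: 11.88
eef_pos: [475.9, 287.3, 70.7]
eef_rot: [0.146, 0.989, -0.001, -0.012]
wrist_force: [0.9, 0.8, -4.1]
grip_width: 0.112
```

```bash
python3 -c "
from h import *
go([472.2,287.9,57.1],73)
for n in ['top','scene']: cv2.imwrite(f'pics/{n}16.png',arm.snapshot(n)[:,:,::-1])
crop('pics/scene16.png',320,220,440,350,5,f'pics/h3.png')
"
```

```text
t 11.88 pos [475.9 287.3  70.7] yawY 73.2 F [ 0.88  0.75 -4.07] grip 0.112
shift m [ 0.0034 -0.0004  0.0137] turn 0.2 axisz [-0.024  0.002 -1.   ]
```

View pics/h3.png

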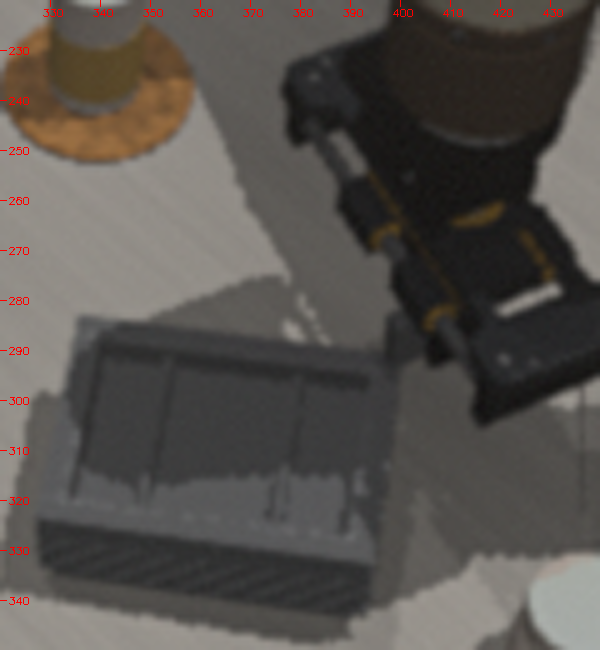

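```bash
python3 -c "
from h import *
for i in (15,16): crop(f'pics/scene{i}.png',320,275,405,355,8,f'pics/k{i}.png')
a=cv2.imread('pics/k15.png');b=cv2.imread('pics/k16.png')
cv2.imwrite('pics/kk.png',cv2.resize(np.hstack([a,b]),(800,376)))
crop('pics/top15.png',190,170,290,250,4,'pics/k1.png');crop('pics/top16.png',190,170,290,250,4,'pics/k2.png')
cv2.imwrite('pics/kt.png',np.hstack([cv2.imread('pics/k1.png'),cv2.imread('pics/k2.png')]))
"
```

```text
(no output)
```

View pics/kk.png

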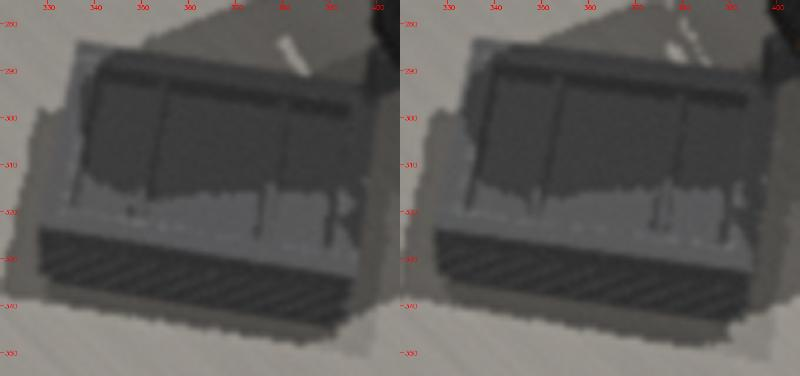

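View pics/kt.png

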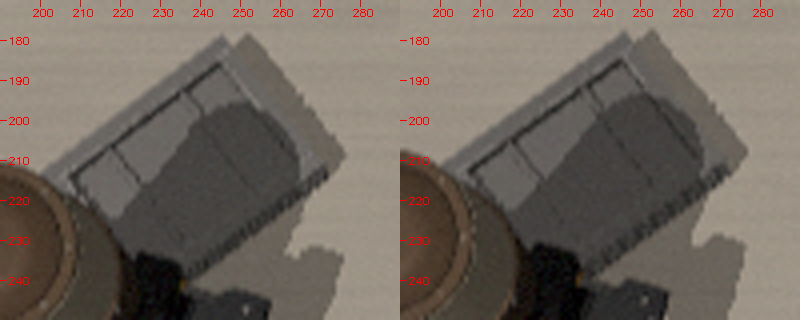

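```bash
python3 -c "
from h import *
o=[]
for i in (15,16):
    im=cv2.imread(f'pics/scene{i}.png'); im=cv2.convertScaleAbs(im,alpha=2.2); cv2.imwrite('pics/t.png',im)
    crop('pics/t.png',365,280,415,360,8,f'pics/k{i}.png'); o.append(cv2.imread(f'pics/k{i}.png')[:590])
cv2.imwrite('pics/kk.png',np.hstack(o))
"
```

```text
(no output)
```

View pics/kk.png

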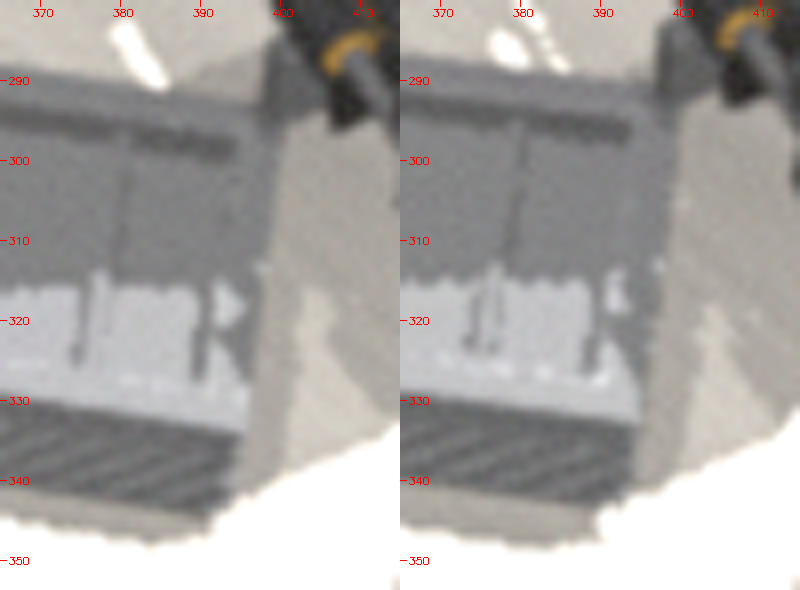

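```bash
python3 -c "
from h import *
np.set_printoptions(precision=1,suppress=True)
C=np.array([579.5,256.5,0]);X=np.array([.6,-.8,0]);Y=np.array([.8,.6,0])
W=lambda p:C+p[0]*X+p[1]*Y+np.array([0,0,p[2]])
dg=np.array([-.806,-.591]);ax=np.cross(np.r_[dg,0],[0,0,1])
pts={'Arim':(-75,55,58),'Abot':(-65,45,0),'Astackrim':(-75,55,52),'Drim':(-75,-55,58),'Brim':(75,55,58),'Crim':(75,-55,58),'taptopout':(-101,-74,91),'inD':(-65,-45,58)}
for nm,piv,th in(('tray only',(60,40,42),13.6/185),('tip',(65,45,0),13.6/205)):
  for k,p in pts.items():
    v=np.array(p,float)-piv
    # rotate raising tab side
    R=Ro.from_rotvec(ax*th).as_matrix(); v2=R@v
    if v2[2]-v[2]<0 and v[:2]@dg>0: R=R.T; v2=R@v
    a=proj('scene',W(p));b=proj('scene',W(v2+piv));print(nm,k,a,b-a, (proj('top',W(v2+piv))-proj('top',W(p))))
"
```

```text
tray only Arim [394.1 334.3] [-0.3 -1.5] [-0.5 -1. ]
tray only Abot [387.9 343.3] [ 1.4 -2.1] [-0.9  0.6]
tray only Astackrim [393.9 335.8] [-0.1 -1.6] [-0.5 -0.8]
tray only Drim [400.2 293.7] [-0.1 -2.8] [-0.7 -1.1]
tray only Brim [326.6 322.6] [-0.5  0.6] [ 0.2 -0.3]
tray only Crim [335.8 283.1] [-0.5 -0.6] [ 0.  -0.7]
tray only taptopout [414.1 280.4] [-0.9 -3.2] [-0.6 -2. ]
tray only inD [395.3 296.5] [-0.2 -2.5] [-0.6 -1.1]
tip Arim [394.1 334.3] [-1.4 -1. ] [-0.1 -1.9]
tip Abot [387.9 343.3] [ 0.2 -1.5] [-0.5 -0.5]
tip Astackrim [393.9 335.8] [-1.2 -1.1] [-0.2 -1.8]
tip Drim [400.2 293.7] [-1.1 -2.2] [-0.3 -2. ]
tip Brim [326.6 322.6] [-1.6  0.9] [ 0.5 -1.3]
tip Crim [335.8 283.1] [-1.5 -0.2] [ 0.3 -1.7]
tip taptopout [414.1 280.4] [-1.8 -2.5] [-0.3 -2.9]
tip inD [395.3 296.5] [-1.2 -2. ] [-0.2 -2. ]
```

```bash
cat >> h.py <<'E'
def flow(n,i,j,boxes):
    a=cv2.cvtColor(cv2.imread(f'pics/{n}{i}.png'),6);b=cv2.cvtColor(cv2.imread(f'pics/{n}{j}.png'),6)
    for nm,(x0,y0,x1,y1) in boxes.items():
        pad=5;t=a[y0:y1,x0:x1];s=b[y0-pad:y1+pad,x0-pad:x1+pad]
        k=8;T=cv2.resize(t,None,fx=k,fy=k,interpolation=2);S=cv2.resize(s,None,fx=k,fy=k,interpolation=2)
        r=cv2.matchTemplate(S,T,cv2.TM_CCOEFF_NORMED);_,m,_,l=cv2.minMaxLoc(r);print(n,nm,(l[0]/k-pad,l[1]/k-pad),round(m,3))
E
python3 -c "
from h import *
B={'Bwalltop':(322,318,340,330),'Bwallbot':(322,330,340,342),'Ccorner':(330,278,345,290),'Awall':(380,332,398,348),'midwall':(350,328,375,345),'mat':(320,240,350,256)}
flow('scene',15,16,B);flow('scene',14,15,B)
T={'far':(238,172,254,190),'right':(260,200,275,218),'midlong':(215,190,232,205)}
flow('top',15,16,T);flow('top',14,15,T)
"
```

```text
scene Bwalltop (-1.125, 0.125) 0.977
scene Bwallbot (-0.5, 0.25) 0.989
scene Ccorner (-1.0, -0.75) 0.993
scene Awall (-0.875, -0.875) 0.965
scene midwall (-4.75, -0.75) 0.963
scene mat (0.0, 0.0) 0.999
scene Bwalltop (0.0, 0.125) 0.994
scene Bwallbot (0.0, 0.0) 0.998
scene Ccorner (0.0, 0.0) 0.998
scene Awall (0.0, 0.0) 0.996
scene midwall (-0.125, 0.0) 0.996
scene mat (0.0, 0.0) 0.999
top far (0.625, -1.0) 0.984
top right (0.75, -1.125) 0.932
top midlong (-2.0, 0.375) 0.983
top far (0.0, -0.125) 0.987
top right (0.0, 0.0) 0.988
top midlong (0.125, -0.25) 0.989
```

```bash
python3 -c "
from h import *
f=[]
for k in range(6):
    im=arm.snapshot('scene'); f.append(arm.get_state()['wrist_force'])
print(np.round(f,2),np.mean(f,0)); cv2.imwrite('pics/scene17.png',im[:,:,::-1])
im=cv2.convertScaleAbs(cv2.imread('pics/scene17.png'),alpha=2.6); cv2.imwrite('pics/t.png',im)
crop('pics/t.png',375,275,425,350,10,'pics/k1.png')
"
```

```text
[[ 1.28 -0.2  -4.4 ]
 [ 2.26  0.19 -3.17]
 [ 1.95 -0.89 -3.75]
 [ 1.46 -0.54 -2.64]
 [ 1.7  -0.13 -3.85]
 [ 0.98 -0.55 -3.5 ]] [ 1.6040548  -0.35092505 -3.55042576]
```

View pics/k1.png

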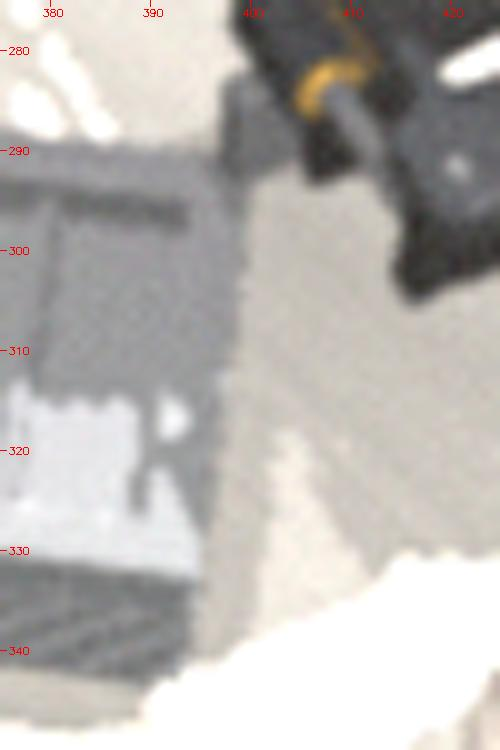

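```bash
python3 -c "
from h import *
B={'Abot':(376,338,398,349),'Arim':(376,325,398,336),'B2':(322,334,336,342),'midbot':(345,334,372,346),'midrim':(345,320,372,331)}
flow('scene',15,17,B);flow('scene',15,16,B)
for x in (340,355,370,385,390):
    print(x,[cv2.cvtColor(cv2.imread(f'pics/scene{i}.png'),6)[326:352,x].tolist() for i in (15,17)])
"
```

```text
scene Abot (-1.625, 0.375) 0.948
scene Arim (-1.0, -0.875) 0.98
scene B2 (-0.5, 0.125) 0.99
scene midbot (-5.0, -0.375) 0.982
scene midrim (0.5, -0.125) 0.985
scene Abot (-1.75, 0.375) 0.942
scene Arim (-1.25, -1.0) 0.976
scene B2 (-0.625, 0.25) 0.985
scene midbot (-5.0, -0.375) 0.982
scene midrim (0.25, -0.125) 0.983
340 [[52, 51, 53, 57, 51, 51, 56, 52, 48, 52, 60, 77, 77, 76, 89, 123, 144, 147, 146, 148, 147, 149, 151, 148, 146, 147], [53, 47, 53, 57, 52, 49, 54, 53, 48, 52, 64, 77, 78, 76, 77, 99, 140, 148, 147, 147, 148, 149, 149, 147, 146, 149]]
355 [[87, 74, 55, 48, 48, 49, 50, 55, 52, 49, 53, 52, 52, 68, 77, 75, 79, 104, 141, 151, 148, 149, 147, 149, 147, 146], [87, 69, 50, 49, 50, 50, 49, 52, 55, 51, 51, 53, 62, 75, 79, 77, 77, 83, 112, 146, 151, 148, 148, 148, 147, 146]]
370 [[88, 88, 90, 83, 58, 46, 49, 49, 54, 53, 49, 54, 53, 47, 50, 61, 74, 78, 78, 94, 132, 148, 147, 146, 144, 144], [90, 89, 87, 74, 54, 50, 48, 49, 49, 54, 50, 49, 51, 54, 59, 73, 76, 76, 75, 77, 98, 138, 148, 147, 145, 144]]
385 [[89, 93, 94, 91, 90, 86, 67, 52, 50, 50, 52, 49, 54, 52, 48, 52, 52, 56, 75, 78, 78, 91, 126, 146, 148, 146], [95, 94, 91, 91, 88, 74, 54, 48, 48, 49, 50, 55, 50, 51, 54, 51, 52, 72, 78, 80, 78, 88, 114, 135, 146, 146]]
390 [[72, 80, 89, 92, 89, 89, 85, 62, 50, 49, 52, 52, 45, 51, 54, 50, 48, 55, 61, 75, 86, 112, 131, 139, 147, 147], [88, 90, 91, 89, 91, 84, 62, 50, 47, 48, 51, 48, 54, 53, 46, 50, 60, 78, 103, 123, 119, 110, 129, 135, 136, 146]]
```

The stack tipped together with the tray: the edge of its underside rose at the near side. I set it back down gently. Then I'll peel with one quick lift, so that the stack's inertia holds it while the first lip lets go.

>>> carry_out(
  series=[
    [[0.001, 0, 0.003], 0, -1],
    [[0.0015, 0, 0.006], 0, -1],
    [[0.002, 0, 0.009], 0, -1],
    [[0.0025, 0, 0.012], 0, -1],
    [[0.003, 0, 0.0137], 0, -1],
  ],
)

```text
time_s: 12.7
eef_pos: [472.4, 288.2, 56.8]
eef_rot: [0.146, 0.989, -0.001, -0.012]
wrist_force: [-2.6, -1.2, 11.9]
grip_width: 0.119
```

```bash
python3 -c "
from h import *
go([472.2,287.9,57.1],73)
f=[]
for n in ['top','scene','scene','scene']: cv2.imwrite(f'pics/{n}18.png',arm.snapshot(n)[:,:,::-1]);f.append(arm.get_state()['wrist_force'])
print(np.mean(f,0)); go([472.2,287.9,57.1],73)
B={'Arim':(376,325,398,336),'B2':(322,334,336,342),'C':(330,278,345,290)}
flow('scene',15,18,B);flow('top',15,18,{'far':(238,172,254,190)})
for x in (340,355,370,385,390):
    print(x,[cv2.cvtColor(cv2.imread(f'pics/scene{i}.png'),6)[326:352,x].tolist() for i in (15,18)])
"
```

```text
t 12.7 pos [472.4 288.2  56.8] yawY 73.2 F [-2.63 -1.16 11.9 ] grip 0.119
shift m [ 0.0001 -0.0003 -0.0002] turn 0.2 axisz [-0.024  0.001 -1.   ]
[-1.61889692  0.54066675  3.75735997]
t 12.9 pos [472.5 288.1  56.9] yawY 73.2 F [-1.72  1.09  3.97] grip 0.114
shift m [ 0.0002 -0.0003 -0.0002] turn 0.2 axisz [-0.024  0.002 -1.   ]
scene Arim (-0.125, 0.0) 0.989
scene B2 (0.375, 0.0) 0.995
scene C (0.0, -0.25) 0.997
top far (0.125, -0.125) 0.986
340 [[52, 51, 53, 57, 51, 51, 56, 52, 48, 52, 60, 77, 77, 76, 89, 123, 144, 147, 146, 148, 147, 149, 151, 148, 146, 147], [52, 52, 55, 56, 50, 49, 55, 53, 46, 52, 61, 76, 77, 77, 90, 124, 144, 146, 146, 146, 148, 148, 149, 147, 147, 147]]
355 [[87, 74, 55, 48, 48, 49, 50, 55, 52, 49, 53, 52, 52, 68, 77, 75, 79, 104, 141, 151, 148, 149, 147, 149, 147, 146], [84, 66, 51, 47, 51, 49, 50, 54, 51, 46, 54, 51, 55, 73, 78, 76, 79, 105, 140, 150, 150, 148, 149, 149, 147, 145]]
370 [[88, 88, 90, 83, 58, 46, 49, 49, 54, 53, 49, 54, 53, 47, 50, 61, 74, 78, 78, 94, 132, 148, 147, 146, 144, 144], [93, 90, 89, 81, 57, 45, 50, 52, 54, 52, 46, 52, 52, 46, 49, 63, 77, 77, 77, 94, 131, 148, 147, 147, 145, 143]]
385 [[89, 93, 94, 91, 90, 86, 67, 52, 50, 50, 52, 49, 54, 52, 48, 52, 52, 56, 75, 78, 78, 91, 126, 146, 148, 146], [88, 94, 93, 90, 89, 87, 70, 51, 46, 49, 51, 48, 54, 53, 48, 51, 53, 56, 72, 80, 78, 92, 126, 145, 147, 146]]
390 [[72, 80, 89, 92, 89, 89, 85, 62, 50, 49, 52, 52, 45, 51, 54, 50, 48, 55, 61, 75, 86, 112, 131, 139, 147, 147], [72, 81, 99, 99, 92, 88, 84, 62, 48, 48, 51, 55, 49, 50, 54, 52, 48, 54, 65, 75, 86, 111, 130, 137, 147, 149]]
```

>>> carry_out(
  series=[
    [[-0.005, 0, -0.025], 0, -1],
    [[-0.005, 0, -0.025], 0, -1],
    [[-0.005, 0, -0.025], 0, -1],
  ],
  squeeze=12,
)

```text
time_s: 13.15
eef_pos: [479.0, 287.3, 82.7]
eef_rot: [0.146, 0.989, 0.001, -0.011]
wrist_force: [0.1, 1.0, -1.3]
grip_width: 0.117
```

```bash
python3 -c "
from h import *
go([472.2,287.9,57.1],73)
f=[]
for n in ['top','scene','scene','scene']: cv2.imwrite(f'pics/{n}19.png',arm.snapshot(n)[:,:,::-1]);f.append(arm.get_state()['wrist_force'])
print(np.mean(f,0)); 
B={'Arim':(376,325,398,336),'B2':(322,334,336,342),'C':(330,278,345,290)}
flow('scene',15,19,B);flow('top',15,19,{'far':(238,172,254,190)})
im=cv2.convertScaleAbs(cv2.imread('pics/scene19.png'),alpha=2); cv2.imwrite('pics/t.png',im)
crop('pics/t.png',315,260,425,355,7,'pics/k1.png')
"
```

```text
t 13.15 pos [479.  287.3  82.7] yawY 73.2 F [ 0.07  1.   -1.25] grip 0.117
shift m [ 0.0061 -0.0013  0.0258] turn 0.2 axisz [-0.021  0.004 -1.   ]
[0.40044008 0.13302248 0.47218907]
scene Arim (-2.75, -3.125) 0.935
scene B2 (-0.25, 0.125) 0.994
scene C (-1.375, -3.375) 0.994
top far (0.5, -2.25) 0.975
```

View pics/k1.png

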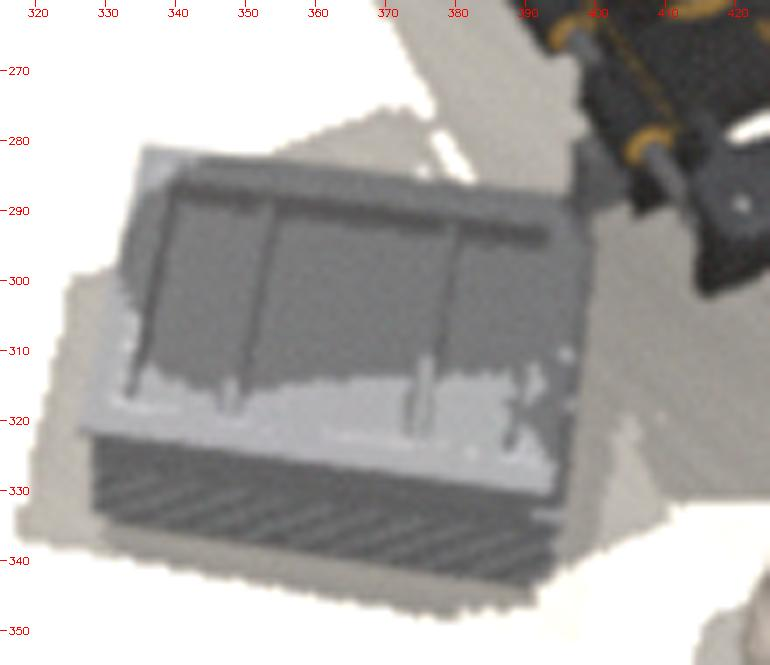

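```bash
python3 -c "
from h import *
im=cv2.convertScaleAbs(cv2.imread('pics/top19.png'),alpha=1.6); cv2.imwrite('pics/t.png',im)
crop('pics/t.png',190,165,285,250,8,'pics/k2.png')
"
```

```text
(no output)
```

View pics/k2.png

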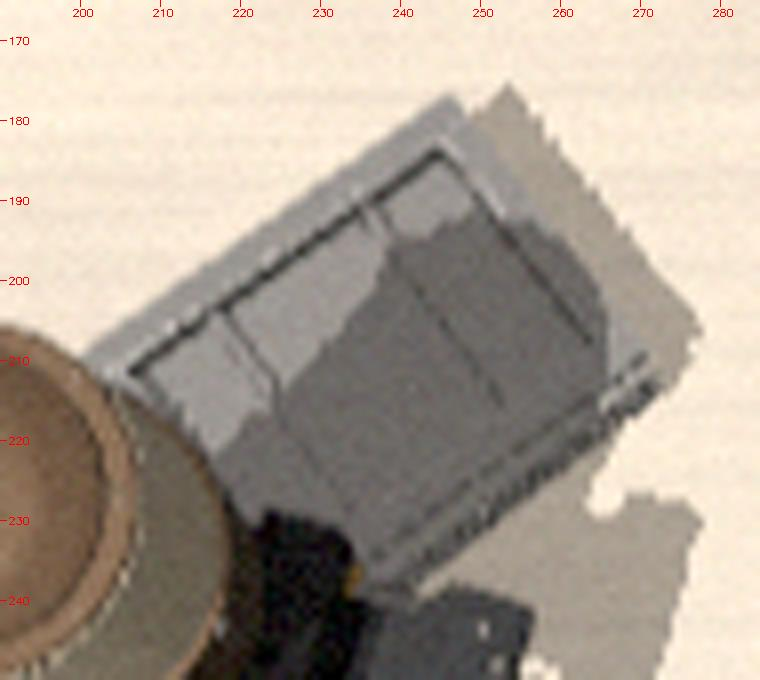

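```bash
cat > fit.py <<'E'
from h import *
from scipy.optimize import least_squares
cor={'A':(-75,55,16),'B':(75,55,16),'C':(75,-55,16),'D':(-75,-55,16),'T':(-100.75,-73.9,49)}
def fit(obs,x0=(579.5,256.5,42,0,0,-.927)):
    def W(x,p):
        R=Ro.from_euler('z',x[5])*Ro.from_rotvec([x[3],x[4],0]);return R.apply(p)+x[:3]
    def f(x): return np.concatenate([proj(n,W(x,cor[k]))-np.array(uv) for n,k,uv in obs])
    r=least_squares(f,x0,x_scale=[1,1,1,.01,.01,.01]);x=r.x
    print('pos',x[:3].round(1),'tilt xy',x[3:5].round(3),'yaw',x[5].round(3),'rms',np.sqrt(np.mean(r.fun**2)).round(2),'farcorner',W(x,(60,40,0)).round(1),'tab',W(x,(-88.7,-65,32)).round(1))
    print(r.fun.reshape(-1,2).round(1).tolist())
    return x
E
python3 -c "
from fit import *
i=[('scene','C',(336.5,283.5)),('scene','D',(400,294)),('scene','A',(395,334)),('scene','B',(328,323.5)),('top','A',(200.5,213.5)),('top','B',(245.5,179))]
fit(i)
o=[('scene','C',(335.6,281)),('scene','D',(399.3,288.1)),('scene','A',(394.0,330.7)),('scene','B',(326.7,321.7)),('top','A',(200,209.4)),('top','B',(246.2,176.9))]
fit(o)
"
```

```text
pos [577.3 256.1  37.9] tilt xy [ 0.003 -0.01 ] yaw -0.912 rms 0.34 farcorner [645.6 233.2  38.6] tab [471.3 286.7  68.8]
[[-0.5, 0.2], [0.3, -0.2], [0.0, 0.3], [-0.4, -0.3], [-0.6, 0.4], [0.2, 0.1]]
pos [579.8 255.5  54.2] tilt xy [-0.051  0.088] yaw -0.929 rms 0.66 farcorner [647.4 231.6  46.9] tab [478.2 286.1  97.1]
[[-0.7, -0.1], [0.6, 0.2], [-0.5, -0.2], [-1.0, 0.1], [-1.4, 0.9], [0.2, 0.4]]
```

>>> carry_out(
  series=[
    [[0, 0, 0], 0, -1],
    [[0, 0, 0], 0, -1],
    [[0, 0, 0], 0, -1],
    [[0, 0, 0], 0, -1],
  ],
  squeeze=3,
)

```text
time_s: 13.68
eef_pos: [476.8, 285.7, 80.4]
eef_rot: [0.146, 0.989, -0.002, -0.013]
wrist_force: [-1.1, 0.1, -0.4]
grip_width: 0.116
```

```bash
python3 -c "
from h import *
go([472.2,287.9,57.1],73)
f=[]
for n in ['top','scene','scene','scene']: cv2.imwrite(f'pics/{n}20.png',arm.snapshot(n)[:,:,::-1]);f.append(arm.get_state()['wrist_force'])
print(np.mean(f,0)); 
im=cv2.convertScaleAbs(cv2.imread('pics/scene20.png'),alpha=2); cv2.imwrite('pics/t.png',im)
crop('pics/t.png',315,260,425,355,7,'pics/k1.png')
im=cv2.convertScaleAbs(cv2.imread('pics/top20.png'),alpha=1.6); cv2.imwrite('pics/t.png',im)
crop('pics/t.png',190,165,285,250,8,'pics/k2.png')
"
```

```text
t 13.68 pos [476.8 285.7  80.4] yawY 73.2 F [-1.11  0.14 -0.37] grip 0.116
shift m [0.0044 0.0009 0.0235] turn 0.2 axisz [-0.027 -0.    -1.   ]
[-0.56601746 -0.23249047 -0.48981284]
```

View pics/k1.png

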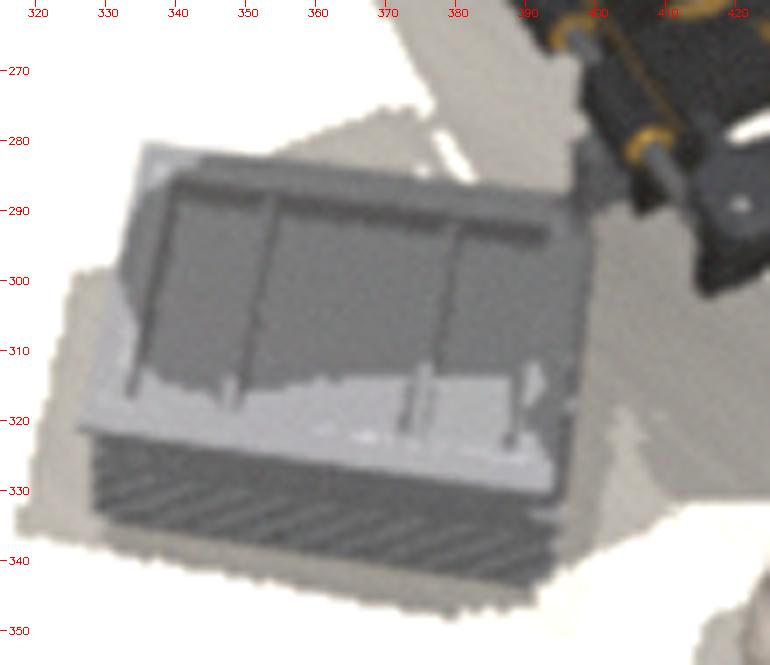

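View pics/k2.png

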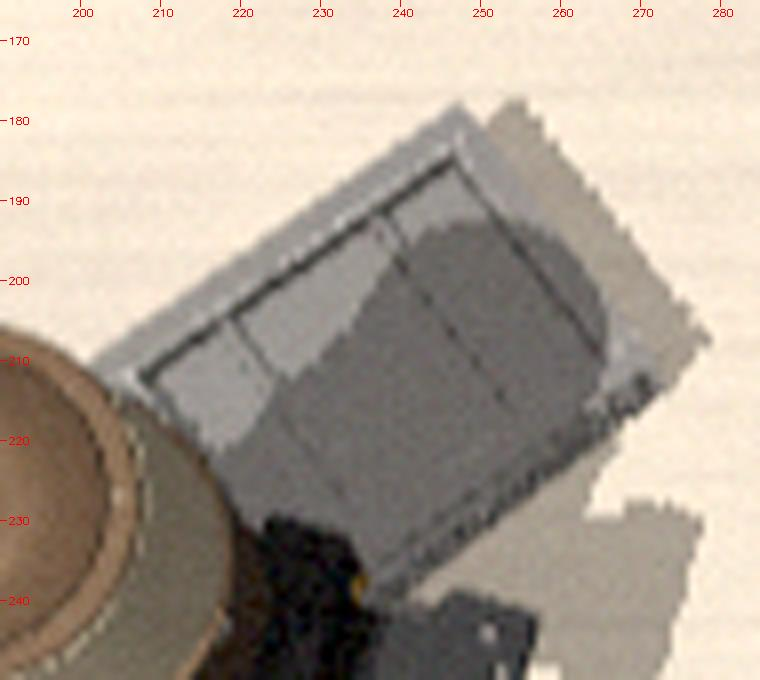

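```bash
python3 -c "
from fit import *
o=[('scene','C',(335.5,280.6)),('scene','D',(399.3,288.1)),('scene','A',(394.2,330.7)),('scene','B',(326.5,321.6)),('top','A',(201.3,209.8)),('top','B',(247.2,177.5)),('top','C',(272,209.8))]
fit(o)
go([0,0,0],73)
B={'C':(330,278,345,290),'B2':(322,334,336,342),'all':(325,278,400,333)}
flow('scene',19,20,B); flow('scene',15,20,B)
"
```

```text
pos [578.8 253.7  52.1] tilt xy [-0.066  0.077] yaw -0.927 rms 0.74 farcorner [646.4 229.8  44.9] tab [477.3 284.8  95. ]
[[-0.8, -0.2], [0.3, 0.1], [-0.9, -0.0], [-1.0, 0.1], [-1.8, 1.2], [-0.1, 0.4], [-0.0, 0.4]]
t 13.88 pos [477.  285.9  80.8] yawY 73.2 F [-0.12 -0.49 -0.28] grip 0.114
shift m [ 0.3716 -0.4112  0.0931] turn 0.2 axisz [-0.026  0.    -1.   ]
scene C (0.125, -0.25) 0.998
scene B2 (0.5, -0.375) 0.983
scene all (0.0, -0.125) 0.995
scene C (-1.25, -3.625) 0.992
scene B2 (0.25, -0.25) 0.982
scene all (-1.625, -2.875) 0.937
```

>>> carry_out(
  series=[
    [[0, 0, 0.0015], 0, -1],
    [[0, 0, 0.003], 0, -1],
    [[0, 0, 0.0035], 0, -1],
    [[0, 0, 0.0035], 0, -1],
  ],
)

```text
time_s: 14.22
eef_pos: [476.5, 285.8, 77.0]
eef_rot: [0.146, 0.989, -0.002, -0.013]
wrist_force: [-2.0, 0.9, 0.6]
grip_width: 0.113
```

```bash
python3 -c "
from h import *
go([472.2,287.9,57.1],73)
f=[]
for n in ['top','scene','scene','scene']: cv2.imwrite(f'pics/{n}21.png',arm.snapshot(n)[:,:,::-1]);f.append(arm.get_state()['wrist_force'])
print(np.mean(f,0)); go([472.2,287.9,57.1],73)
im=cv2.convertScaleAbs(cv2.imread('pics/scene21.png'),alpha=2); cv2.imwrite('pics/t.png',im)
crop('pics/t.png',315,260,425,355,7,'pics/k1.png')
B={'C':(330,278,345,290),'B2':(322,334,336,342),'all':(325,278,400,333)}
flow('scene',20,21,B); flow('top',20,21,{'B':(236,172,254,190)})
"
```

```text
t 14.22 pos [476.5 285.8  77. ] yawY 73.2 F [-2.03  0.92  0.64] grip 0.113
shift m [0.0042 0.0009 0.0201] turn 0.2 axisz [-0.027 -0.    -1.   ]
[-2.67889026  0.68437923  0.26689517]
t 14.42 pos [476.6 285.9  77.2] yawY 73.2 F [-3.13  0.6   0.45] grip 0.11
shift m [0.0043 0.0008 0.0203] turn 0.2 axisz [-0.027  0.    -1.   ]
scene C (0.125, 0.25) 0.995
scene B2 (0.0, 0.0) 0.999
scene all (0.125, 0.25) 0.992
top B (-0.125, 0.0) 0.991
```

View pics/k1.png

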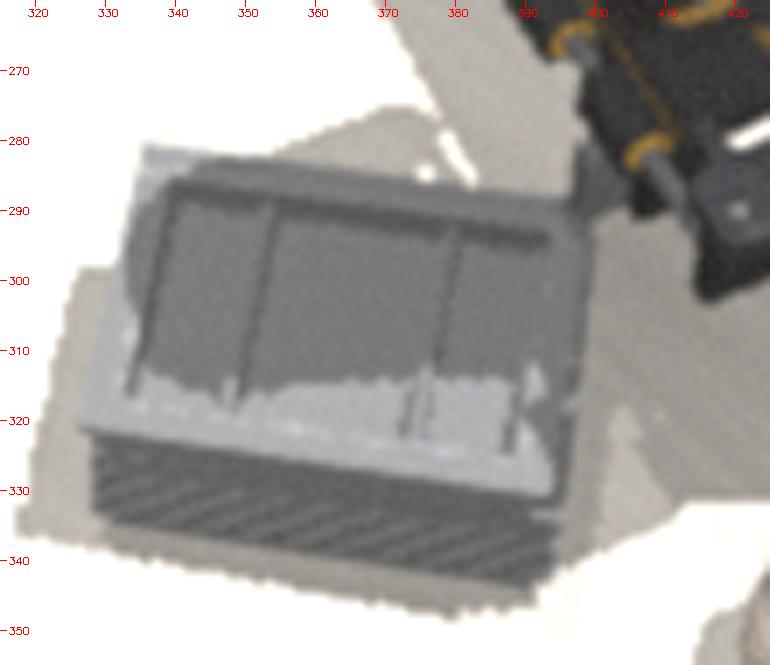

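>>> carry_out(
  series=[
    [[0.001, 0.001, 0], 0, -1],
    [[0.0025, 0.002, 0.0], 0, -1],
    [[0.003, 0.002, 0.0], 0, -1],
    [[0.003, 0.002, 0.0], 0, -1],
  ],
)

```text
time_s: 14.75
eef_pos: [474.5, 288.9, 77.4]
eef_rot: [0.146, 0.989, -0.002, -0.013]
wrist_force: [0.1, -0.2, -0.0]
grip_width: 0.117
```

```bash
python3 -c "
from h import *
f=[]
for n in ['top','scene','scene','scene']: cv2.imwrite(f'pics/{n}22.png',arm.snapshot(n)[:,:,::-1]);f.append(arm.get_state()['wrist_force'])
print(np.mean(f,0)); go([472.2,287.9,57.1],73)
im=cv2.convertScaleAbs(cv2.imread('pics/scene22.png'),alpha=2); cv2.imwrite('pics/t.png',im)
crop('pics/t.png',315,260,425,355,7,'pics/k1.png')
im=cv2.convertScaleAbs(cv2.imread('pics/top22.png'),alpha=1.6); cv2.imwrite('pics/t.png',im)
crop('pics/t.png',190,165,285,250,8,'pics/k2.png')
B={'C':(330,278,345,290),'B2':(322,334,336,342),'all':(325,278,400,333)}
flow('scene',21,22,B); flow('top',21,22,{'B':(236,172,254,190)})
"
```

```text
[ 0.06336443 -0.09648155 -0.20338329]
t 14.95 pos [474.4 288.7  77.3] yawY 73.2 F [ 0.26  1.03 -0.13] grip 0.114
shift m [ 0.0014 -0.0013  0.0203] turn 0.2 axisz [-0.026  0.    -1.   ]
scene C (1.375, 0.125) 0.996
scene B2 (-0.125, -0.125) 0.995
scene all (1.25, 0.125) 0.988
top B (-0.875, 0.875) 0.985
```

View pics/k1.png

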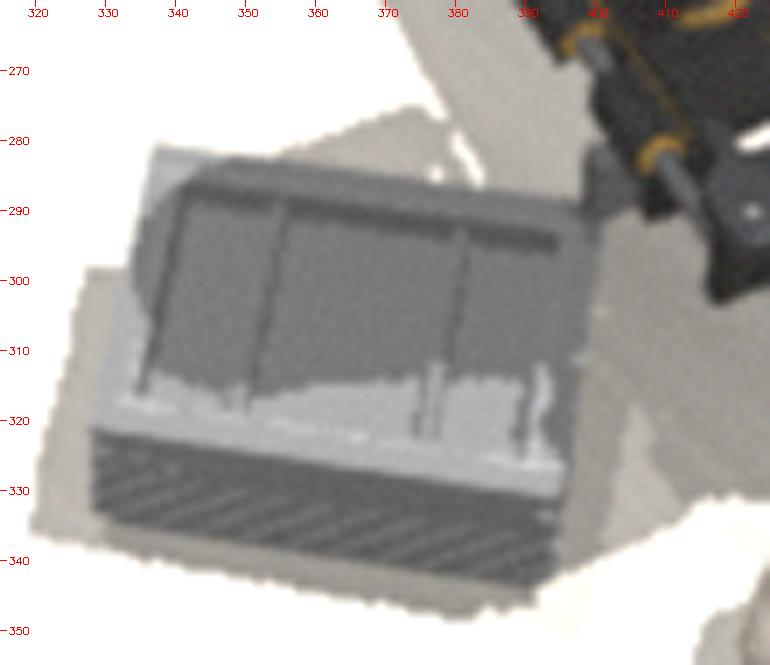

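View pics/k2.png

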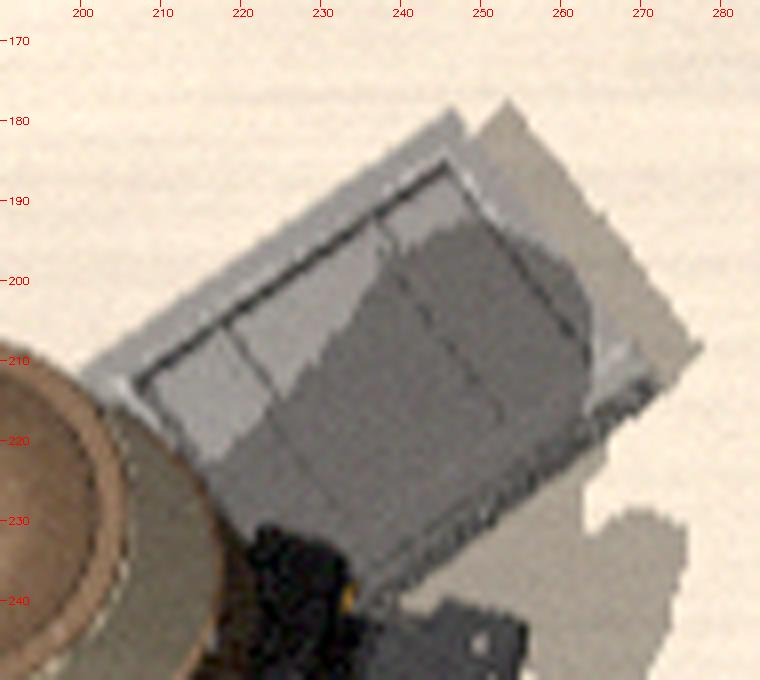

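```bash
python3 -c "
from fit import *
o=[('scene','C',(337.2,280.8)),('scene','D',(400.2,288.6)),('scene','A',(395.3,331)),('scene','B',(328.2,321.4)),('top','A',(199.8,210)),('top','B',(246.3,178.5)),('top','C',(272,210.5))]
fit(o)
"
```

```text
pos [577.1 256.1  52.1] tilt xy [-0.054  0.081] yaw -0.933 rms 0.83 farcorner [644.7 231.9  45.2] tab [475.5 287.5  94.6]
[[-1.1, -0.1], [0.7, 0.0], [-0.9, -0.2], [-1.5, 0.2], [-1.3, 1.4], [0.1, 0.1], [-0.9, 0.7]]
```

>>> carry_out(
  series=[
    [[0.0, 0.0, 0.002], 0, -1],
    [[0, 0.0, 0.004], 0, -1],
    [[0, 0, 0.005], 0, -1],
    [[0, 0, 0.005], 0, -1],
  ],
)

```text
time_s: 15.28
eef_pos: [474.2, 288.7, 72.1]
eef_rot: [0.146, 0.989, -0.002, -0.013]
wrist_force: [-1.2, -0.0, 0.8]
grip_width: 0.116
```

```bash
python3 -c "
from h import *
f=[]
for n in ['top','scene','scene','scene']: cv2.imwrite(f'pics/{n}23.png',arm.snapshot(n)[:,:,::-1]);f.append(arm.get_state()['wrist_force'])
print(np.mean(f,0)); go([472.2,287.9,57.1],73)
im=cv2.convertScaleAbs(cv2.imread('pics/scene23.png'),alpha=2); cv2.imwrite('pics/t.png',im)
crop('pics/t.png',315,260,425,355,7,'pics/k1.png')
B={'C':(330,278,345,290),'A':(380,322,400,336),'B':(322,315,340,327),'all':(325,278,400,333)}
flow('scene',22,23,B); flow('top',22,23,{'B':(236,172,254,190)})
"
```

```text
[-1.11756803 -0.17270688  0.13526306]
t 15.48 pos [474.3 288.7  72.3] yawY 73.2 F [-0.12  0.39 -0.58] grip 0.117
shift m [ 0.0014 -0.0012  0.0152] turn 0.2 axisz [-0.026  0.    -1.   ]
scene C (0.0, 0.25) 0.997
scene A (-0.125, 0.75) 0.974
scene B (0.0, 0.0) 0.988
scene all (0.0, 0.375) 0.988
top B (0.375, 0.0) 0.983
```

View pics/k1.png

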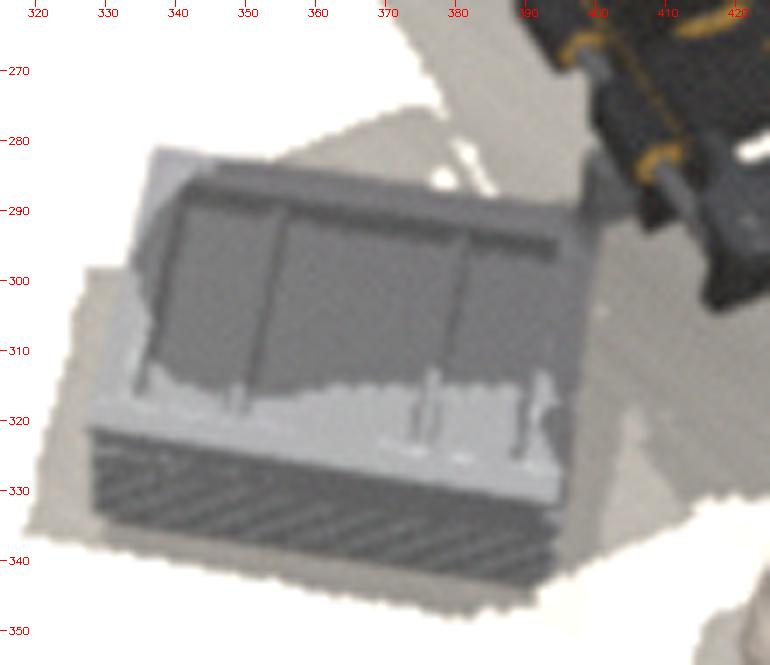

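>>> carry_out(
  series=[
    [[0.0, 0.0, -0.002], 0, -1],
    [[0, 0.0, -0.004], -1, -1],
    [[0, 0, -0.004], -1.3, -1],
    [[0, 0, -0.001], -1.3, -1],
    [[0, 0, 0.001], -1.3, -1],
  ],
  squeeze=10,
)

```text
time_s: 15.9
eef_pos: [474.5, 289.0, 71.4]
eef_rot: [0.135, 0.991, -0.001, -0.013]
wrist_force: [-0.8, 0.1, -0.2]
grip_width: 0.115
```

```bash
python3 -c "
from h import *
f=[]
for n in ['top','scene','scene','scene']: cv2.imwrite(f'pics/{n}24.png',arm.snapshot(n)[:,:,::-1]);f.append(arm.get_state()['wrist_force'])
print(np.mean(f,0)); go([472.2,287.9,57.1],73)
im=cv2.convertScaleAbs(cv2.imread('pics/scene24.png'),alpha=2); cv2.imwrite('pics/t.png',im)
crop('pics/t.png',315,260,425,355,7,'pics/k1.png')
B={'C':(330,278,345,290),'A':(380,322,400,336),'B':(322,315,340,327),'all':(325,278,400,333)}
flow('scene',23,24,B); flow('top',23,24,{'B':(236,172,254,190)}); flow('top',15,24,{'B':(236,172,254,190)})
"
```

```text
[-0.46479487  0.47859453  0.13626861]
t 16.1 pos [474.4 288.8  71.2] yawY 74.5 F [-0.42  0.4   0.28] grip 0.115
shift m [ 0.0015 -0.0014  0.0142] turn 1.5 axisz [-0.026  0.    -1.   ]
scene C (-0.25, 1.5) 0.987
scene A (1.375, 0.375) 0.956
scene B (0.25, 1.875) 0.975
scene all (0.25, 0.75) 0.971
top B (-2.75, -1.25) 0.983
top B (-1.5, -1.5) 0.976
```

View pics/k1.png

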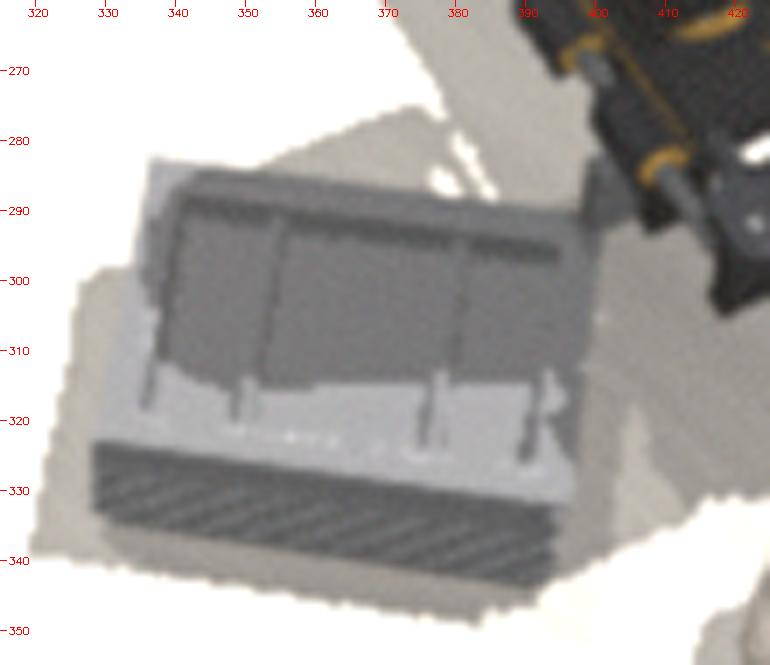

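```bash
python3 -c "
from h import *
cv2.imwrite('pics/top25.png',arm.snapshot('top')[:,:,::-1])
B={'C':(330,278,345,290),'A':(380,322,400,336),'B':(322,315,340,327)}
flow('scene',15,24,B);flow('top',15,25,{'B':(236,172,254,190)})
im=cv2.convertScaleAbs(cv2.imread('pics/top25.png'),alpha=1.6); cv2.imwrite('pics/t.png',im)
crop('pics/t.png',190,165,285,250,8,'pics/k2.png')
"
```

```text
scene C (-0.125, -1.375) 0.99
scene A (0.625, -1.625) 0.977
scene B (-0.5, -0.625) 0.967
top B (-1.25, -1.625) 0.972
```

View pics/k2.png

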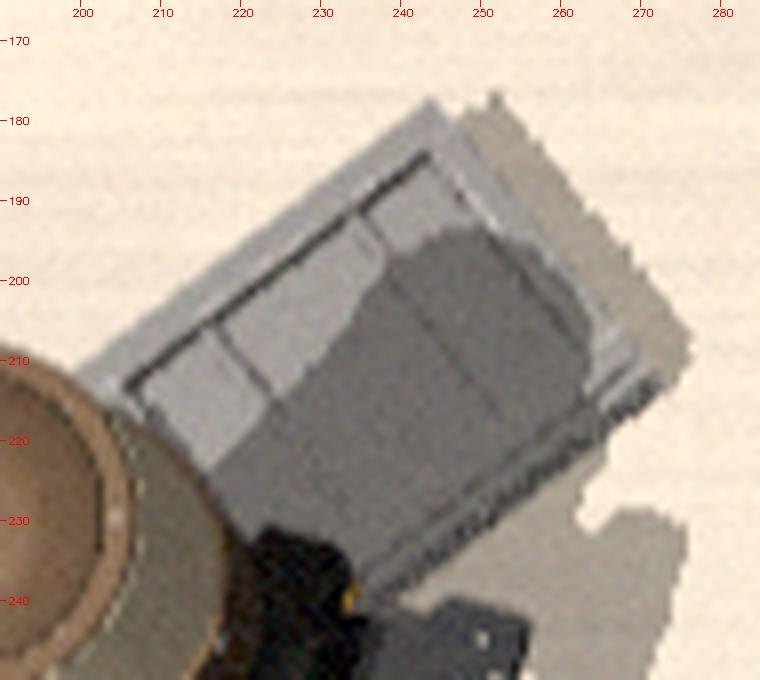

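>>> carry_out(
  series=[
    [[0.0, 0.0, -0.003], 0, -1],
    [[0.001, 0.0, -0.003], 0.7, -1],
    [[0.002, 0, -0.003], 0.7, -1],
    [[0.002, 0, -0.001], 0.7, -1],
    [[0.002, 0, 0.0], 0.7, -1],
  ],
)

```text
time_s: 16.57
eef_pos: [472.2, 289.2, 71.1]
eef_rot: [0.141, 0.99, -0.002, -0.013]
wrist_force: [-0.4, 0.6, -0.4]
grip_width: 0.114
```

```bash
cat > look.py <<'E'
import sys
from h import *
i=sys.argv[1]
f=[]
for n in ['scene','top','scene','top']: cv2.imwrite(f'pics/{n}{i}.png',arm.snapshot(n)[:,:,::-1]);f.append(arm.get_state()['wrist_force'])
print(np.mean(f,0).round(2)); go([472.2,287.9,57.1],73)
im=cv2.convertScaleAbs(cv2.imread(f'pics/scene{i}.png'),alpha=2); cv2.imwrite('pics/t.png',im)
crop('pics/t.png',315,260,425,355,4,'pics/k1.png')
im=cv2.convertScaleAbs(cv2.imread(f'pics/top{i}.png'),alpha=1.6); cv2.imwrite('pics/t.png',im)
crop('pics/t.png',190,165,285,260,4,'pics/k2.png')
cv2.imwrite(f'pics/kk{i}.png',np.hstack([cv2.imread('pics/k1.png'),cv2.imread('pics/k2.png')]) )
B={'C':(330,278,345,290),'A':(380,322,400,336),'B':(322,315,340,327)}
flow('scene',15,i,B);flow('top',15,i,{'B':(236,172,254,190)})
E
python3 look.py 26
```

```text
[-0.07  0.47 -0.36]
t 16.77 pos [472.3 289.3  71.2] yawY 73.8 F [ 0.16  0.18 -0.31] grip 0.118
shift m [-0.0006 -0.0012  0.0141] turn 0.8 axisz [-0.027 -0.    -1.   ]
scene C (0.5, -2.5) 0.991
scene A (0.875, -2.25) 0.977
scene B (0.0, -2.0) 0.979
top B (-0.625, -0.375) 0.976
```

View pics/kk26.png

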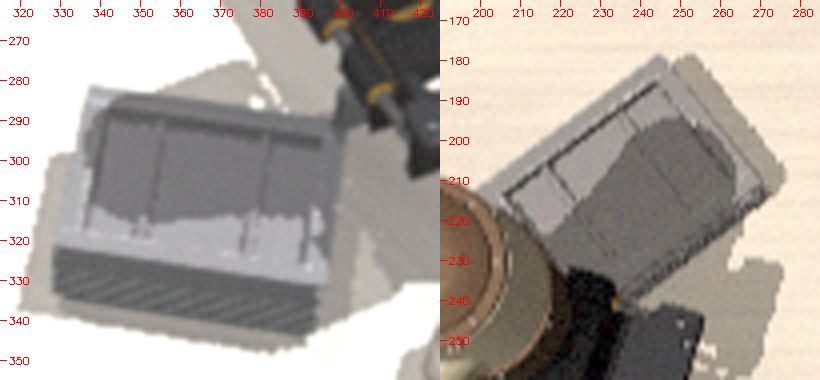

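>>> carry_out(
  series=[
    [[0.0, 0.0, 0.003], 0, -1],
    [[0, 0.0, 0.006], 0, -1],
    [[0, 0, 0.008], 0, -1],
    [[0, 0, 0.01], 0, -1],
    [[0, 0, 0.01], 0, -1],
  ],
  squeeze=15,
)

```text
time_s: 17.18
eef_pos: [472.2, 289.5, 61.0]
eef_rot: [0.141, 0.99, -0.002, -0.013]
wrist_force: [-0.6, 1.3, 1.9]
grip_width: 0.114
```

```bash
python3 look.py 27
```

```text
[-0.46  0.47  0.58]
t 17.38 pos [472.2 289.5  61.2] yawY 73.8 F [-0.52  0.45  0.98] grip 0.115
shift m [-0.0005 -0.0015  0.0041] turn 0.8 axisz [-0.026  0.    -1.   ]
scene C (0.5, -2.125) 0.989
scene A (0.875, -1.625) 0.967
scene B (0.0, -3.125) 0.968
top B (-1.25, -1.125) 0.965
```

View pics/kk27.png

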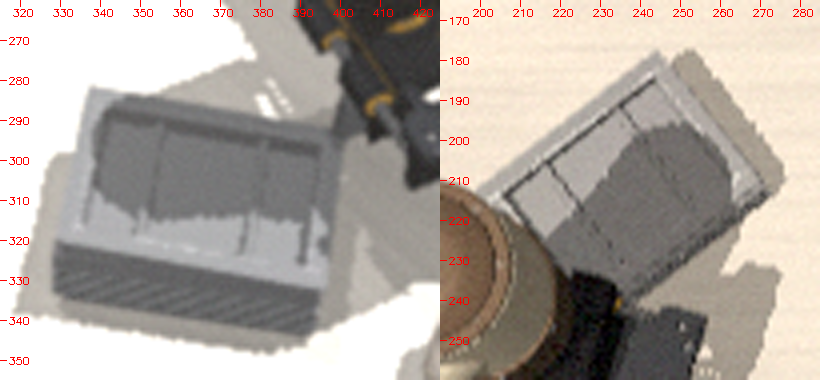

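>>> carry_out(
  series=[
    [[0.0, 0.0, 0.0], 0, -0.6],
    [[0, 0.0, 0.0], 0, -0.3],
    [[0, 0, 0.0], 0, 0],
    [[0, 0, -0.02], 0, 0],
    [[0, 0, -0.05], 0, -0.2],
  ],
  squeeze=5,
)

```text
time_s: 17.8
eef_pos: [471.7, 287.7, 108.7]
eef_rot: [0.141, 0.99, -0.005, -0.016]
wrist_force: [0.2, 0.4, -0.7]
grip_width: 0.371
```

```bash
python3 look.py 28; python3 -c "
from h import *
go([651.7,233,95],73.8)"
```

```text
[ 0.42 -0.13  1.25]
t 18.0 pos [473.7 289.7 112. ] yawY 73.8 F [-0.52 -1.2   0.05] grip 0.393
shift m [-0.0004 -0.0019  0.0549] turn 0.8 axisz [-0.025  0.002 -1.   ]
scene C (-0.25, 0.5) 0.97
scene A (-4.0, -2.125) 0.764
scene B (0.875, -2.0) 0.765
top B (-0.75, -0.5) 0.952
t 18.0 pos [473.7 289.7 112. ] yawY 73.8 F [-0.52 -1.2   0.05] grip 0.393
shift m [-0.1871 -0.0046  0.0124] turn -0.0 axisz [-0.025  0.002 -1.   ]
```

View pics/kk28.png

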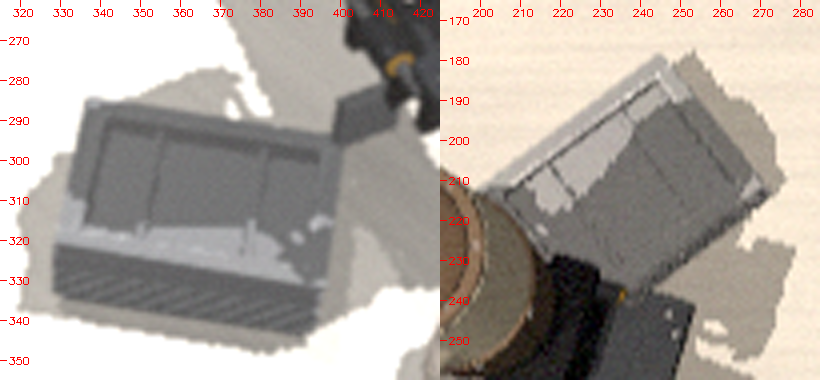

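>>> carry_out(
  series=[
    [[-0.037, -0.001, 0.0], 0, -1],
    [[-0.074, -0.002, 0.0], 0, -1],
    [[-0.111, -0.003, 0.0], 0, -1],
    [[-0.148, -0.004, 0.0], 0, -1],
    [[-0.185, -0.004, 0.0], 0, -1],
  ],
)

```text
time_s: 18.42
eef_pos: [650.8, 232.9, 105.7]
eef_rot: [0.141, 0.99, -0.002, -0.014]
wrist_force: [0.1, 1.2, -0.1]
grip_width: 0.106
```

>>> carry_out(
  series=[
    [[0, 0, 0.01], 0, -1],
    [[0, 0, 0.02], 0, -1],
    [[0, 0, 0.03], 0, -1],
  ],
)

```text
time_s: 18.67
eef_pos: [648.6, 232.1, 73.0]
eef_rot: [0.142, 0.99, -0.003, -0.016]
wrist_force: [0.5, 0.0, 0.3]
grip_width: 0.008
```

```bash
python3 look.py 29; python3 -c "
from h import *
go([651.7,233,70],73.8)"
```

```text
[ 0.11 -0.05 -0.35]
t 18.87 pos [648.8 233.4  75.4] yawY 73.8 F [ 0.41 -0.3  -0.04] grip 0.006
shift m [0.1842 0.0033 0.0234] turn 0.8 axisz [-0.029 -0.    -1.   ]
scene C (-0.75, -5.0) 0.58
scene A (-4.375, -3.375) 0.767
scene B (4.875, 2.125) 0.714
top B (-5.0, -5.0) 0.351
t 18.87 pos [648.8 233.4  75.4] yawY 73.8 F [ 0.41 -0.3  -0.04] grip 0.006
shift m [-0.003   0.0004  0.0053] turn 0.0 axisz [-0.029 -0.    -1.   ]
```

View pics/kk29.png

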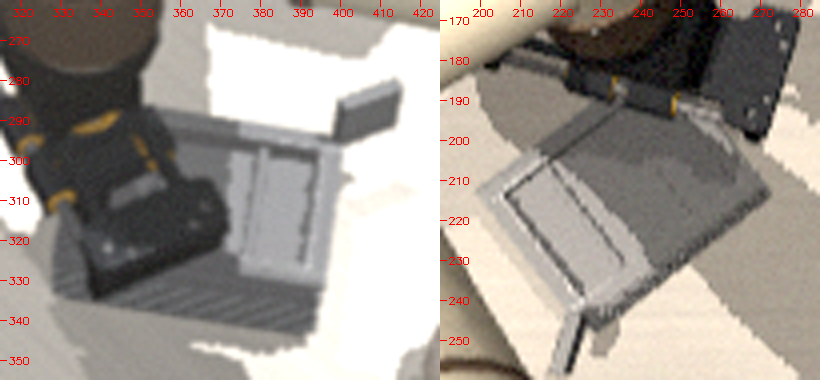

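>>> carry_out(
  series=[
    [[-0.003, 0, 0.003], 0, -1],
    [[-0.003, 0, 0.006], 0, -1],
    [[-0.003, 0, 0.009], 0, -1],
    [[-0.003, 0, 0.011], 0, -1],
  ],
)

```text
time_s: 19.2
eef_pos: [652.8, 233.0, 66.0]
eef_rot: [0.14, 0.99, -0.002, -0.012]
wrist_force: [-0.0, -0.3, 8.4]
grip_width: 0.005
```

>>> carry_out(
  series=[
    [[0, 0, 0.002], 0, -1],
    [[0, 0, 0.004], 0, -1],
    [[0, 0, 0.005], 0, -1],
  ],
)

```text
time_s: 19.45
eef_pos: [654.7, 233.5, 65.2]
eef_rot: [0.139, 0.99, -0.001, -0.01]
wrist_force: [-2.8, -1.3, 14.0]
grip_width: 0.006
```

```bash
python3 -c "
from h import *
im=cv2.convertScaleAbs(cv2.imread('pics/scene28.png'),alpha=2); cv2.imwrite('pics/t.png',im)
crop('pics/t.png',315,265,425,355,7,'pics/k1.png')
im=cv2.convertScaleAbs(cv2.imread('pics/top28.png'),alpha=1.6); cv2.imwrite('pics/t.png',im)
crop('pics/t.png',190,165,285,250,8,'pics/k2.png')
"
```

```text
(no output)
```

View pics/k1.png

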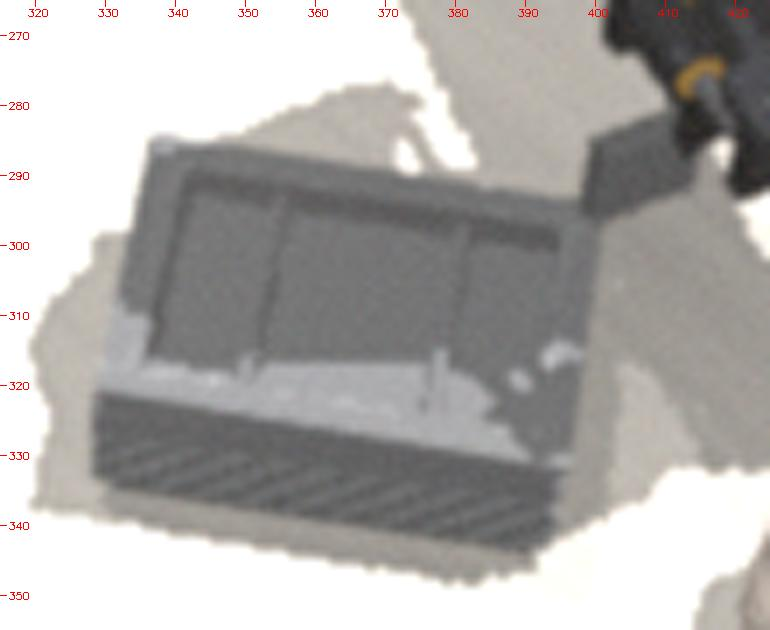

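View pics/k2.png

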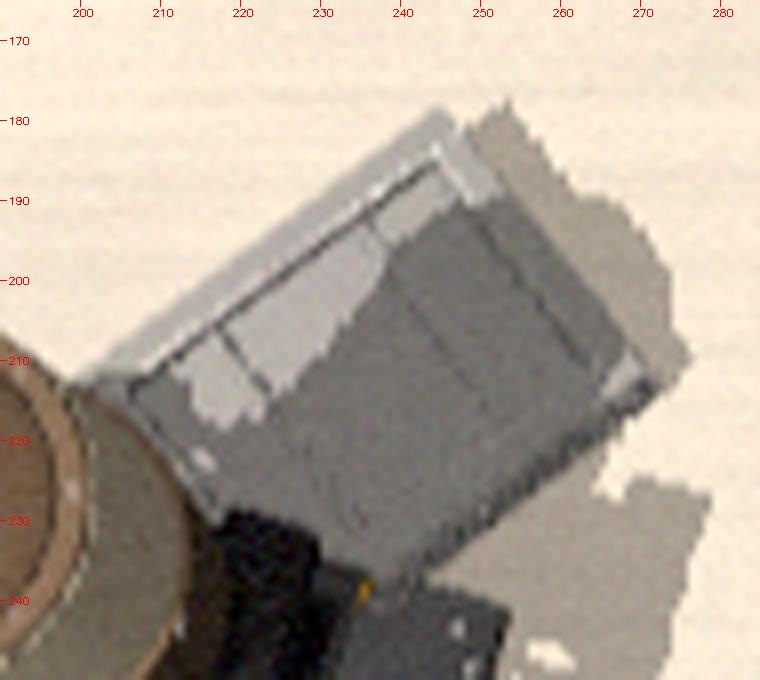

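>>> carry_out(
  series=[
    [[0.001, -0.0015, 0], 0, -1],
    [[0.002, -0.003, 0.0], 0, -1],
    [[0.003, -0.004, 0.0], 0, -1],
    [[0.003, -0.004, 0.0], 0, -1],
  ],
)

```text
time_s: 19.78
eef_pos: [651.9, 231.0, 66.4]
eef_rot: [0.139, 0.99, 0.0, -0.008]
wrist_force: [2.3, 1.6, 4.2]
grip_width: 0.005
```

```bash
python3 look.py 30
```

```text
[ 2.37 -0.17  5.31]
t 19.98 pos [651.9 230.9  66.2] yawY 74.0 F [ 2.52 -0.44  5.52] grip 0.001
shift m [0.1883 0.0054 0.0122] turn 1.0 axisz [-0.016  0.002 -1.   ]
scene C (1.625, -5.0) 0.595
scene A (-4.0, -5.0) 0.751
scene B (5.0, 3.875) 0.769
top B (-5.0, -5.0) 0.472
```

View pics/kk30.png

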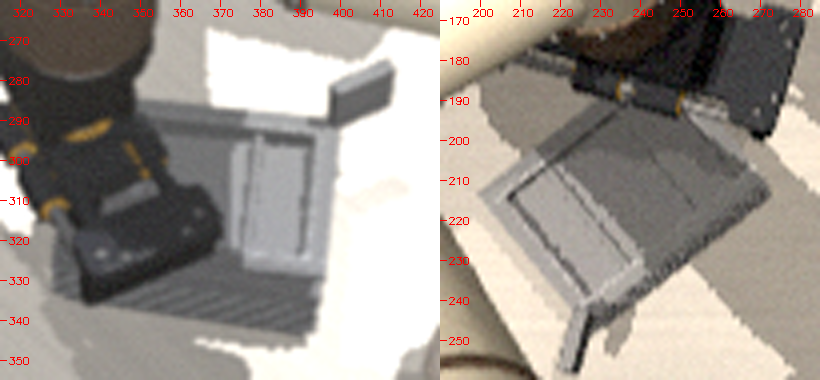

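```bash
python3 -c "
from h import *
im=cv2.convertScaleAbs(cv2.imread('pics/scene30.png'),alpha=1.6); cv2.imwrite('pics/t.png',im)
crop('pics/t.png',325,265,425,350,7,'pics/k1.png')
im=cv2.convertScaleAbs(cv2.imread('pics/top30.png'),alpha=1.6); cv2.imwrite('pics/t.png',im)
crop('pics/t.png',190,185,285,265,8,'pics/k2.png')
"
```

```text
(no output)
```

View pics/k1.png

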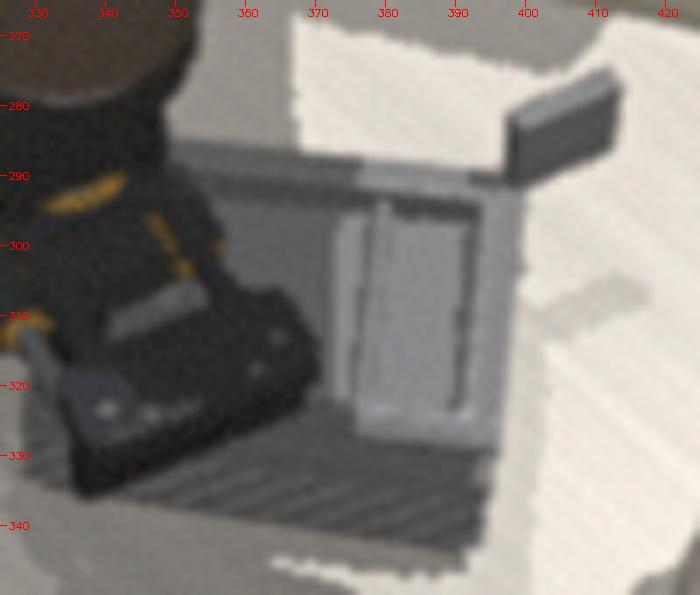

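View pics/k2.png

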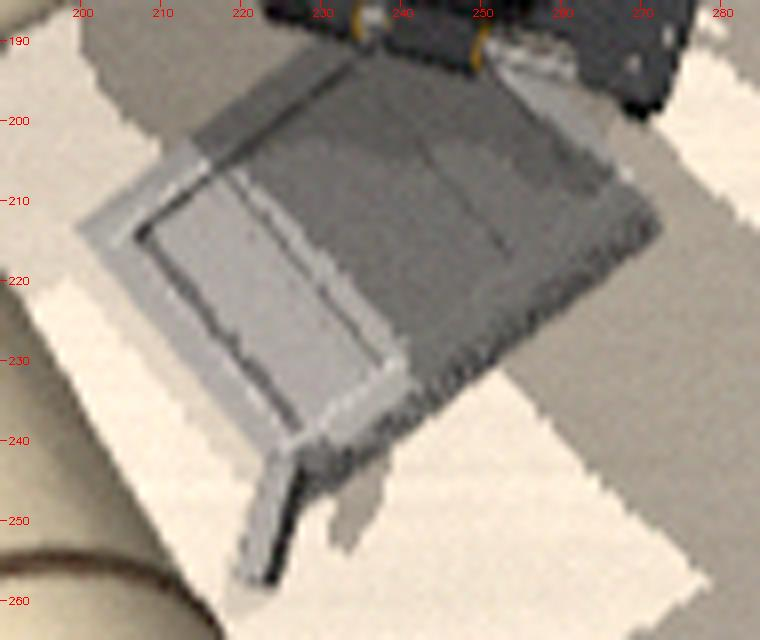

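```bash
python3 -c "
from fit import *
print('init w/T');fit([('scene','C',(336.5,283.5)),('scene','D',(400,294)),('scene','A',(395,334)),('scene','B',(328,323.5)),('top','A',(200.5,213.5)),('top','B',(245.5,179)),('scene','T',(413,281)),('top','T',(219.5,256.5))])
fit([('scene','D',(399.7,291.5)),('scene','A',(396,329.3)),('scene','T',(412.5,276.2)),('top','A',(199.6,213.5)),('top','T',(221,257.2))])
fit([('scene','D',(399.7,291.5)),('scene','A',(396,329.3)),('scene','T',(412.5,276.2)),('top','A',(199.6,213.5)),('top','T',(221,257.2)),('top','C',(271.5,212.5))])
"
```

```text
init w/T
pos [578.  256.   37.9] tilt xy [-0.003 -0.004] yaw -0.912 rms 0.51 farcorner [646.3 233.1  38.1] tab [472.2 286.5  69.7]
[[-0.8, 0.3], [0.0, -0.2], [-0.3, 0.5], [-0.7, 0.1], [-0.6, 0.1], [0.3, -0.1], [0.7, -0.5], [-0.3, 1.1]]
pos [577.4 257.2  42.6] tilt xy [0.075 0.093] yaw -0.898 rms 0.37 farcorner [646.  235.4  40.1] tab [471.2 282.1  77.7]
[[0.2, -0.4], [-0.5, 0.4], [-0.2, 0.1], [-0.6, -0.2], [0.2, 0.6]]
pos [576.4 257.6  40.4] tilt xy [0.076 0.119] yaw -0.904 rms 0.35 farcorner [644.9 235.5  36.2] tab [471.  282.3  77.7]
[[0.5, -0.3], [-0.5, 0.4], [-0.3, -0.0], [-0.5, -0.1], [0.2, 0.6], [0.0, -0.1]]
```

>>> carry_out(
  series=[
    [[0, 0, -0.01], 0, -1],
    [[0, 0, -0.03], 0, -1],
    [[0.03, 0, -0.05], 0, -1],
    [[0.07, 0, -0.05], 0, -0.6],
    [[0.11, 0.0, -0.05], 0, -0.3],
  ],
)

```text
time_s: 20.4
eef_pos: [545.3, 260.4, 117.9]
eef_rot: [0.14, 0.99, -0.0, -0.009]
wrist_force: [-2.2, 1.5, -0.8]
grip_width: 0.084
```

```bash
python3 look.py 31;  python3 -c "
from h import *
im=cv2.convertScaleAbs(cv2.imread('pics/scene31.png'),alpha=1.8); cv2.imwrite('pics/t.png',im)
crop('pics/t.png',315,265,425,350,7,'pics/k1.png')"
```

```text
[-1.76 -0.42 -0.48]
t 20.6 pos [545.1 260.9 117.7] yawY 74.1 F [ 0.16  0.48 -0.51] grip 0.256
shift m [0.0764 0.0063 0.062 ] turn 1.1 axisz [-0.019  0.001 -1.   ]
scene C (-1.375, -1.875) 0.91
scene A (-5.0, -2.0) 0.65
scene B (5.0, 0.25) 0.834
top B (-1.0, -0.875) 0.945
```

View pics/k1.png

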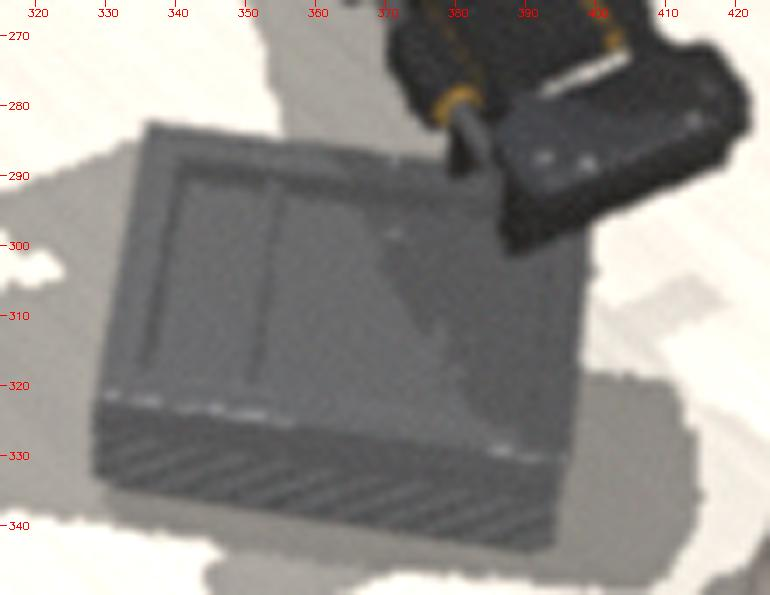

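>>> carry_out(
  series=[
    [[0.03, 0, -0.03], 0, -1],
    [[0.06, 0, -0.06], 0, -1],
    [[0.09, 0, -0.09], 0, -1],
    [[0.13, 0, -0.09], 0, -1],
    [[0.17, 0.0, -0.09], 0, -1],
  ],
)

```text
time_s: 21.02
eef_pos: [383.6, 308.2, 212.6]
eef_rot: [0.14, 0.99, 0.0, -0.009]
wrist_force: [-0.9, 0.1, 0.4]
grip_width: 0.058
```

```bash
python3 look.py 32;  python3 -c "
from h import *
im=cv2.convertScaleAbs(cv2.imread('pics/scene32.png'),alpha=1.8); cv2.imwrite('pics/t.png',im)
crop('pics/t.png',315,265,425,350,7,'pics/k1.png')
im=cv2.convertScaleAbs(cv2.imread('pics/top32.png'),alpha=1.6); cv2.imwrite('pics/t.png',im)
crop('pics/t.png',190,165,285,265,7,'pics/k2.png')
"
```

```text
[-1.16 -0.76 -0.59]
t 21.22 pos [383.2 307.6 211. ] yawY 74.2 F [-0.01  0.25 -0.76] grip 0.007
shift m [-0.0939  0.006   0.1522] turn 1.2 axisz [-0.019  0.    -1.   ]
scene C (-0.75, -1.5) 0.977
scene A (-5.0, -3.25) 0.798
scene B (-0.625, -1.75) 0.963
top B (-1.0, -0.875) 0.976
```

View pics/k1.png

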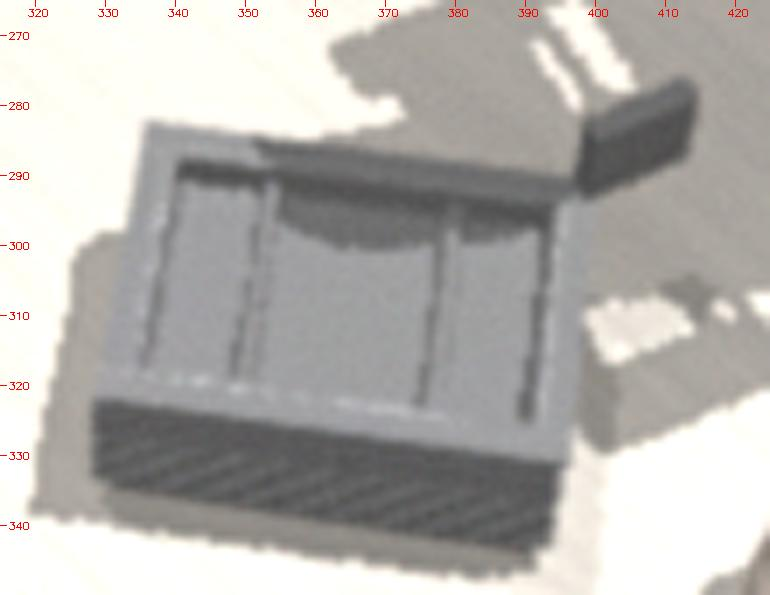

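View pics/k2.png

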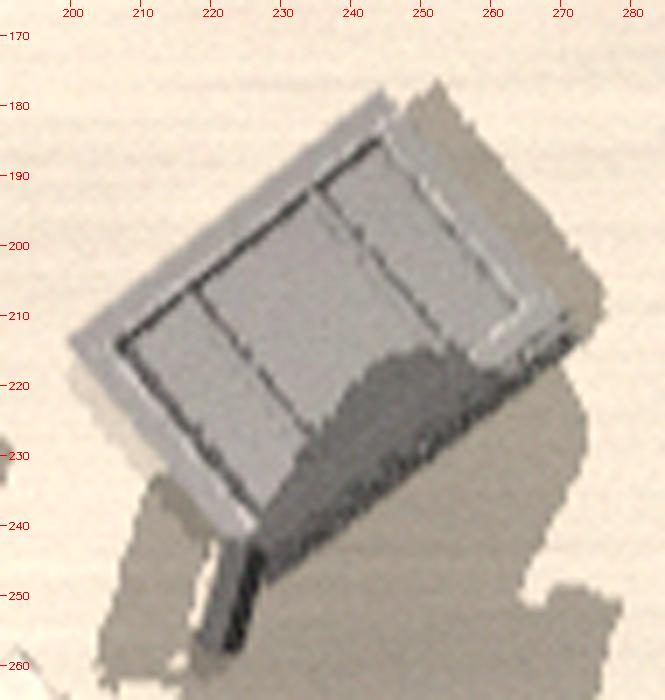

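```bash
python3 -c "
from fit import *
fit([('scene','C',(336,282.3)),('scene','D',(399.7,292)),('scene','A',(396.3,331.5)),('scene','B',(328.2,322)),('top','A',(200,213.5)),('top','B',(244.6,178)),('scene','T',(413,277.3)),('top','T',(220,257.7))])
go([617,286,90],74.2)
"
```

```text
pos [577.7 256.   45.5] tilt xy [ 0.019 -0.001] yaw -0.891 rms 0.42 farcorner [646.5 234.5  46.3] tab [470.9 283.9  76.1]
[[-0.8, 0.3], [0.2, -0.6], [-0.5, 0.1], [-0.4, -0.1], [-0.8, 0.5], [0.1, 0.1], [0.5, 0.3], [-0.0, 0.4]]
t 21.22 pos [383.2 307.6 211. ] yawY 74.2 F [-0.01  0.25 -0.76] grip 0.007
shift m [-0.2331  0.0435  0.1165] turn -0.0 axisz [-0.019  0.    -1.   ]
```

```bash
python3 -c "
from fit import *
go([471,285.6,130],74.4)
"
```

```text
t 21.22 pos [383.2 307.6 211. ] yawY 74.2 F [-0.01  0.25 -0.76] grip 0.007
shift m [-0.092   0.0031  0.0793] turn -0.2 axisz [-0.019  0.    -1.   ]
```

>>> carry_out(
  series=[
    [[-0.035, -0.001, 0.03], 0, 0],
    [[-0.07, -0.001, 0.06], 0, 0],
    [[-0.09, -0.001, 0.08], 0, 0],
    [[-0.09, -0.001, 0.085], 0, 0],
  ],
)

```text
time_s: 21.55
eef_pos: [470.5, 278.6, 118.3]
eef_rot: [0.141, 0.99, -0.005, -0.012]
wrist_force: [-0.8, -1.3, -0.6]
grip_width: 0.227
```

```bash
python3 -c "
from fit import *
go([471,285.6,62],74.4)
"
```

```text
t 21.55 pos [470.5 278.6 118.3] yawY 73.8 F [-0.8  -1.27 -0.61] grip 0.227
shift m [0.0002 0.0076 0.0563] turn -0.6 axisz [-0.026 -0.006 -1.   ]
```

>>> carry_out(
  series=[
    [[0, 0.005, 0.0], -0.5, 0.1],
    [[0, 0.005, 0.005], -0.5, 0.1],
    [[0, 0.005, 0.02], -0.5, 0.1],
    [[0, 0.005, 0.04], -0.5, 0.1],
    [[0, 0.005, 0.056], -0.5, 0.1],
  ],
)

```text
time_s: 21.97
eef_pos: [470.9, 283.6, 62.3]
eef_rot: [0.137, 0.991, -0.004, -0.012]
wrist_force: [-0.5, -0.1, 0.2]
grip_width: 0.53
```

```bash
python3 -c "
from fit import *
go([471,285.6,62],74.4)
"
```

```text
t 21.97 pos [470.9 283.6  62.3] yawY 74.3 F [-0.54 -0.14  0.17] grip 0.53
shift m [0.0004 0.0019 0.0003] turn -0.1 axisz [-0.024 -0.005 -1.   ]
```

Now grip the tab gently, then firmly.

>>> carry_out(
  series=[
    [[0, 0.002, 0.0], 0, -0.2],
    [[0, 0.002, 0.0], 0, -0.5],
    [[0, 0.002, 0.0], 0, -0.8],
    [[0, 0.002, 0.0], 0, -1],
    [[0, 0.002, 0.0], 0, -1],
  ],
  squeeze=5,
)

```text
time_s: 22.38
eef_pos: [472.0, 286.3, 63.6]
eef_rot: [0.136, 0.991, -0.003, -0.011]
wrist_force: [-0.7, 0.2, -0.5]
grip_width: 0.254
```

>>> carry_out(
  series=[
    [[0, 0, 0.0], 0, -1],
    [[0, 0, 0.0], 0, -1],
    [[0, 0, 0.0], 0, -1],
  ],
  squeeze=60,
)

```text
time_s: 22.63
eef_pos: [472.8, 286.7, 64.7]
eef_rot: [0.136, 0.991, -0.002, -0.01]
wrist_force: [0.4, -1.4, 2.6]
grip_width: 0.109
```

```bash
python3 look.py 33; python3 -c "
from fit import *
go([472.3,288.2,57],73.2)
"
```

```text
[ 0.6  -1.56  4.02]
t 22.83 pos [472.8 286.6  64.5] yawY 74.3 F [ 0.25 -1.88  3.29] grip 0.112
shift m [0.0008 0.0011 0.0074] turn 1.3 axisz [-0.021 -0.002 -1.   ]
scene C (-0.375, -2.75) 0.992
scene A (0.0, -2.25) 0.973
scene B (-0.875, -3.875) 0.936
top B (-0.5, -1.125) 0.967
t 22.83 pos [472.8 286.6  64.5] yawY 74.3 F [ 0.25 -1.88  3.29] grip 0.112
shift m [0.0008 0.0015 0.0075] turn 1.1 axisz [-0.021 -0.002 -1.   ]
```

View pics/kk33.png

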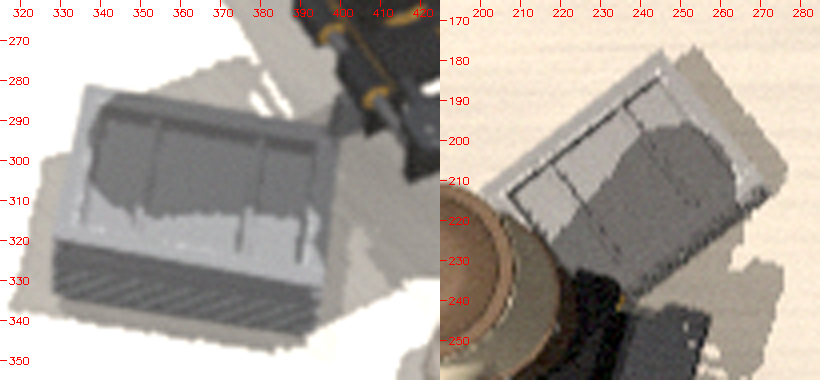

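>>> carry_out(
  series=[
    [[0, 0, -0.001], 0, -1],
    [[0, 0, -0.002], 0, -1],
    [[0, 0, -0.04], 0, -1],
    [[0, 0, -0.04], 0, -1],
  ],
  squeeze=3,
)

```text
time_s: 23.17
eef_pos: [475.9, 288.5, 108.9]
eef_rot: [0.135, 0.991, 0.0, -0.007]
wrist_force: [0.8, 0.5, 1.2]
grip_width: 0.115
```

```bash
python3 look.py 34
```

```text
[-0.39  0.21 -0.46]
t 23.37 pos [472.9 286.4 103.7] yawY 74.3 F [ 0.01  0.11 -0.7 ] grip 0.117
shift m [0.0002 0.0017 0.0466] turn 1.3 axisz [-0.022 -0.002 -1.   ]
scene C (2.25, -4.0) 0.949
scene A (0.625, -5.0) 0.807
scene B (-0.125, 1.375) 0.785
top B (0.125, 1.25) 0.936
```

View pics/kk34.png

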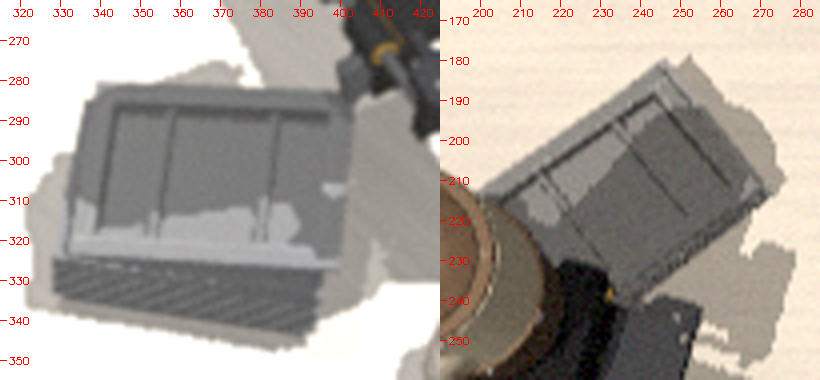

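```bash
python3 -c "
from h import *
im=cv2.convertScaleAbs(cv2.imread('pics/scene34.png'),alpha=2.2); cv2.imwrite('pics/t.png',im)
crop('pics/t.png',315,265,425,350,7,'pics/k1.png')
im=cv2.convertScaleAbs(cv2.imread('pics/top34.png'),alpha=1.8); cv2.imwrite('pics/t.png',im)
crop('pics/t.png',190,165,285,250,7,'pics/k2.png')
"
```

```text
(no output)
```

View pics/k1.png

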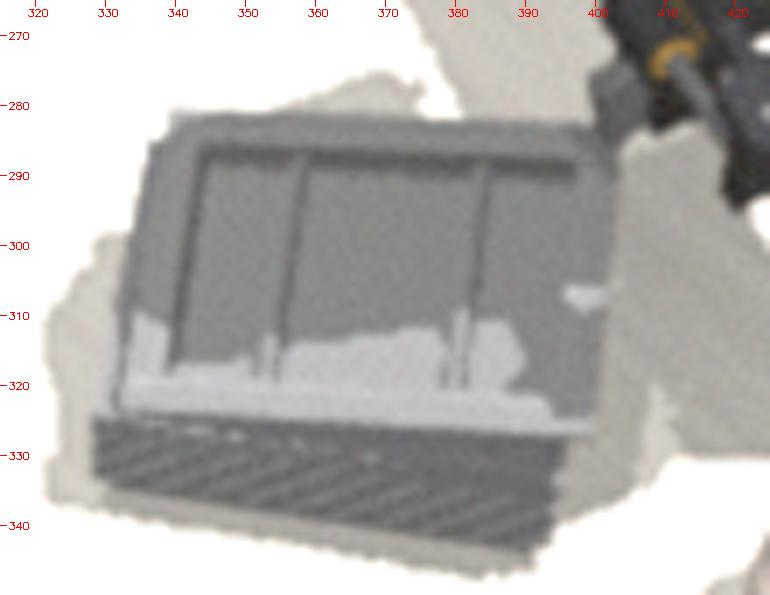

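View pics/k2.png

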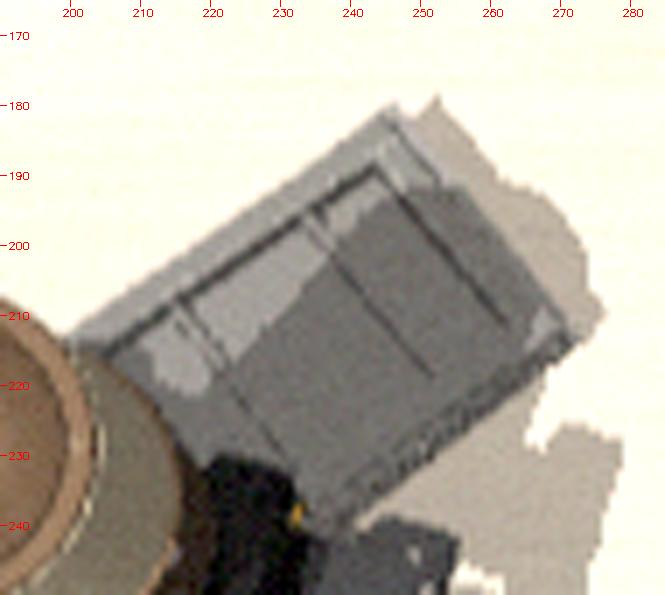

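```bash
python3 -c "
from fit import *
fit([('scene','C',(339.3,281)),('scene','D',(402.9,284)),('scene','A',(400.3,326.7)),('scene','B',(331.9,323.9)),('top','B',(245,181.4))])
"
```

```text
pos [567.4 259.7  53.4] tilt xy [-0.086  0.166] yaw -0.888 rms 0.66 farcorner [635.1 238.9  40.1] tab [468.2 284.4 105. ]
[[-0.7, 0.3], [0.6, -0.2], [-0.9, 0.3], [-0.2, -0.6], [-1.1, 0.9]]
```

>>> carry_out(
  series=[
    [[-0.002, 0.0005, 0.0], 0.4, -1],
    [[-0.004, 0.001, 0.0], 0.8, -1],
    [[-0.006, 0.0015, 0.0], 1.3, -1],
    [[-0.008, 0.002, 0.0], 1.3, -1],
    [[-0.009, 0.002, 0.0], 1.3, -1],
  ],
  squeeze=12,
)

```text
time_s: 23.78
eef_pos: [482.2, 285.6, 102.9]
eef_rot: [0.148, 0.989, -0.003, -0.011]
wrist_force: [-1.0, -0.2, -0.5]
grip_width: 0.114
```

```bash
python3 look.py 35; python3 -c "
from h import *
im=cv2.convertScaleAbs(cv2.imread('pics/scene35.png'),alpha=2.2); cv2.imwrite('pics/t.png',im)
crop('pics/t.png',315,265,425,350,7,'pics/k1.png')
im=cv2.convertScaleAbs(cv2.imread('pics/top35.png'),alpha=1.8); cv2.imwrite('pics/t.png',im)
crop('pics/t.png',190,165,285,250,7,'pics/k2.png')
"
```

```text
[ 0.4   0.46 -0.33]
t 23.98 pos [482.1 285.6 103.2] yawY 73.0 F [0.4  1.18 0.39] grip 0.116
shift m [ 0.0092 -0.0003  0.0463] turn 0.0 axisz [-0.023 -0.003 -1.   ]
scene C (-0.75, -3.75) 0.987
scene A (-2.5, -4.0) 0.771
scene B (0.0, 0.0) 0.745
top B (1.125, -0.125) 0.965
```

View pics/k1.png

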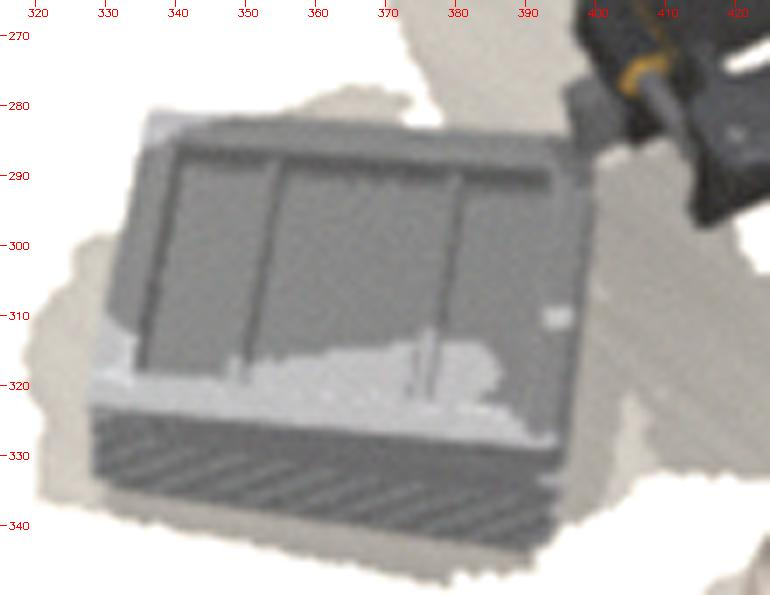

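View pics/k2.png

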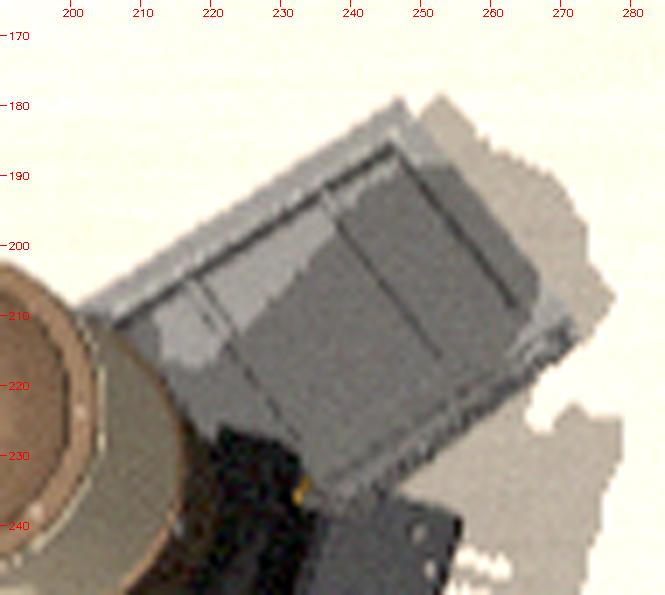

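```bash
python3 -c "
from fit import *
fit([('scene','C',(336.3,281)),('scene','D',(399.5,286)),('scene','A',(395.5,329)),('scene','B',(328,322.7)),('top','B',(246.7,180)),('top','A',(201,211))])
"
```

```text
pos [574.3 254.3  50.8] tilt xy [-0.085  0.15 ] yaw -0.92 rms 0.78 farcorner [641.5 231.2  38.5] tab [475.4 282.7 101. ]
[[-0.6, 0.2], [0.8, -0.1], [-1.0, -0.1], [-0.8, 0.1], [0.4, 0.1], [-1.6, 1.3]]
```

>>> carry_out(
  series=[
    [[-0.001, 0.001, 0.0], 0, -1],
    [[-0.002, 0.002, 0.0], 0, -1],
    [[-0.003, 0.002, 0.0], 0, -1],
    [[-0.003, 0.002, 0.001], 0, -1],
  ],
)

```text
time_s: 24.32
eef_pos: [484.9, 286.3, 102.1]
eef_rot: [0.148, 0.989, -0.003, -0.012]
wrist_force: [-5.4, -0.8, 2.0]
grip_width: 0.115
```

```bash
python3 look.py 36; python3 -c "
from h import *
im=cv2.convertScaleAbs(cv2.imread('pics/scene36.png'),alpha=2.2); cv2.imwrite('pics/t.png',im)
crop('pics/t.png',315,265,425,350,7,'pics/k1.png')
im=cv2.convertScaleAbs(cv2.imread('pics/top36.png'),alpha=1.8); cv2.imwrite('pics/t.png',im)
crop('pics/t.png',190,165,285,250,7,'pics/k2.png')
"
```

```text
[-3.91 -0.1   2.  ]
t 24.52 pos [485.1 286.5 102.1] yawY 73.0 F [-3.92  0.1   2.1 ] grip 0.117
shift m [ 0.0117 -0.002   0.0453] turn 0.0 axisz [-0.023 -0.003 -1.   ]
scene C (-1.25, -3.25) 0.989
scene A (-5.0, -3.0) 0.761
scene B (0.625, 0.75) 0.731
top B (1.5, -1.125) 0.952
```

View pics/k1.png

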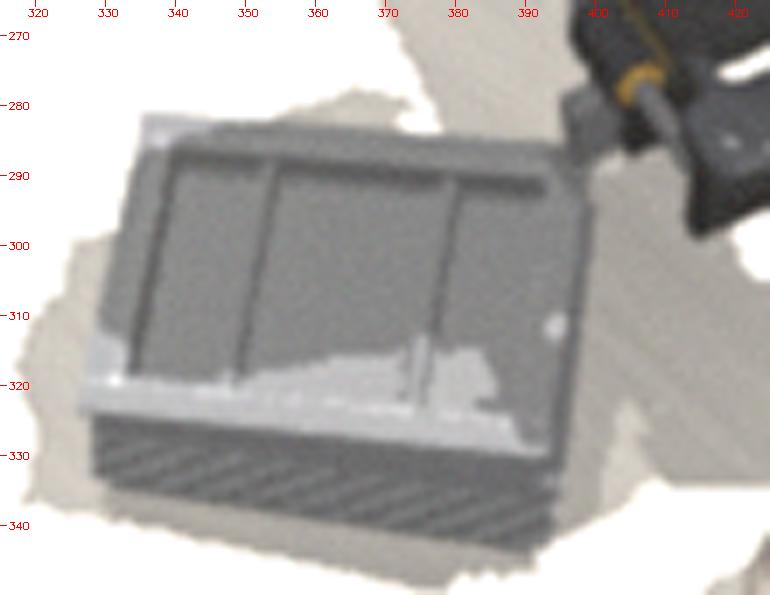

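View pics/k2.png

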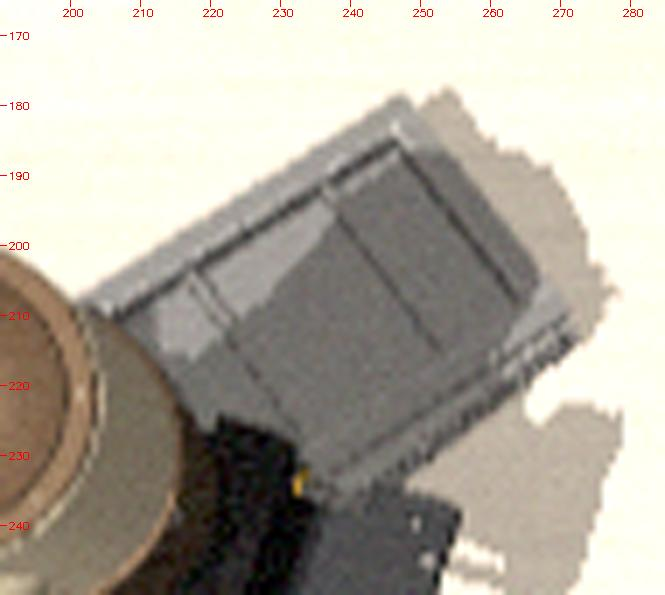

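```bash
python3 -c "
from fit import *
fit([('scene','C',(335.3,281.5)),('scene','D',(399,287.3)),('scene','A',(393.5,329.7)),('scene','B',(327,323.5)),('top','B',(247,179)),('top','A',(201,210.5))])
"
```

```text
pos [577.  253.7  49.4] tilt xy [-0.079  0.142] yaw -0.924 rms 0.58 farcorner [644.2 230.3  37.7] tab [477.7 282.7  98.7]
[[-0.5, 0.3], [0.4, -0.3], [-0.2, 0.2], [-0.9, -0.2], [0.5, 0.2], [-1.3, 0.8]]
```

>>> carry_out(
  series=[
    [[0.002, 0.0, 0.0], 0, -1],
    [[0.003, 0.001, 0.0], 0, -1],
    [[0.003, 0.001, -0.008], 0, -1],
    [[0.003, 0.001, -0.03], 0, -1],
    [[0.003, 0.001, -0.06], 0, -1],
  ],
  squeeze=60,
)

```text
time_s: 24.93
eef_pos: [483.6, 288.3, 161.3]
eef_rot: [0.147, 0.989, -0.004, -0.012]
wrist_force: [0.4, 0.7, -0.9]
grip_width: 0.109
```

```bash
python3 look.py 37
```

```text
[0.84 0.25 0.58]
t 25.13 pos [485.  289.7 163.9] yawY 73.0 F [-0.01 -1.12 -0.64] grip 0.107
shift m [ 0.0097 -0.0049  0.107 ] turn 0.0 axisz [-0.02   0.001 -1.   ]
scene C (-5.0, 3.75) 0.548
scene A (-4.0, -5.0) 0.251
scene B (5.0, 1.125) 0.757
top B (5.0, -5.0) 0.751
```

View pics/kk37.png

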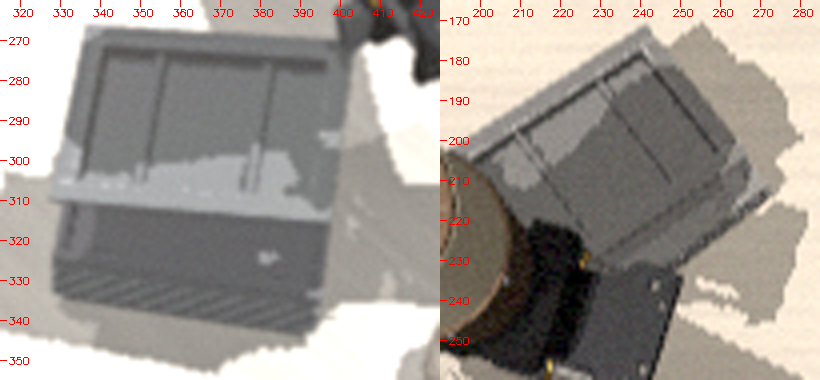

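>>> carry_out(
  series=[
    [[0, 0, -0.02], 0, -1],
    [[0, -0.005, -0.045], 0, -1],
    [[-0.004, -0.02, -0.065], 0, -1],
    [[-0.011, -0.045, -0.07], 0, -1],
    [[-0.018, -0.075, -0.07], 0, -1],
  ],
)

```text
time_s: 25.55
eef_pos: [482.8, 213.5, 235.1]
eef_rot: [0.146, 0.989, 0.0, -0.008]
wrist_force: [0.1, 0.4, -0.7]
grip_width: 0.108
```

>>> carry_out(
  series=[
    [[-0.008, -0.035, 0], 0, -1],
    [[-0.016, -0.07, 0], 0, -1],
    [[-0.025, -0.105, 0], 0, -1],
    [[-0.033, -0.14, 0], 0, -1],
    [[-0.041, -0.175, 0], 0, -1],
  ],
)

```text
time_s: 25.97
eef_pos: [470.9, 32.6, 234.2]
eef_rot: [0.146, 0.989, 0.0, -0.008]
wrist_force: [1.3, 0.7, -1.0]
grip_width: 0.109
```

```bash
python3 -c "
from h import *
go([455.7,-190,150],73)"
```

```text
t 25.97 pos [470.9  32.6 234.2] yawY 73.3 F [ 1.29  0.66 -1.01] grip 0.109
shift m [-0.051  -0.2174  0.0838] turn 0.3 axisz [-0.016  0.003 -1.   ]
```

>>> carry_out(
  series=[
    [[-0.008, -0.035, 0], 0.3, -1],
    [[-0.016, -0.07, 0], 0.3, -1],
    [[-0.025, -0.105, 0], 0.3, -1],
    [[-0.033, -0.14, 0], 0.3, -1],
    [[-0.04, -0.17, 0], 0.3, -1],
  ],
)

```text
time_s: 26.38
eef_pos: [459.6, -143.7, 233.2]
eef_rot: [0.148, 0.989, 0.0, -0.009]
wrist_force: [0.7, -0.4, -0.4]
grip_width: 0.109
```

>>> carry_out(
  series=[
    [[-0.006, -0.025, 0], 0, -1],
    [[-0.01, -0.04, 0.01], 0, -1],
    [[-0.012, -0.044, 0.04], 0, -1],
    [[-0.012, -0.044, 0.075], 0, -1],
    [[-0.012, -0.044, 0.09], 0, -1],
  ],
)

```text
time_s: 26.8
eef_pos: [453.7, -189.0, 138.6]
eef_rot: [0.149, 0.989, 0.001, -0.012]
wrist_force: [-1.7, 0.3, -1.0]
grip_width: 0.106
```

```bash
python3 -c "
from h import *
go([455.7,-190,100],73)
for n in ['top','scene']: cv2.imwrite(f'pics/{n}38.png',arm.snapshot(n)[:,:,::-1])
crop('pics/scene38.png',180,100,320,250,5,'pics/k1.png')
crop('pics/top38.png',355,150,495,280,5,'pics/k2.png')
"
```

```text
t 26.8 pos [ 453.7 -189.   138.6] yawY 72.8 F [-1.73  0.28 -1.03] grip 0.106
shift m [-0.0032 -0.0003  0.0385] turn -0.2 axisz [-0.024  0.005 -1.   ]
```

View pics/k1.png

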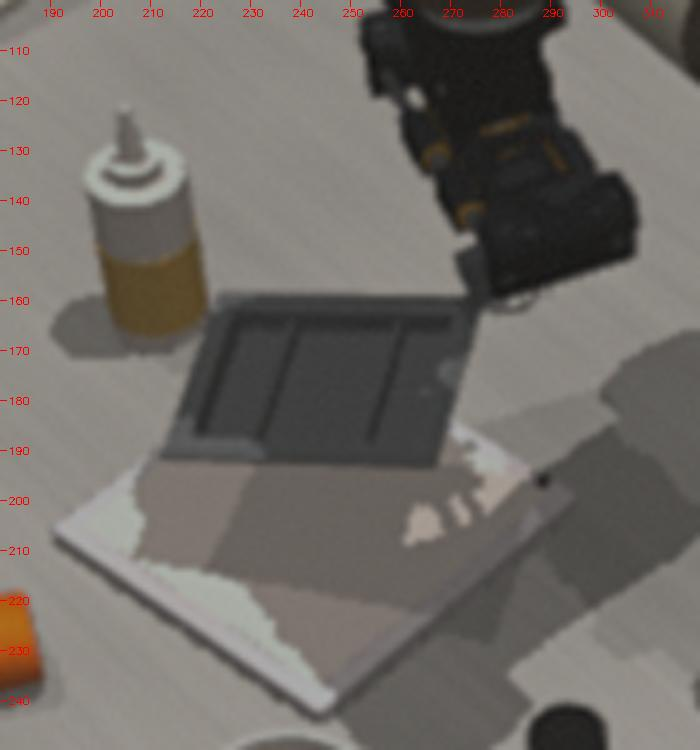

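View pics/k2.png

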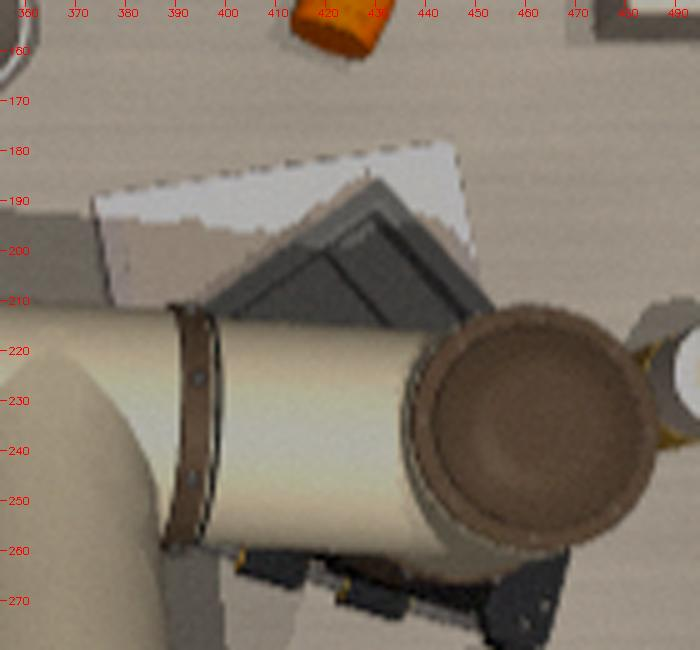

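>>> carry_out(
  series=[
    [[-0.003, 0, 0.015], 0, -1],
    [[-0.003, 0, 0.035], 0, -1],
    [[-0.003, 0, 0.055], 0, -1],
    [[-0.003, 0, 0.067], 0, -1],
    [[-0.003, 0, 0.07], 0, -1],
  ],
)

```text
time_s: 27.32
eef_pos: [455.3, -189.4, 69.0]
eef_rot: [0.148, 0.989, -0.0, -0.013]
wrist_force: [-3.1, 1.2, 4.4]
grip_width: 0.11
```

>>> carry_out(
  series=[
    [[0, 0, 0.004], 0, -1],
    [[0, 0, 0.009], 0, -1],
    [[0.001, 0, 0.014], 0, -1],
    [[0.002, 0, 0.019], 0, -1],
    [[0.003, 0, 0.024], 0, -1],
  ],
  squeeze=6,
)

```text
time_s: 27.73
eef_pos: [452.3, -188.4, 45.1]
eef_rot: [0.148, 0.989, -0.0, -0.012]
wrist_force: [0.3, 0.1, 0.3]
grip_width: 0.113
```

```bash
python3 -c "
from h import *
go([455.7,-190,100],73)
for n in ['top','scene']: cv2.imwrite(f'pics/{n}39.png',arm.snapshot(n)[:,:,::-1])
go([455.7,-190,100],73)
crop('pics/scene39.png',180,100,320,250,5,'pics/k1.png')
"
```

```text
t 27.73 pos [ 452.3 -188.4   45.1] yawY 73.0 F [0.26 0.06 0.29] grip 0.113
shift m [-0.0024 -0.0007 -0.055 ] turn -0.0 axisz [-0.024  0.003 -1.   ]
t 27.83 pos [ 451.2 -188.3   44.5] yawY 73.0 F [-0.44  0.37 -0.18] grip 0.116
shift m [-0.0032 -0.0005 -0.0557] turn -0.0 axisz [-0.027  0.004 -1.   ]
```

View pics/k1.png

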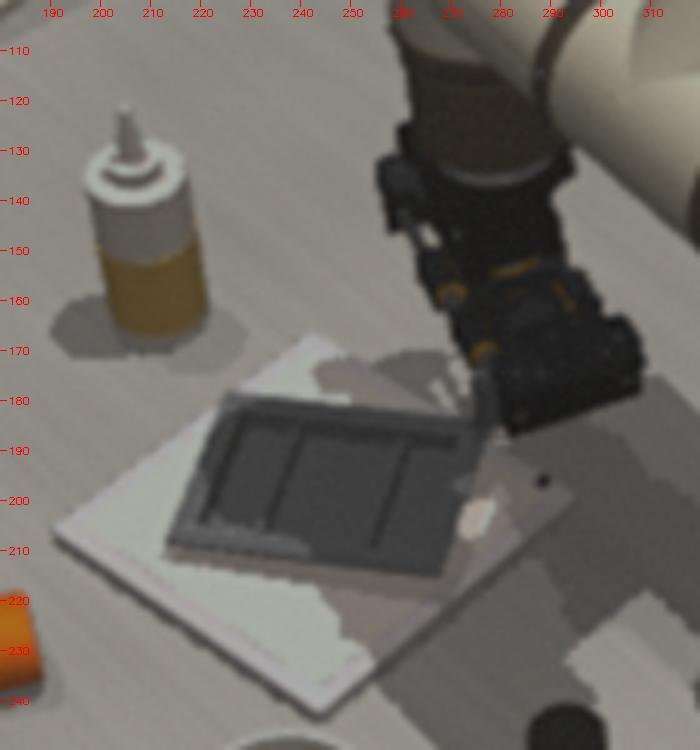

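>>> carry_out(
  series=[
    [[0.0, 0, 0.002], 0, -1],
    [[0.0, 0, 0.004], 0, -1],
    [[0.001, 0, 0.006], 0, -1],
    [[0.001, 0, 0.008], 0, -1],
    [[0.001, 0, 0.01], 0, -1],
  ],
)

```text
time_s: 28.25
eef_pos: [449.8, -188.0, 34.3]
eef_rot: [0.148, 0.989, -0.0, -0.014]
wrist_force: [-1.4, 0.7, 0.2]
grip_width: 0.119
```

>>> carry_out(
  series=[
    [[0.0, 0, 0.001], 0, -1],
    [[0.0, 0, 0.002], 0, -1],
    [[0.0, 0, 0.003], 0, -1],
    [[0, 0, 0.003], 0, -1],
  ],
)

```text
time_s: 28.58
eef_pos: [449.2, -187.9, 31.3]
eef_rot: [0.148, 0.989, -0.0, -0.014]
wrist_force: [-0.9, 0.7, 2.7]
grip_width: 0.114
```

>>> carry_out(
  series=[
    [[0, 0, 0.0005], 0, -1],
    [[0, 0, 0.001], 0, -1],
    [[0, 0, 0.001], 0, -1],
  ],
  squeeze=6,
)

```text
time_s: 28.83
eef_pos: [448.9, -187.8, 30.4]
eef_rot: [0.148, 0.989, -0.0, -0.015]
wrist_force: [-2.2, 0.8, 4.1]
grip_width: 0.116
```

>>> carry_out(
  series=[
    [[0, 0, 0], 0, -1],
    [[0, 0, 0], 0, -1],
    [[0, 0, 0], 0, -1],
  ],
  squeeze=60,
)

```text
time_s: 29.08
eef_pos: [448.9, -187.8, 30.5]
eef_rot: [0.148, 0.989, -0.0, -0.015]
wrist_force: [-1.4, 0.7, 3.2]
grip_width: 0.112
```

```bash
python3 -c "
from h import *
for n in ['top','scene']: cv2.imwrite(f'pics/{n}40.png',arm.snapshot(n)[:,:,::-1])
go([455.7,-190,181],73)
im=cv2.convertScaleAbs(cv2.imread('pics/scene40.png'),alpha=1.6); cv2.imwrite('pics/t.png',im)
crop('pics/t.png',180,130,320,250,5,'pics/k1.png')
"
```

```text
t 29.18 pos [ 448.9 -187.8   30.4] yawY 73.0 F [-1.94  1.63  4.13] grip 0.11
shift m [-0.0028 -0.0008 -0.1507] turn -0.0 axisz [-0.029  0.004 -1.   ]
```

View pics/k1.png

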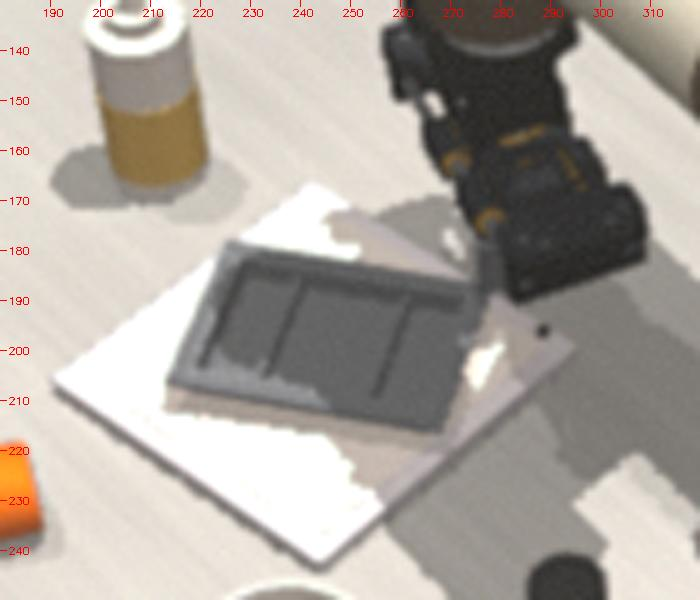

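Flat on the plate and gripped. Now lift.

>>> carry_out(
  series=[
    [[0, 0, -0.01], 0, -1],
    [[-0.002, 0, -0.03], 0, -1],
    [[-0.004, 0, -0.055], 0, -1],
    [[-0.005, 0, -0.08], 0, -1],
    [[-0.006, 0, -0.105], 0, -1],
  ],
)

```text
time_s: 29.6
eef_pos: [458.0, -190.1, 135.9]
eef_rot: [0.148, 0.989, -0.0, -0.015]
wrist_force: [0.7, -0.2, -0.9]
grip_width: 0.109
```

>>> carry_out(
  series=[
    [[0, 0, -0.02], 0, -1],
    [[0, 0, -0.035], 0, -1],
    [[0, 0, -0.045], 0, -1],
    [[0, 0, -0.045], 0, -1],
    [[0, 0, -0.045], 0, -1],
  ],
)

```text
time_s: 30.02
eef_pos: [459.3, -190.2, 180.4]
eef_rot: [0.148, 0.989, 0.0, -0.015]
wrist_force: [0.1, -0.2, -0.7]
grip_width: 0.106
```

```bash
python3 -c "
from h import *
for n in ['top','scene']: cv2.imwrite(f'pics/{n}41.png',arm.snapshot(n)[:,:,::-1])
go([455.7,-190,181],73)
im=cv2.convertScaleAbs(cv2.imread('pics/scene41.png'),alpha=1.6); cv2.imwrite('pics/t.png',im)
crop('pics/t.png',180,100,320,220,5,'pics/k1.png')
"
```

```text
t 30.12 pos [ 458.5 -190.1  179.4] yawY 72.9 F [-0.62 -0.21 -1.31] grip 0.107
shift m [ 0.0027 -0.0008 -0.0015] turn -0.1 axisz [-0.031  0.005 -0.999]
```

View pics/k1.png

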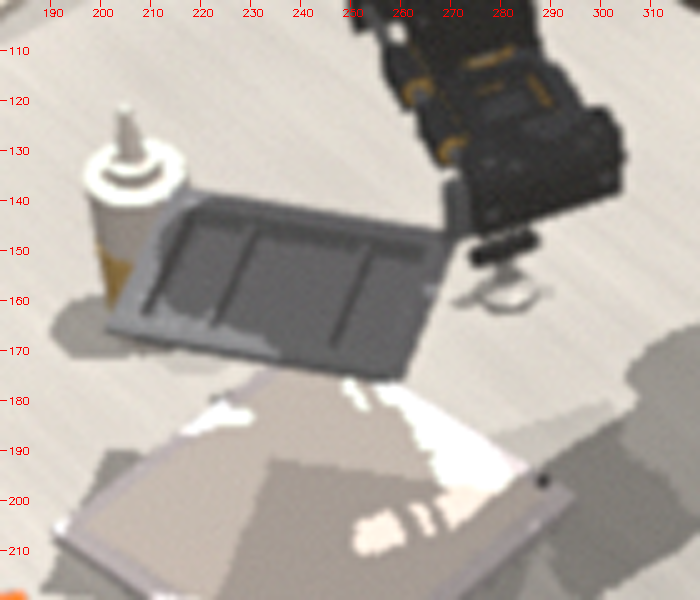

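View pics/scene41.png

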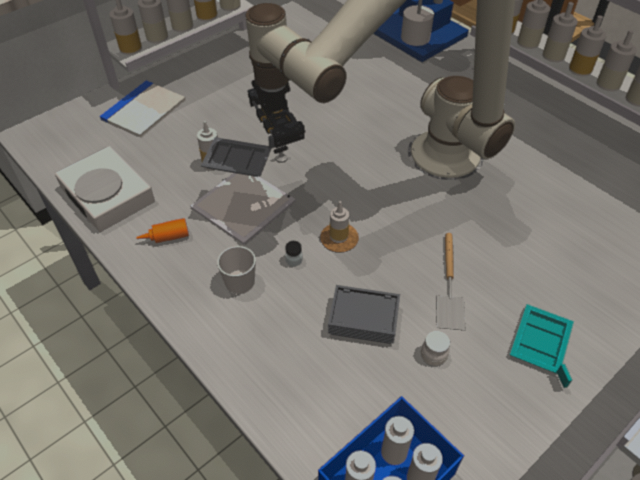

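View pics/top41.png

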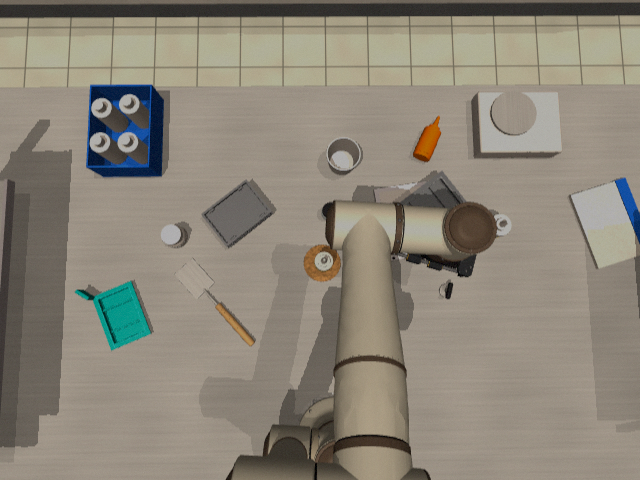

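```bash
python3 -c "
from fit import *
crop('pics/top41.png',360,150,500,280,5,'pics/k2.png')
cor['G']=(-91.1,-66.8,34)
x=fit([('scene','C',(218,138)),('scene','D',(270.5,146.6)),('scene','A',(260,175.8)),('scene','B',(201,166))],(565,-223,160,0,0,-.92))
S=proj('top',x[:3]);print(S)
# stack shift: compare corner features
flow('scene',15,41,{'bottomedge':(322,330,345,346),'botA':(376,338,400,349)})
im=cv2.imread('pics/scene41.png'); crop('pics/scene41.png',305,190,415,355,4,'pics/k3.png')
P=[px('scene',*c,52) for c in [(337,287.5),(399.5,295.5),(394,336),(329,325)]];print(np.mean(P,0))
"
```

```text
pos [ 543.  -252.   129.8] tilt xy [0.001 0.007] yaw -0.965 rms 0.77 farcorner [ 610.1 -278.5  129.4] tab [ 439.2 -216.3  162.3]
[[-1.2, -0.1], [1.1, 0.2], [-1.0, -0.1], [1.0, 0.0]]
[438.03954516 220.25202621]
scene bottomedge (-0.125, -0.625) 0.993
scene botA (-0.5, -0.5) 0.925
[580.14865001 260.00827704  52.        ]
```

View pics/k2.png

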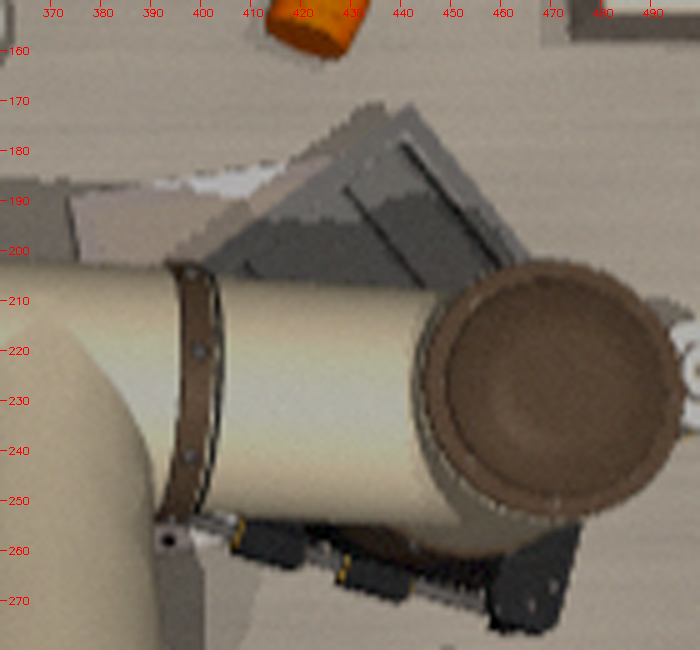

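View pics/k3.png

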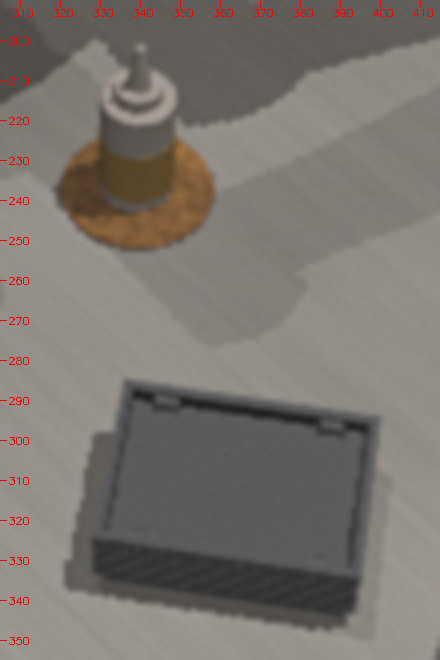

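```bash
python3 -c "
from fit import *
fit([('scene','C',(218,138)),('scene','D',(270.5,146.6)),('scene','A',(260,175.8)),('scene','B',(201,166)),('top','B',(441.3,171))],(565,-223,160,0,0,-.92))
s=arm.get_state();R=Ro.from_quat(s['eef_rot']).as_matrix();p=s['eef_pos'];print(p-113*R[:,0], s['joint_velocities'])
"
```

```text
pos [ 564.3 -217.7  165.8] tilt xy [0.027 0.024] yaw -0.973 rms 0.93 farcorner [ 631.1 -244.8  165.5] tab [ 460.4 -182.1  198.1]
[[-1.6, 0.0], [2.3, 0.1], [-0.7, -0.2], [-0.5, 0.1], [-0.2, 0.5]]
[ 566.45912154 -223.22498578  175.83844577] [-0.00029921  0.0042344  -0.00123032  0.00452913 -0.00198236 -0.00029947]
```

```bash
python3 -c "
from rig import arm
print(arm.finish_job())"
```

```text
the job is handed in; nothing more can be done
None
```

I handed the job in at about 30 s of the 72 s allowed. No verdict was reported, so all checks below are my own measurements.

**Bottle:** I gripped it near the collar, let it swing down, and pressed it upright near the middle of the cork mat before letting go. The last pictures still show it upright and near the centre.

**Peel:** This did not go cleanly.
- **First try:** a slow lift tipped the stack slightly, by an estimated 0.04–0.07 rad, so I set it back down.
- **Second try:** a quick lift freed the tabbed end, but it also raised the far corner by about 6–8 mm, so I could not be sure the step counted.
- **Third try:** after some regripping and pressing, I held the tray tilted about 0.16–0.17 rad, with the far corner back in its place. A camera fit put that corner about 3.5 mm from its spot (an earlier view gave about 5 mm) and the tab about 29 mm up. Contact with the far wall of the hollow agreed with this. Then I lifted the tray off.

That the peel step was met therefore rests on camera fits with errors of about 2 mm.

**End pose:** I levelled the tray by setting it flat on the light plate, then lifted it again with a 60 N grip.

| Check | Result |
|---|---|
| Tray centre | about 3–6 mm from the plate's centre |
| Tray underside | about 16 cm above the bench, so about 15 cm above the plate |
| Tilt | under 0.04 rad |
| Stack | where it started, within about 2 mm |
| Bystanders | no movement seen in the last pictures |

A fit from the scene camera alone disagreed on position by about 35 mm. It is weak in depth; adding the top camera and the arm pose resolved it.

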